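# Refit the retaining ring of a food-warmer carousel

### The arm

A 6-joint arm with a two-finger parallel gripper is mounted at the origin on the work surface. World frame = base frame: x ahead of the robot, y to its left, z up, the work surface at z = 0. Lengths are in m, angles in rad, forces in N, time in s.
With the tool pointing down it reaches from about 0.35 to 0.975 m from the base axis. Payload 4.9 kg.
Tool frame: the origin (TCP) lies between the finger pads; the fingertips stand robot.tcp_to_tips ahead of it and the grasp point (between the pads) lies 5 mm behind it (robot.tcp_to_tips is the distance from the TCP to the fingertips, in m); z points along the fingers, y is the direction in which the jaws open and shut (so a half turn about z gives the same grasp; the last joint's range is limited). The gripper opens to 85 mm and grips with 20 to 120 N. Pads are 22 mm wide; open, the fingers measure 114 mm over their backs; the gripper's body (76 mm by 85 mm) begins 54 mm behind the grasp point. The pads swing forward as they close: fully open they stand 13 mm farther back than shut.
Start: joints at [-1.317, 0.053, 1.613, -0, 1.476, -0.119], TCP at [0.228, -0.582, 0.245] pointing down, gripper open.
Joint ranges: [-3.01, 3.01], [-1.01, 2.22], [0.06, 2.58], [-1.02, 4.17], [0.09, 2.62], [-3.14, 3.14]. Speed limits (rad/s): [2.57, 2.57, 3.14, 3.14, 3.14, 3.14].

### API

Orientations are given as a unit quaternion [x, y, z, w].
In Python, from plant import robot gives the robot as it stands. The module is installed in compiled form; this text tells all that it offers.
- The arm moves only by the tool move_arm, never from a script. Its argument "rows" is a list of rows, each an object with "rot": the turn, a rotation vector about the tool's x, y, z in degrees, a list of three; "xyz": the shift along the tool's x, y, z in cm, a list of three; "grip": the finger opening in cm, from 0 to 8.54. In form: [{"rot": [rx, ry, rz], "xyz": [dx, dy, dz], "grip": grip}, ...]. A call has 1 to 12 rows; each row shifts and turns the commanded pose from where the row before left it, along the tool's axes as they then stand; what a row does not reach is not made up. A row lasts 1/8 s, in which the tool goes at most 62.5 mm and 10.7 degrees, less where a joint would pass 70% of its speed; a pose out of reach is approached as far as the arm can. A call with a gripper value outside its range is refused whole. The fingers move at their own pace and stop on an object; "force" is the grip in N (left out, the last holds). Time passes only in rows, so rows that do not move let the fingers close. It gives the time, the measured TCP pose, the force and the opening at its end, in the units of the state.
- robot.get_state(): the state, without advancing time (a new reading comes with each control period).
- robot.get_image(name): name is "scene" or "top" or "wrist"; returns (picture, depth): 384x512x3 uint8, red, green, blue; 384x512 float32, m along the optical axis (not along the pixel's ray), 0 where there is no reading.
- robot.calibration(name): a dict with "K" (3x3 intrinsics, pixels), "world_to_cam" (4x4, takes a point from world to camera coordinates); the wrist camera has in their place "T_tool_cam" (4x4, takes a point from camera to tool coordinates, whose origin is the TCP and whose axes are the flange's). Camera axes: x right, y down, z forward; pixel columns grow to the right and rows downward; lengths in m; the calibration is good to about 2 mm. A picture is of the moment at which its call begins: read the wrist's pose just before it. calibration takes no time and is no camera call.
- robot.job_done(): hands the job in, once; it reports no verdict.
The state is a dict: "t": time; "joints": joint angles; "joint_vel": joint speeds; "effort": joint torques, N m; "position": TCP position; "orientation": TCP orientation; "force": force on the tool from outside, world axes, zero at the start; "wrist_torque": the same for the moment, N m; "finger_gap": opening from 0.0 (shut) to 1.0 (fully open).
Only numpy, scipy, OpenCV 4.12 (cv2) and the standard library are available. Lean on these libraries where they do the work, as an engineer would, in place of code of your own. Each camera call takes 0.05 s, during which the arm holds its last target.

### The job

The carousel drive on the deli counter has lost its retaining ring. With the pliers from the stand, spread the ring that lies on the small grey holder, lift it off, carry it over the upright spindle of the drive, gently press the sprung brass washer down with it and let the ring close in the spindle's groove so that it keeps the washer pressed down. Then put the pliers back in their stand; never touch the ring with the fingers, press only lightly on the drive and on the ring's plastic holder, and leave the other things where they are.

Things in the scene. Friction and masses are not known exactly. Their poses are not given: they have to be found in the camera images.
- pliers: Ring pliers standing tips down in the stand, 0.16 kg. Origin on the pivot pin, z up to the black handles. Two uncrossed levers in its y-z plane (one at +y, one at -y), alike after a half turn about z. Squeezing the handles turns each lever 0.28 rad and spreads the tips. A steel cross bar (46 mm along x, underside 12 mm below the pivot) rests on the stand's rim.
- handles (a point): Grip place on the pliers, 45 mm above the pivot. At rest the handles splay 0.28 rad: 67 mm over their outsides at the top (48 mm above the pivot), 49 mm at 17 mm above it, with a 7 mm ledge below; 18 mm wide along x. Pinch from above along y. Squeezing takes 9 N at first, 25 N at the end, where stops hold them parallel, 38 mm outside, from 23 to 55 mm above the pivot; harder grip does no harm.
- tips (a point): Slots of the relaxed tips, 57 mm below the pivot. Each tip has an outward slot 6.5 mm high between a shoulder (13 mm along x) and a lip (10 mm along x). Over outsides, relaxed: slot floors 10, lips 11.5, shoulders 25 mm; shoulder edges 57, lip tops 61, lowest points 65 mm below the pivot. Squeezed: slot floors 42, lips 47, shoulders 56 mm; slot from 51.5 to 58, lowest 61 mm below.
- stand: Black stand with a pocket for the pliers, block 52 x 58 x 68 mm on a foot 80 x 90 mm. Origin at the centre of its underside. The pocket is 28 mm along its x and 34 mm along its y, open at the top; the pliers stand with their y along the stand's y, pivot 80 mm above the origin.
- pliers_home (a point): Point where the pivot of the stored pliers belongs: on the stand's axis, 80 mm above its underside.
- post: Small grey plastic holder of the ring, round foot 88 mm wide. Origin: axis of the column, underside. Column 30 mm across, its flat top 30 mm above the origin carries the ring, a 19 mm boss stands 2.5 mm higher inside the ring. A bar 34.5 to 40.5 mm from the axis on the +x side, 46 mm along y and 30 mm high, supports the ends of the ears; between column and bar it is open down to 8 mm.
- ring: Dark steel retaining ring, flat on the post, 4 mm thick, 22 g, inside 24, outside 34 mm across when relaxed, with two straight ears towards +x, to 38 mm from the centre. Origin: ring centre, underside; z up. Two sprung halves hinged at x = -14.5 mm, opposite the ears; this body is the half at -y, which when the ring is open is turned by minus half the joint angle from the middle line.
- ear_gap (a point): Middle of the gap between the ears at their underside, 26 mm from the ring's centre, where the pliers' tips belong (fixed to the -y half). The relaxed gap is 21.5 mm wide here, 26 mm wide 8 mm nearer the ring, 15 mm at the ears' ends; below is free space. Spreading takes 2 N at first, 6 N at the end.
- ring_half (a joint): Opening angle of the ring, 0 relaxed, about 0.5 rad with the pliers fully squeezed. It then passes the spindle with about 1 mm to spare when the spindle's axis is 17 to 19 mm from the ring's hinge, towards the ears.
- ring_center (a point): Centre of the relaxed ring, at half its thickness, fixed to the same half as ring.
- drive: Carousel drive: grey housing 150 x 150 x 36 mm, round aluminium platter 176 mm wide, top at 40 mm, hub 36 mm across up to 56 mm, then the upright steel spindle, 27 mm across, with a groove 23 mm across. Origin at the centre of the underside.
- groove (a point): Middle of the spindle's groove, on the axis, 64 mm above the drive's underside. The groove is 7.5 mm high (60.5 to 68 mm) and mostly hidden by the washer at first.
- spindle_top (a point): Centre of the spindle's top, 82 mm above the drive's underside, 18 mm across; the chamfer widens to 27 mm at 76 mm.
- washer (a joint): Downward travel (m) of the sprung brass washer on the spindle, 36 mm across; 0 at rest, top face 67 mm above the drive's underside, stop at 7 mm. Spring 2 N plus 0.25 N per mm. Pressed about 4.7 mm (3.5 to 6) by the ring, the ring is level with the groove and closes into it when the pliers relax; the washer then lifts it to the groove's upper wall and stays about 3 mm down.
- cup: Stack of white paper cups standing upside down, 82 mm wide, 100 mm tall; a bystander, leave it alone. Origin at the underside.
- sauce: Red sauce bottle, 160 mm tall; a bystander, leave it alone. Origin at the underside.
- jar: Clear jar with a lid, 100 mm tall; a bystander, leave it alone. Origin at the underside.
- screwdriver: Screwdriver lying; a bystander, leave it alone. Origin at the underside.
- tin: Low grey round tin, 60 mm wide, 30 mm tall; a bystander, leave it alone. Origin at the underside.
- napkins: Steel napkin box 110 x 130 x 70 mm; a bystander, leave it alone. Origin at the underside.
- shaker: White shaker with a steel cap, 85 mm tall; a bystander, leave it alone. Origin at the underside.
- wrench: Wrench lying; a bystander, leave it alone. Origin at the underside.

How it is judged:
By the outcome, as a careful person would: the job done as asked, in the order asked, and still so for the second after the job is handed in, with the robot touching nothing.
It also fails if it takes over 67 s, if anything falls off the work surface, if the arm or the gripper's body presses on something with over 40 N, if the wrist force passes 120 N, or if a joint passes its speed limit or range.

## Working session

There is one attempt and no reset: what is moved stays moved. The work goes in short steps, Python scripts to look and compute and a tool call to move; the robot and the scene stay as the last step left them, time stands still between calls to the robot, and variables do not carry over. Pictures are saved under pics/ and viewed, and the job is handed in when it is done.

Besides the shell and the picture viewer there is one more tool, called in YAML: its name, and indented under it one key for each argument. move_arm: Moves the arm, as the interface text tells. Its arguments: {"type":"object","properties":{"rows":{"type":"array","items":{"type":"object","properties":{"rot":{"type":"array","items":{"type":"number"}},"xyz":{"type":"array","items":{"type":"number"}},"grip":{"type":"number"}}}},"force":{"type":"number"}},"required":["rows"]}

```bash
mkdir -p pics; cat > h.py <<'E'
import numpy as np,cv2
from plant import robot
from scipy.spatial.transform import Rotation as R
def snap(name,f):
    st=robot.get_state(); p,d=robot.get_image(name)
    cv2.imwrite(f'pics/{f}.png',cv2.cvtColor(p,cv2.COLOR_RGB2BGR)); np.savez(f'pics/{f}.npz',d=d,pos=st['position'],q=st['orientation'],p=p)
    return st,p,d
def camT(name,pos=None,q=None):
    c=robot.calibration(name)
    if name!='wrist': return c['K'],np.linalg.inv(c['world_to_cam'])
    T=np.eye(4);T[:3,:3]=R.from_quat(q).as_matrix();T[:3,3]=pos
    return c['K'],T@c['T_tool_cam']
def cloud(name,f):
    z=np.load(f'pics/{f}.npz');d=z['d'];K,T=camT(name,z['pos'],z['q'])
    v,u=np.mgrid[:384,:512]
    P=np.stack([(u-K[0,2])/K[0,0]*d,(v-K[1,2])/K[1,1]*d,d],-1)
    W=P@T[:3,:3].T+T[:3,3]; W[d==0]=np.nan
    return W
E
python3 - <<'E'
from h import *
print(robot.get_state(),robot.tcp_to_tips)
for n in('scene','top','wrist'):
    st,p,d=snap(n,n+'0'); c=robot.calibration(n); print(n,c)
E
```

```text
{'t': 0.0, 'joints': array([-1.31700377e+00,  5.33243577e-02,  1.61430411e+00,  8.13449541e-06,
        1.47598618e+00, -1.19009274e-01]), 'joint_vel': array([ 0.0020877 , -0.001181  , -0.00105222,  0.00105572,  0.00111383,
        0.00115285]), 'effort': array([-1.12815364e-03, -3.93680334e+01, -3.70177174e+01, -3.07545424e-04,
        7.03406346e-03, -8.84938970e-06]), 'position': array([ 0.22748796, -0.58149024,  0.24407709]), 'orientation': array([ 9.82677162e-01,  1.85322887e-01, -6.40416884e-05, -1.00897325e-03]), 'force': array([-0.51450572, -0.46694963,  0.19037387]), 'wrist_torque': array([-0.03955993, -0.00583753, -0.04072926]), 'finger_gap': 1.0021214927257958} 0.014
scene {'K': array([[488.01857881,   0.        , 262.77577003],
       [  0.        , 488.01857881, 193.3185349 ],
       [  0.        ,   0.        ,   1.        ]]), 'world_to_cam': array([[ 0.69526778,  0.71853705,  0.01752755, -0.37086982],
       [ 0.3931909 , -0.3598178 , -0.84612769, -0.14576983],
       [-0.60166737,  0.59517699, -0.53269196,  1.65189706],
       [ 0.        ,  0.        ,  0.        , 
[... 265 characters left out ...]
[-0.96624888, -0.12958675, -0.22264408,  0.57747627],
       [ 0.22158413,  0.02272639, -0.97487639,  0.99109385],
       [ 0.        ,  0.        ,  0.        ,  1.        ]])}
wrist {'K': array([[322.11262486,   0.        , 256.29595325],
       [  0.        , 322.11262486, 194.80423027],
       [  0.        ,   0.        ,   1.        ]]), 'T_tool_cam': array([[-7.82264359e-04, -9.61128737e-01, -2.76099508e-01,
         7.06104835e-02],
       [ 9.99999459e-01, -5.62751970e-04, -8.74274812e-04,
         1.82789001e-04],
       [ 6.84915104e-04, -2.76100043e-01,  9.61128658e-01,
        -1.28768319e-01],
       [ 0.00000000e+00,  0.00000000e+00,  0.00000000e+00,
         1.00000000e+00]])}
```

View pics/scene0.png

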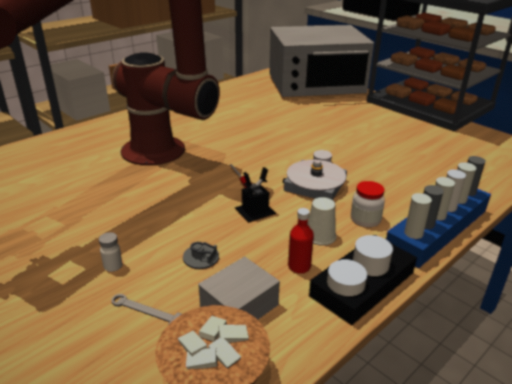

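View pics/top0.png

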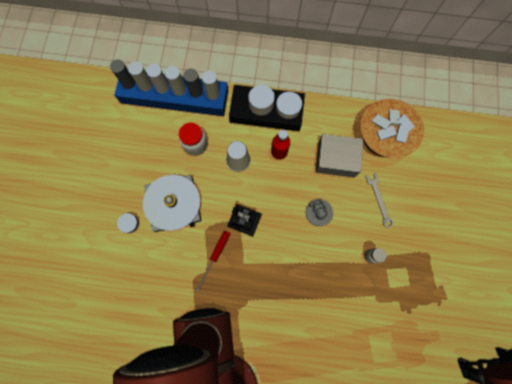

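View pics/wrist0.png

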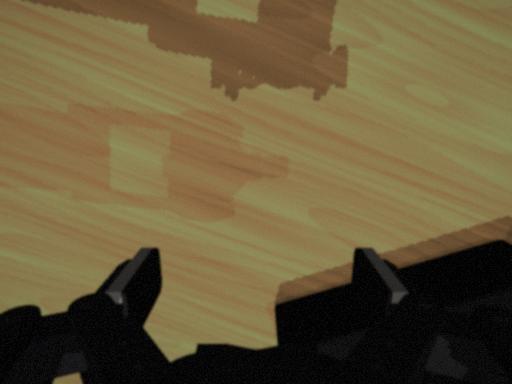

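The top view shows the drive at (172,202), the stand with pliers at (244,219) and the ring post at (319,212). The screwdriver lies close to the stand.

```bash
python3 - <<'E'
from h import *
W=cloud('top','top0')
for n,(u,v) in dict(drive=(172,202),spind=(170,200),stand=(244,219),post=(319,212),tin=(127,223)).items(): print(n,W[v,u].round(3))
p=cv2.imread('pics/top0.png')
a=cv2.resize(p[190:250,210:280],None,fx=8,fy=8,interpolation=cv2.INTER_CUBIC)[:480]
b=cv2.resize(p[187:237,294:344],None,fx=8,fy=8,interpolation=cv2.INTER_CUBIC)
cv2.imwrite('pics/c1.png',a);cv2.imwrite('pics/c2.png',b)
s=cv2.imread('pics/scene0.png')
a=cv2.resize(s[130:280,170:370],None,fx=4,fy=4,interpolation=cv2.INTER_CUBIC);cv2.imwrite('pics/c3.png',a)
E
```

```text
drive [0.515 0.222 0.068]
spind [0.52  0.229 0.067]
stand [ 0.491 -0.001  0.076]
post [ 0.55  -0.226  0.033]
tin [0.438 0.356 0.03 ]
```

View pics/c3.png

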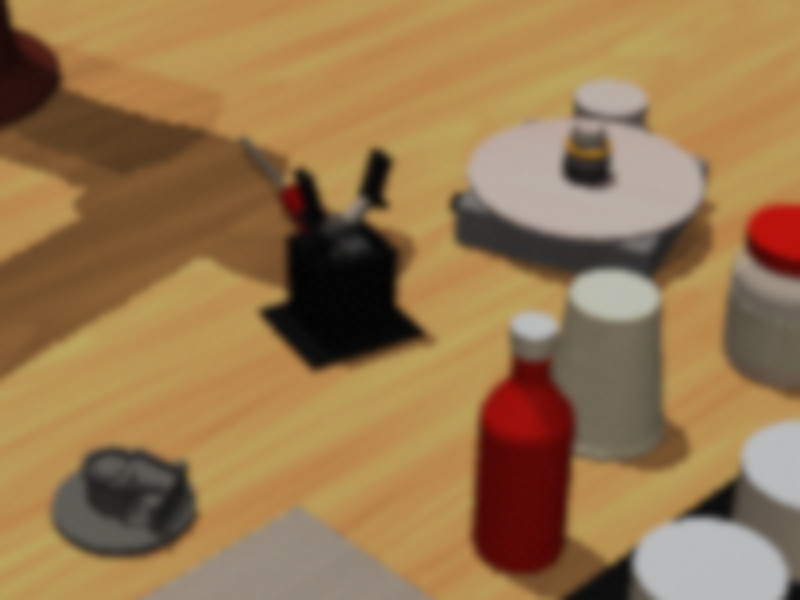

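View pics/c1.png

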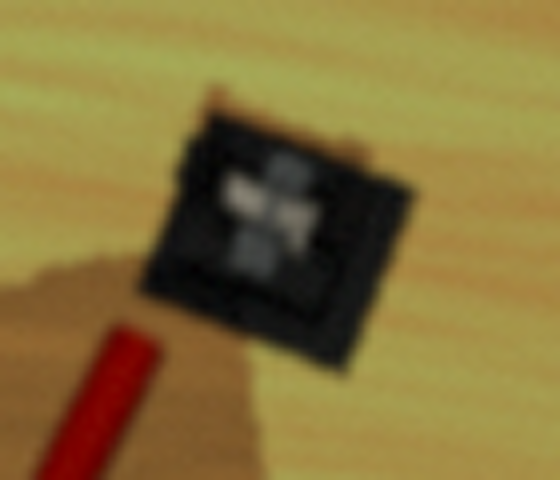

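View pics/c2.png

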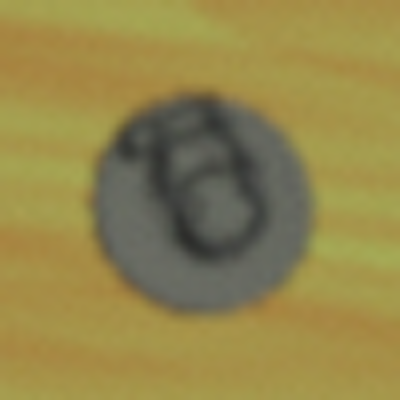

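move_arm:
  rows:
    - {"xyz": [2.5,-1.3,0.1]}
    - {"xyz": [5,-2.6,0.3]}
    - {"xyz": [5,-2.6,0.3]}
    - {"xyz": [5,-2.6,0.3]}
    - {"xyz": [5,-2.6,0.3]}
    - {"xyz": [5,-2.6,0.3]}
    - {"xyz": [5,-2.6,0.2]}
    - {"xyz": [5,-2.6,0.1]}
    - {"xyz": [2.5,-1.3,0]}
    - {"xyz": [0,0,0]}

```text
validation failed for argument at $.ro...
```

```bash
python3 - <<'E'
from h import *
st,p,d=snap('wrist','w1'); print(st['t'],st['position'],st['orientation'],st['force'])
E
```

```text
0.15 [ 0.22753218 -0.58160864  0.24433922] [ 9.82676554e-01  1.85327131e-01 -5.59450155e-05 -8.00867247e-04] [ 0.73790813 -0.17056564 -0.32888925]
```

View pics/w1.png

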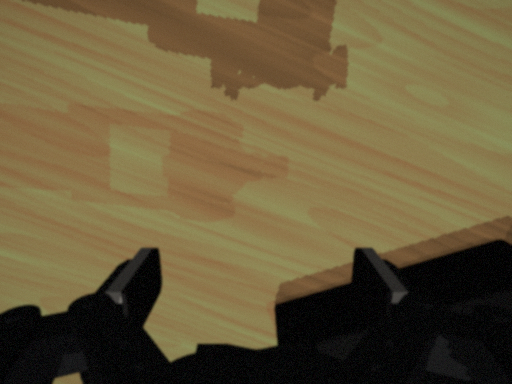

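The call was refused because every row needs all three fields, so the arm hasn't moved. I'll resend it.

move_arm:
  rows:
    - {"rot": [0,0,0],"xyz": [2.5,-1.3,0.1],"grip": 8.5}
    - {"rot": [0,0,0],"xyz": [5,-2.6,0.3],"grip": 8.5}
    - {"rot": [0,0,0],"xyz": [5,-2.6,0.3],"grip": 8.5}
    - {"rot": [0,0,0],"xyz": [5,-2.6,0.3],"grip": 8.5}
    - {"rot": [0,0,0],"xyz": [5,-2.6,0.3],"grip": 8.5}
    - {"rot": [0,0,0],"xyz": [5,-2.6,0.3],"grip": 8.5}
    - {"rot": [0,0,0],"xyz": [5,-2.6,0.3],"grip": 8.5}
    - {"rot": [0,0,0],"xyz": [5,-2.6,0.3],"grip": 8.5}
    - {"rot": [0,0,0],"xyz": [2.5,-1.3,0.1],"grip": 8.5}
    - {"rot": [0,0,0],"xyz": [0,0,0],"grip": 8.5}

```text
t: 1.45
position: [0.5251, -0.241, 0.2219]
orientation: [0.982, 0.187, -0.0, -0.0]
force: [-0.3, -0.2, 0.3]
finger_gap: 0.995
```

```bash
python3 - <<'E'
from h import *
st,p,d=snap('wrist','w2'); print(st['t'],st['position'],st['orientation'],st['force'])
cv2.imwrite('pics/w2b.png',cv2.resize(cv2.imread('pics/w2.png'),(768,576),interpolation=cv2.INTER_CUBIC))
E
```

```text
1.45 [ 0.52513747 -0.24102022  0.22185496] [ 9.82366028e-01  1.86967423e-01 -3.04522057e-04 -2.76449796e-04] [-0.31535419 -0.24320653  0.28135488]
```

View pics/w2b.png

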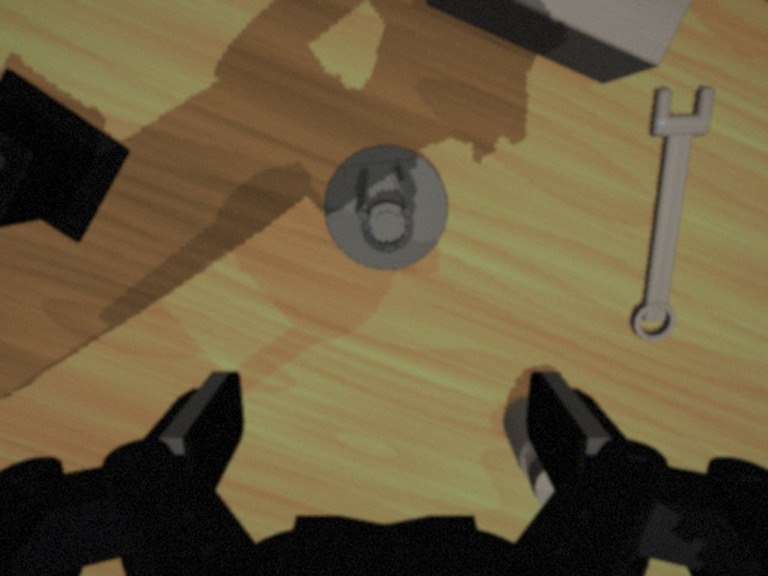

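The wrist view is clear: the ring centre is near (386,222) of the enlarged picture, with the ears pointing up the image, close to tool +x. Next I'll measure it in a crop.

```bash
python3 - <<'E'
from h import *
p=cv2.imread('pics/w2.png')
c=p[90:186,208:308]; cv2.imwrite('pics/c4.png',cv2.convertScaleAbs(cv2.resize(c,None,fx=6,fy=6,interpolation=cv2.INTER_CUBIC),alpha=1.7))
W=cloud('wrist','w2')
# foot: z 3..12mm? print height histogram in post region
reg=W[90:186,208:308].reshape(-1,3)
h,e=np.histogram(reg[:,2],bins=np.arange(-.006,.05,.002)); print([(round(a,3),int(b)) for a,b in zip(e,h)])
def show(m): 
    q=reg[m]; print(len(q),q.mean(0).round(4),(q.min(0)).round(4),q.max(0).round(4), ((q.min(0)+q.max(0))/2).round(4))
z=reg[:,2]
show((z>.004)&(z<.012)); show(z>.024)
E
```

```text
[(np.float64(-0.006), 0), (np.float64(-0.004), 18), (np.float64(-0.002), 2043), (np.float64(0.0), 2080), (np.float64(0.002), 25), (np.float64(0.004), 35), (np.float64(0.006), 1933), (np.float64(0.008), 1837), (np.float64(0.01), 21), (np.float64(0.012), 10), (np.float64(0.014), 4), (np.float64(0.016), 4), (np.float64(0.018), 5), (np.float64(0.02), 6), (np.float64(0.022), 7), (np.float64(0.024), 9), (np.float64(0.026), 7), (np.float64(0.028), 238), (np.float64(0.03), 335), (np.float64(0.032), 580), (np.float64(0.034), 365), (np.float64(0.036), 2), (np.float64(0.038), 0), (np.float64(0.04), 0), (np.float64(0.042), 0), (np.float64(0.044), 0), (np.float64(0.046), 0)]
3826 [ 0.5576 -0.229   0.008 ] [ 0.5126 -0.2731  0.0051] [ 0.5999 -0.1858  0.0109] [ 0.5562 -0.2295  0.008 ]
1536 [ 0.5591 -0.2278  0.0323] [ 0.5316 -0.2504  0.0242] [ 0.5948 -0.1943  0.0366] [ 0.5632 -0.2223  0.0304]
```

View pics/c4.png

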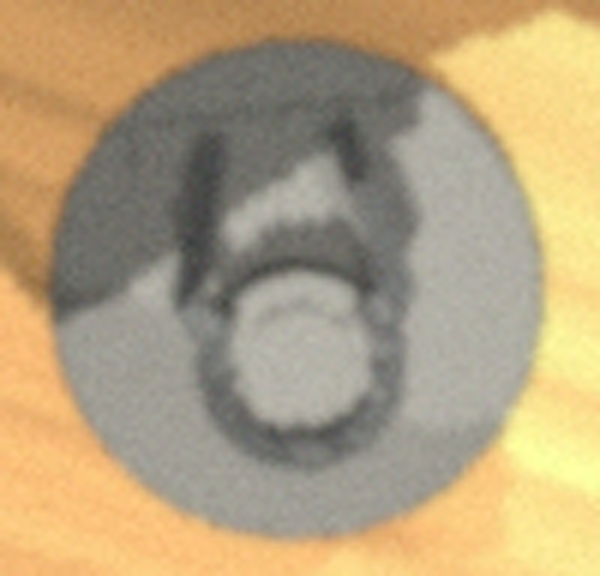

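```bash
cat >> h.py <<'E'
def lit(name,f,box):
    W=cloud(name,f);u0,v0,u1,v1=box
    return W[v0:v1,u0:u1].reshape(-1,3)
def inside(P,T,half):pass
E
python3 - <<'E'
from h import *
from scipy.optimize import minimize
reg=lit('wrist','w2',(208,90,308,186)); 
f=reg[(reg[:,2]>.0055)&(reg[:,2]<.011)]
# circle center via boundary: use hull + fit
h=cv2.convexHull(f[:,:2].astype(np.float32)*1000)[:,0]
A=np.c_[2*h,np.ones(len(h))];s=np.linalg.lstsq(A,(h**2).sum(1),rcond=None)[0];print('foot',s[:2],np.sqrt(s[2]+s[0]**2+s[1]**2))
t=reg[reg[:,2]>.027]
c=s[:2]/1000
r=np.hypot(*(t[:,:2]-c).T)
b=t[(r>.0335)]
print('bar',len(b),b.mean(0),np.degrees(np.arctan2(*(b[:,:2].mean(0)-c)[::-1])))
# PCA of bar
x=b[:,:2]-b[:,:2].mean(0);w,v=np.linalg.eigh(x.T@x);print(np.degrees(np.arctan2(v[1,1],v[0,1])))
p=(b[:,:2]-c); 
for th in (15,20,25,30):
    a=np.radians(th);l=p@np.array([[np.cos(a),-np.sin(a)],[np.sin(a),np.cos(a)]]);print(th,np.percentile(l,[1,50,99],axis=0).round(4).tolist())
i=r<.013
print('boss',t[i][t[i][:,2]>.0315].mean(0))
# the column all pts
col=t[r<.019];print('col bbox c',(col.min(0)+col.max(0))/2, np.median(col[:,2]))
E
```

```text
foot [ 556.16986197 -229.37773515] 43.578344948920474
bar 98 [ 0.58307083 -0.21552778  0.03003796] 27.241658594007355
117.3876563957462
15 [[0.0217, -0.0156], [0.0299, 0.0066], [0.0358, 0.0283]]
20 [[0.0239, -0.0183], [0.0298, 0.0038], [0.0344, 0.026]]
25 [[0.0261, -0.0211], [0.0304, 0.001], [0.033, 0.0238]]
30 [[0.0261, -0.0238], [0.0305, -0.0018], [0.033, 0.0214]]
boss [ 0.55185626 -0.23196669  0.0328825 ]
col bbox c [ 0.55584872 -0.22940249  0.03205427] 0.03263815687338523
```

```bash
cat >> h.py <<'E'
from scipy.optimize import minimize
def fitpost(reg,x0):
    # height-map fit: model height of post+ring at (x,y) local vs measured z
    t=reg[(reg[:,2]>.022)&(reg[:,2]<.05)]
    def model(l):
        x,y=l.T;r=np.hypot(x,y)
        m=np.zeros(len(x))
        m[r<.015]=.030; m[(r<.0095)]=.0325; m[(r>.012)&(r<.017)&(~((x>.0)&(abs(y)<.011)))]=.034
        m[(abs(x-.0375)<.003)&(abs(y)<.023)]=.03
        gi=np.interp(x,[.018,.026,.038],[.013,.01075,.0075])
        m[(x>.013)&(x<.038)&(abs(y)>gi)&(abs(y)<gi+.005)]=.034
        return m
    def cost(q):
        c,s=np.cos(q[2]),np.sin(q[2]);l=(t[:,:2]-q[:2])@np.array([[c,-s],[s,c]])
        return np.minimum(abs(model(l)-t[:,2]),.006).sum()
    best=None
    for dth in np.radians([-6,-3,0,3,6]):
      for dx in (-.003,0,.003):
       for dy in(-.003,0,.003):
        o=minimize(cost,np.array(x0)+[dx,dy,dth],method='Nelder-Mead',options=dict(initial_simplex=np.array(x0)+[dx,dy,dth]+np.array([[0,0,0],[.002,0,0],[0,.002,0],[0,0,.05]])))
        if best is None or o.fun<best.fun:best=o
    return best,len(t)
E
python3 - <<'E'
from h import *
reg=lit('wrist','w2',(208,90,308,186))
b,n=fitpost(reg,(.5519,-.232,np.radians(27)));print(b.x,np.degrees(b.x[2]),b.fun/n,n)
t=reg[reg[:,2]>.022];c=b.x
co,s=np.cos(c[2]),np.sin(c[2]);l=(t[:,:2]-c[:2])@np.array([[co,-s],[s,co]])
im=np.zeros((600,700,3),np.uint8)
for (x,y),z in zip(l,t[:,2]):
    col=(255,255,255) if z>.0333 else (0,255,0) if z>.0313 else (0,0,255)
    cv2.circle(im,(int(250+x*8000),int(300-y*8000)),4,col,-1)
for R_ in(9.5,12,17):cv2.circle(im,(250,300),int(R_*8),(255,0,255),1)
cv2.rectangle(im,(250+276,300-184),(250+324,300+184),(255,255,0),1)
cv2.imwrite('pics/fit.png',im)
E
```

```text
[ 0.5489296  -0.23298487  0.48246804] 27.64338260357346 0.001080096328266248 1543
```

View pics/fit.png

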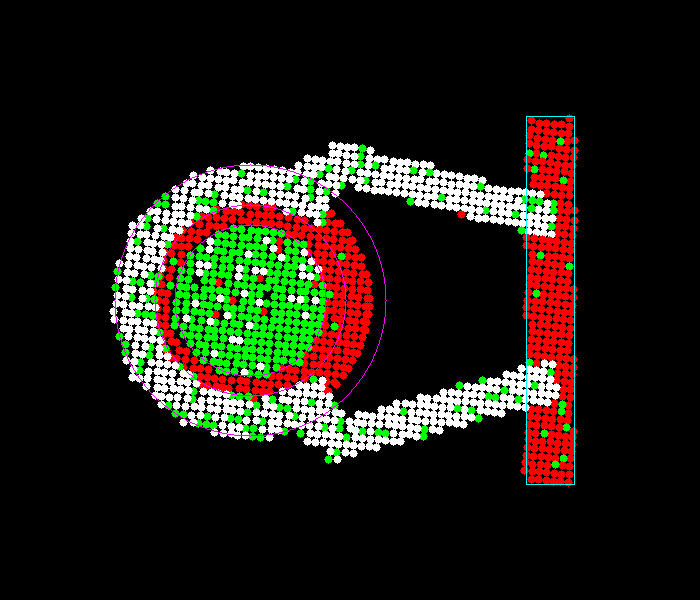

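The fit gives the ring at (0.5489, -0.2330) with yaw 27.6°. The stand is next.

move_arm:
  rows:
    - {"rot": [0,0,0],"xyz": [0.6,-2.4,-0.4],"grip": 8.5}
    - {"rot": [0,0,0],"xyz": [1.1,-4.7,-0.4],"grip": 8.5}
    - {"rot": [0,0,0],"xyz": [1.1,-4.7,-0.4],"grip": 8.5}
    - {"rot": [0,0,0],"xyz": [1.1,-4.7,-0.4],"grip": 8.5}
    - {"rot": [0,0,0],"xyz": [1.1,-4.7,-0.4],"grip": 8.5}
    - {"rot": [0,0,0],"xyz": [0.6,-2.5,0],"grip": 8.5}
    - {"rot": [0,0,0],"xyz": [0,0,0],"grip": 8.5}

```text
t: 2.38
position: [0.4894, -0.0004, 0.2427]
orientation: [0.983, 0.186, 0.0, 0.0]
force: [-0.3, -0.8, 0.8]
finger_gap: 0.997
```

```bash
python3 - <<'E'
from h import *
st,p,d=snap('wrist','w3'); print(st['t'],st['position'],st['orientation'],st['force'])
cv2.imwrite('pics/w3b.png',cv2.convertScaleAbs(cv2.resize(cv2.imread('pics/w3.png'),(768,576),interpolation=cv2.INTER_CUBIC),alpha=2))
E
```

```text
2.375 [ 4.89439640e-01 -4.03184611e-04  2.42716779e-01] [9.82502868e-01 1.86246997e-01 3.95708552e-04 1.16647853e-04] [-0.30434174 -0.82691111  0.83263926]
```

View pics/w3b.png

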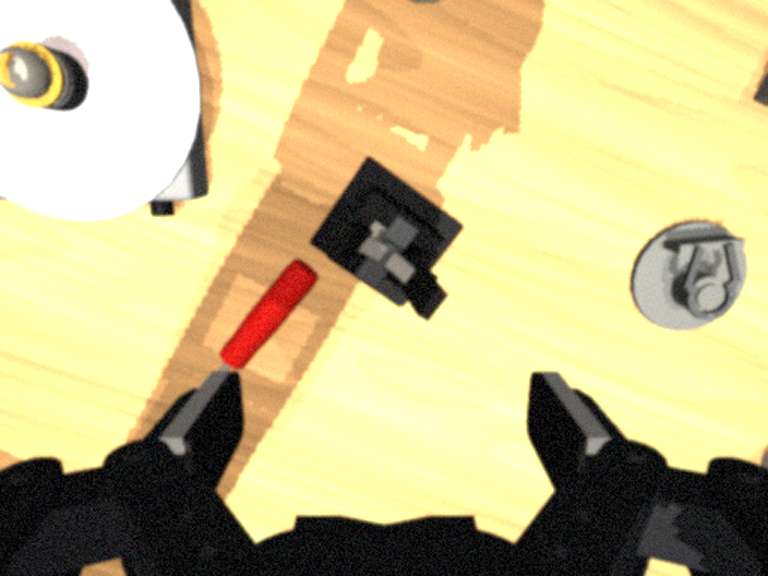

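The stand block is around (385,230), with the splayed handles running from upper left to lower right. The screwdriver handle's end, at (310,270), is beside the stand and not under the block.

```bash
python3 - <<'E'
from h import *
W=cloud('wrist','w3')
reg=W[95:220,195:320].reshape(-1,3)
h,e=np.histogram(reg[:,2],bins=np.arange(-.005,.16,.005)); print([(round(float(a),3),int(b)) for a,b in zip(e,h)])
im=np.zeros((600,800,3),np.uint8)
for x,y,z in reg:
    if z<.006: continue
    col=(255,255,255) if z>.11 else (0,255,255) if z>.09 else (0,255,0) if z>.072 else (255,0,0) if z>.06 else (60,60,120)
    cv2.circle(im,(int(400-(y+0)*6000),int(300-(x-.49)*6000)),3,col,-1)
cv2.imwrite('pics/fit2.png',im)
def rect(m):
    q=reg[m][:,:2].astype(np.float32)*1000; return cv2.minAreaRect(q)
z=reg[:,2]
print('top',rect((z>.064)&(z<.072)),'foot+block',rect((z>.003)&(z<.072)),'hi',rect(z>.1))
E
```

```text
[(-0.005, 4610), (0.0, 4805), (0.005, 1659), (0.01, 74), (0.015, 94), (0.02, 225), (0.025, 142), (0.03, 40), (0.035, 39), (0.04, 34), (0.045, 45), (0.05, 42), (0.055, 46), (0.06, 53), (0.065, 1297), (0.07, 70), (0.075, 481), (0.08, 43), (0.085, 240), (0.09, 208), (0.095, 192), (0.1, 104), (0.105, 103), (0.11, 117), (0.115, 114), (0.12, 127), (0.125, 516), (0.13, 37), (0.135, 0), (0.14, 0), (0.145, 0), (0.15, 0)]Traceback (most recent call last):
  File "<stdin>", line 9, in <module>
ValueError: cannot convert float NaN to integer
```

```bash
python3 - <<'E'
from h import *
W=cloud('wrist','w3')
reg=W[95:220,195:320].reshape(-1,3);reg=reg[~np.isnan(reg[:,0])]
im=np.zeros((600,800,3),np.uint8)
for x,y,z in reg:
    if z<.006: continue
    col=(255,255,255) if z>.12 else (0,255,255) if z>.085 else (0,255,0) if z>.0725 else (255,0,0) if z>.06 else (60,60,120)
    cv2.circle(im,(int(400-(y+0)*6000),int(300-(x-.49)*6000)),3,col,-1)
cv2.imwrite('pics/fit2.png',im)
def rect(m):
    q=reg[m][:,:2].astype(np.float32)*1000; return cv2.minAreaRect(q)
z=reg[:,2]
print('top',rect((z>.064)&(z<.072)),'bar',rect((z>.074)&(z<.081)),'hi',rect(z>.1),'tops',rect(z>.122))
E
```

```text
top ((500.7485656738281, 2.8534088134765625), (58.18144226074219, 52.193790435791016), 75.8722152709961) bar ((500.80029296875, 2.9287643432617188), (16.155029296875, 46.19041442871094), 75.8033676147461) hi ((500.819580078125, 2.8355331420898438), (66.94720458984375, 18.37314224243164), 75.72835540771484) tops ((500.819580078125, 2.8355331420898438), (66.94720458984375, 18.37314224243164), 75.72835540771484)
```

View pics/fit2.png

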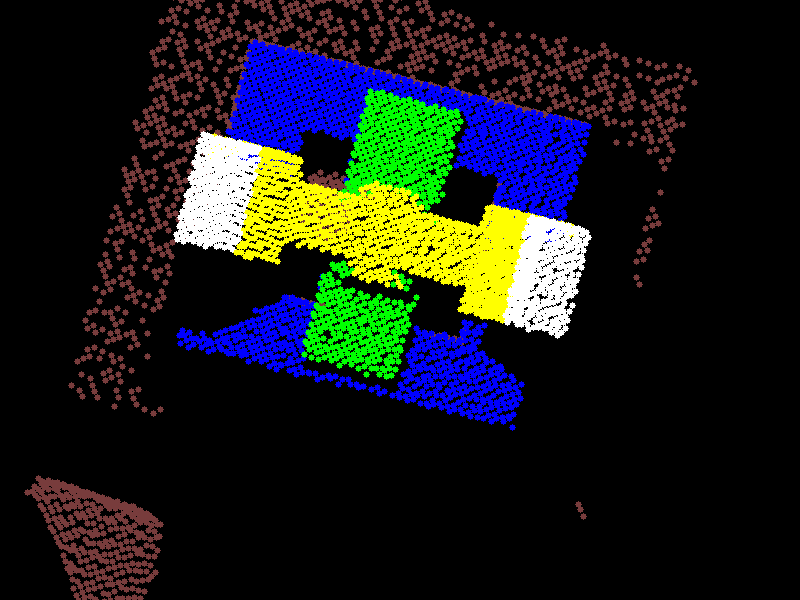

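Pliers: (0.5008, 0.0029), y axis at 75.75°, handle tops at z of about 0.128. I'll turn the tool to x at 165.75° so the camera sits on the ring side later, then measure again. Comparing the two views cancels the camera calibration offset.

move_arm:
  rows:
    - {"rot": [0,0,-5],"xyz": [0,0,0],"grip": 8.5}
    - {"rot": [0,0,-10.5],"xyz": [0,0,0],"grip": 8.5}
    - {"rot": [0,0,-10.5],"xyz": [0,0,0],"grip": 8.5}
    - {"rot": [0,0,-10.5],"xyz": [0,0,0],"grip": 8.5}
    - {"rot": [0,0,-10.5],"xyz": [0,0,0],"grip": 8.5}
    - {"rot": [0,0,-10.5],"xyz": [0,0,0],"grip": 8.5}
    - {"rot": [0,0,-10.5],"xyz": [0,0,0],"grip": 8.5}
    - {"rot": [0,0,-10.5],"xyz": [0,0,0],"grip": 8.5}
    - {"rot": [0,0,-10.5],"xyz": [0,0,0],"grip": 8.5}
    - {"rot": [0,0,-10.5],"xyz": [0,0,0],"grip": 8.5}
    - {"rot": [0,0,-10.5],"xyz": [0,0,0],"grip": 8.5}
    - {"rot": [0,0,-10.5],"xyz": [0,0,0],"grip": 8.5}

```text
t: 3.92
position: [0.4901, -0.003, 0.2422]
orientation: [0.325, 0.946, -0.0, -0.0]
force: [-0.3, 0.4, 0.4]
finger_gap: 1.0
```

move_arm:
  rows:
    - {"rot": [0,0,-10.5],"xyz": [0,0,0],"grip": 8.5}
    - {"rot": [0,0,-10.5],"xyz": [0,0,0],"grip": 8.5}
    - {"rot": [0,0,-2.8],"xyz": [0,0,0],"grip": 8.5}
    - {"rot": [0,0,0],"xyz": [-1.0,0.6,0],"grip": 8.5}
    - {"rot": [0,0,0],"xyz": [0,0,0],"grip": 8.5}

```text
t: 4.55
position: [0.502, 0.0012, 0.2423]
orientation: [0.126, 0.992, -0.0, -0.0]
force: [0.1, -0.7, 0.2]
finger_gap: 0.995
```

```bash
cat >> h.py <<'E'
def yaw(q): 
    m=R.from_quat(q).as_matrix();return np.degrees(np.arctan2(m[1,0],m[0,0]))
def rect(q): return cv2.minAreaRect(q[:,:2].astype(np.float32)*1000)
def nn(r): return r[~np.isnan(r[:,0])]
E
python3 - <<'E'
from h import *
st,p,d=snap('wrist','w4'); print(st['t'],st['position'],yaw(st['orientation']),R.from_quat(st['orientation']).as_matrix()[:,2],st['joints'].round(2))
cv2.imwrite('pics/w4b.png',cv2.convertScaleAbs(cv2.resize(cv2.imread('pics/w4.png'),(768,576),interpolation=cv2.INTER_CUBIC),alpha=2))
W=cloud('wrist','w4');reg=nn(W[:235].reshape(-1,3));c=np.array([.5008,.0029]);reg=reg[np.hypot(*(reg[:,:2]-c).T)<.045]
z=reg[:,2]
print('top',rect(reg[(z>.064)&(z<.072)]),'bar',rect(reg[(z>.074)&(z<.081)]),'tops',rect(reg[z>.122]))
E
```

```text
4.55 [0.50203605 0.0012445  0.24230207] 165.5671265935958 [-1.13466470e-04 -5.55213088e-05 -9.99999992e-01] [-0.15 -0.25  1.9  -0.    1.49 -1.46]
top ((500.2729797363281, 3.208721160888672), (58.10380172729492, 52.47174072265625), 75.99725341796875) bar ((500.35015869140625, 3.0866851806640625), (15.85743236541748, 45.929080963134766), 75.24689483642578) tops ((500.15496826171875, 3.191741943359375), (67.17659759521484, 18.308378219604492), 75.7621078491211)
```

View pics/w4b.png

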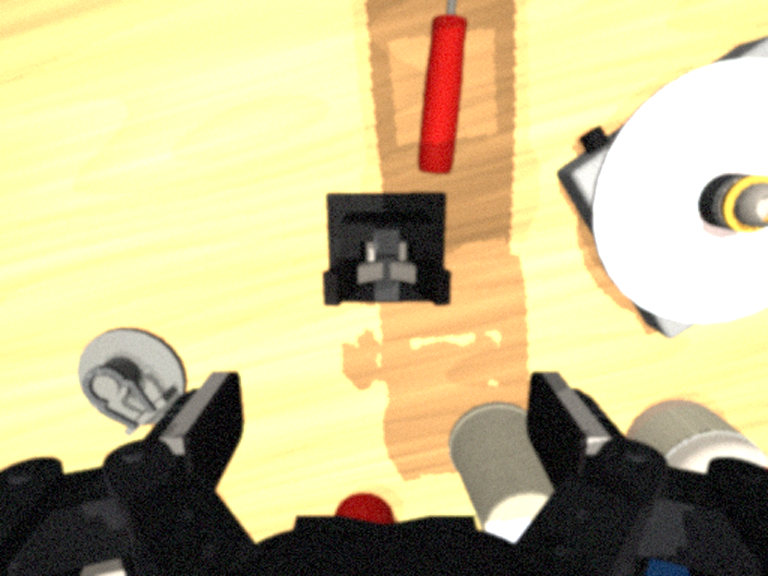

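Both views agree within 0.6 mm, so the pliers are at (0.5005, 0.0030). Going down to grip.

move_arm:
  rows:
    - {"rot": [0,0,-0.2],"xyz": [0.19,0.13,1.5],"grip": 8.5}
    - {"rot": [0,0,0],"xyz": [0,0,3],"grip": 8.5}
    - {"rot": [0,0,0],"xyz": [0,0,3],"grip": 8.5}
    - {"rot": [0,0,0],"xyz": [0,0,2.5],"grip": 8.5}
    - {"rot": [0,0,0],"xyz": [0,0,1.6],"grip": 8.5}
    - {"rot": [0,0,0],"xyz": [0,0,0.8],"grip": 8.5}
    - {"rot": [0,0,0],"xyz": [0,0,0],"grip": 8.5}

```text
t: 5.48
position: [0.4998, 0.0036, 0.1181]
orientation: [0.123, 0.992, -0.0, -0.0]
force: [0.5, -0.4, -0.1]
finger_gap: 0.993
```

```bash
python3 - <<'E'
from h import *
st,p,d=snap('wrist','w5'); print(st['t'],st['position'],yaw(st['orientation']),st['force'])
cv2.imwrite('pics/w5b.png',cv2.convertScaleAbs(cv2.resize(cv2.imread('pics/w5.png'),(768,576),interpolation=cv2.INTER_CUBIC),alpha=2))
E
```

```text
5.475 [0.49977573 0.00356644 0.11806351] 165.86122673642646 [ 0.49841874 -0.41288138 -0.06967531]
```

View pics/w5b.png

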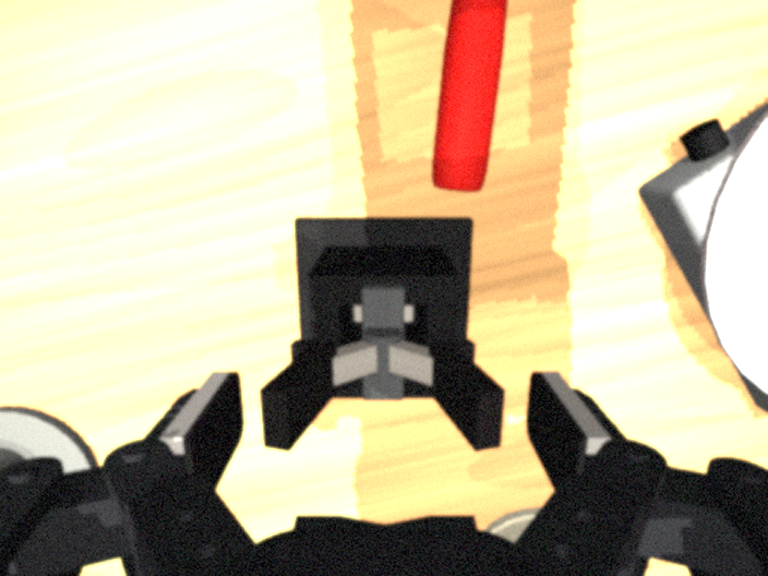

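Handles are centred between the pads. Closing to 6.3 cm, which is partial, so the tips still fit the pocket.

move_arm:
  rows:
    - {"rot": [0,0,0],"xyz": [0,0,0],"grip": 7.0}
    - {"rot": [0,0,0],"xyz": [0,0,0],"grip": 6.6}
    - {"rot": [0,0,0],"xyz": [0,0,0],"grip": 6.3}
    - {"rot": [0,0,0],"xyz": [0,0,0],"grip": 6.3}
    - {"rot": [0,0,0],"xyz": [0,0,0],"grip": 6.3}
  force: 40

```text
t: 6.15
position: [0.5011, 0.0033, 0.1211]
orientation: [0.123, 0.992, -0.0, 0.001]
force: [-4.4, -0.2, 9.1]
finger_gap: 0.743
```

```bash
cat >> h.py <<'E'
def toolcloud(f):
    z=np.load(f'pics/{f}.npz');W=cloud('wrist',f);m=R.from_quat(z['q']).as_matrix()
    return (W-z['pos'])@m
def look(f):
    st,p,d=snap('wrist',f); print(st['t'],st['position'].round(4),round(yaw(st['orientation']),2),st['force'].round(1),round(st['finger_gap']*85.4,1))
    cv2.imwrite(f'pics/{f}b.png',cv2.convertScaleAbs(cv2.resize(cv2.imread(f'pics/{f}.png'),(768,576),interpolation=cv2.INTER_CUBIC),alpha=2))
    return st
E
python3 - <<'E'
from h import *
look('w6')
E
```

```text
6.15 [0.5011 0.0033 0.1211] 165.86 [-4.4 -0.2  9.1] 63.4
```

View pics/w6b.png

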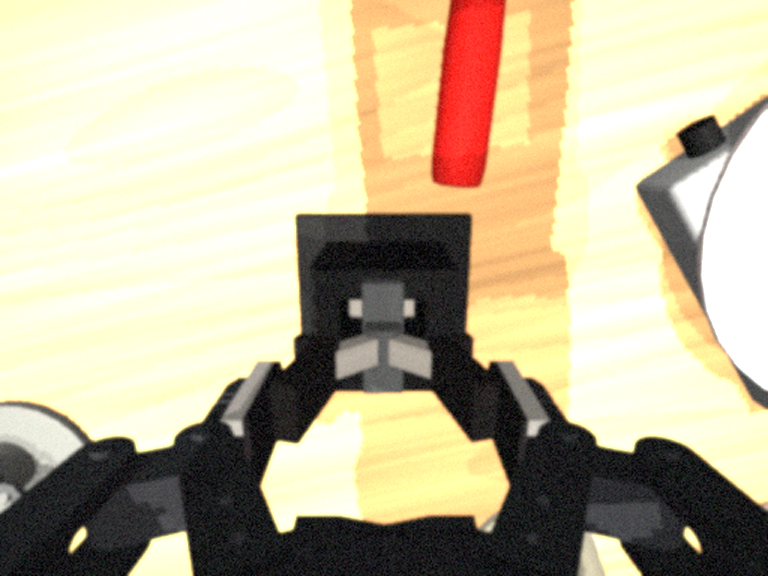

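The pads stick to the handles and pushed down 9 N. Lifting unloads that.

move_arm:
  rows:
    - {"rot": [0,0,0],"xyz": [0,0,-0.3],"grip": 6.3}
    - {"rot": [0,0,0],"xyz": [0,0,-0.4],"grip": 6.3}
    - {"rot": [0,0,0],"xyz": [0,0,-0.8],"grip": 6.3}
    - {"rot": [0,0,0],"xyz": [0,0,-1.5],"grip": 6.3}
    - {"rot": [0,0,0],"xyz": [0,0,-2],"grip": 6.3}
    - {"rot": [0,0,0],"xyz": [0,0,-2.5],"grip": 6.3}
    - {"rot": [0,0,0],"xyz": [0,0,-2],"grip": 6.3}
    - {"rot": [0,0,0],"xyz": [0,0,-0.8],"grip": 6.3}
    - {"rot": [0,0,0],"xyz": [0,0,0],"grip": 6.3}

```text
t: 7.32
position: [0.5001, 0.0035, 0.2218]
orientation: [0.123, 0.992, -0.0, 0.0]
force: [0.7, 0.7, -2.3]
finger_gap: 0.738
```

```bash
python3 - <<'E'
from h import *
look('w7')
T=toolcloud('w7');T6=toolcloud('w6')
# bar pixels ~ enlarged (382,300),(382,380)-> /1.5
for f,t in(('w6',T6),('w7',T)):
    for u,v in((383,296),(383,310),(355,358),(410,358),(383,382)):
        q=t[int(v/1.5)-2:int(v/1.5)+3,int(u/1.5)-2:int(u/1.5)+3].reshape(-1,3);print(f,(u,v),np.nanmedian(q,0).round(4))
E
```

```text
7.325 [0.5001 0.0035 0.2218] 165.86 [ 0.7  0.7 -2.3] 63.0
w6 (383, 296) [ 0.0187 -0.0006  0.0448]
w6 (383, 310) [ 0.0133 -0.0006  0.045 ]
w6 (355, 358) [ 0.0013 -0.0105  0.0275]
w6 (410, 358) [0.0007 0.0089 0.0283]
w6 (383, 382) [-0.0167 -0.0006  0.045 ]
w7 (383, 296) [ 0.0185 -0.0006  0.0452]
w7 (383, 310) [ 0.0131 -0.0006  0.0451]
w7 (355, 358) [ 0.0012 -0.0106  0.0276]
w7 (410, 358) [0.0008 0.009  0.0284]
w7 (383, 382) [-0.0169 -0.0006  0.0454]
```

View pics/w7b.png

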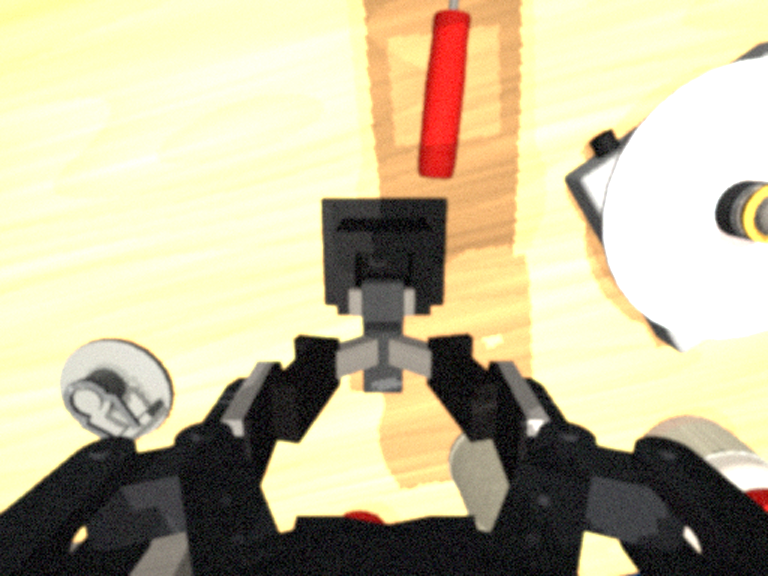

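The pliers are held rigidly, with the pivot 41 mm below the TCP and about (+0.5, -0.5) mm off in x and y. Moving over the ring.

move_arm:
  rows:
    - {"rot": [0,0,0],"xyz": [-1.1,-1.8,0],"grip": 6.3}
    - {"rot": [0,0,0],"xyz": [-2.6,-4.2,0],"grip": 6.3}
    - {"rot": [0,0,0],"xyz": [-2.6,-4.2,0],"grip": 6.3}
    - {"rot": [0,0,0],"xyz": [-2.6,-4.2,0],"grip": 6.3}
    - {"rot": [0,0,0],"xyz": [-2.4,-3.8,0],"grip": 6.3}
    - {"rot": [0,0,0],"xyz": [-1.1,-1.7,0],"grip": 6.3}
    - {"rot": [0,0,-9],"xyz": [0,0,0],"grip": 6.3}
    - {"rot": [0,0,-10.4],"xyz": [0,0,0],"grip": 6.3}
    - {"rot": [0,0,-10.4],"xyz": [0,0,0],"grip": 6.3}
    - {"rot": [0,0,-8],"xyz": [0,0,0],"grip": 6.3}
    - {"rot": [0,0,-4],"xyz": [0,0,0],"grip": 6.3}
    - {"rot": [0,0,0],"xyz": [0,0,0],"grip": 6.3}

```text
t: 8.88
position: [0.5711, -0.2189, 0.2203]
orientation: [-0.239, 0.971, 0.001, -0.001]
force: [1.0, 0.0, -1.8]
finger_gap: 0.736
```

```bash
python3 - <<'E'
from h import *
look('w8')
E
```

```text
8.875 [ 0.5711 -0.2189  0.2203] -152.35 [ 1.   0.  -1.8] 62.9
```

View pics/w8b.png

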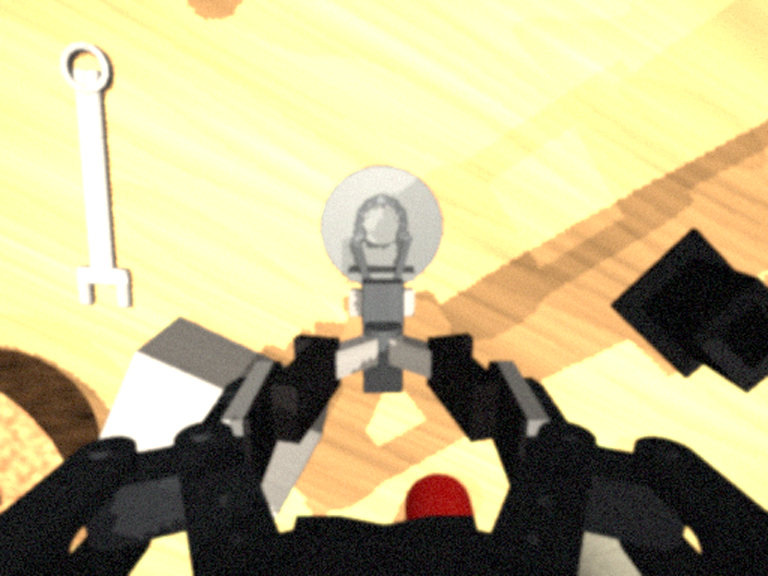

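The ring is at (382,225) and its ears point down the image at the pliers, well aligned. I'll fit again from this view.

```bash
python3 - <<'E'
from h import *
reg=nn(lit('wrist','w8',(210,105,298,187)))
b,n=fitpost(reg,(.5487,-.233,np.radians(27.6)));c=b.x;print(c,np.degrees(c[2]),b.fun/n,n)
e=c[:2]+.026*np.array([np.cos(c[2]),np.sin(c[2])]);print('gap',e)
z=np.load('pics/w8.npz');m=R.from_quat(z['q']).as_matrix();v=np.r_[e,0]-z['pos'];print('gap in tool',(v@m).round(4))
co,s=np.cos(c[2]),np.sin(c[2]);t=reg[reg[:,2]>.022];l=(t[:,:2]-c[:2])@np.array([[co,-s],[s,co]])
im=np.zeros((600,700,3),np.uint8)
for (x,y),zz in zip(l,t[:,2]):
    col=(255,255,255) if zz>.0333 else (0,255,0) if zz>.0313 else (0,0,255)
    cv2.circle(im,(int(250+x*8000),int(300-y*8000)),4,col,-1)
for R_ in(9.5,12,17):cv2.circle(im,(250,300),int(R_*8),(255,0,255),1)
cv2.rectangle(im,(250+276,300-184),(250+324,300+184),(255,255,0),1)
cv2.imwrite('pics/fit8.png',im)
# bar extents in tool frame
T=toolcloud('w8');q=nn(T[150:270,200:310].reshape(-1,3));q=q[(abs(q[:,1])<.012)&(abs(q[:,2]-.0452)<.002)]
print('bar',np.percentile(q,[1,50,99],axis=0).round(4),(np.percentile(q,1,axis=0)+np.percentile(q,99,axis=0))/2)
E
```

```text
[ 0.54803118 -0.23315038  0.48457107] 27.76387738635548 0.0011441783477964395 1433
gap [ 0.57103793 -0.22103883]
gap in tool [ 0.0009 -0.0023  0.2203]
bar [[-0.0216 -0.0088  0.0437]
 [ 0.0118 -0.0009  0.0453]
 [ 0.0237  0.007   0.0467]] [ 0.00103757 -0.00088125  0.04520401]
```

View pics/fit8.png

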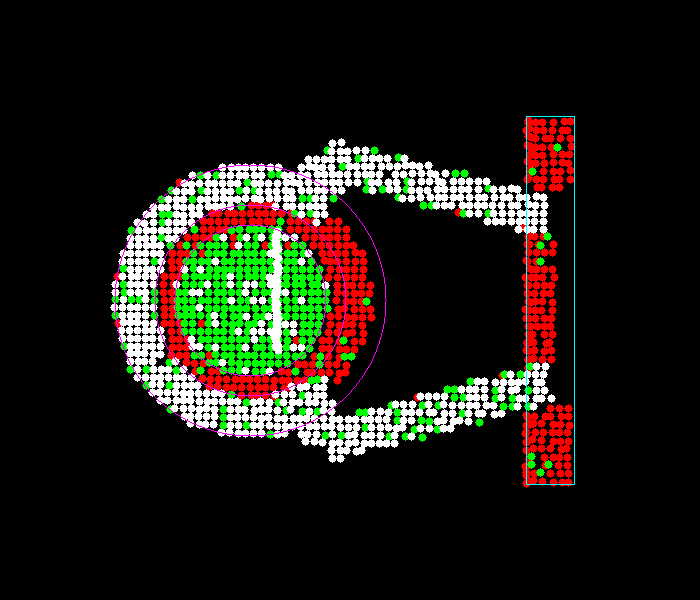

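move_arm:
  rows:
    - {"rot": [0,0,0],"xyz": [-0.01,-0.14,1.5],"grip": 6.3}
    - {"rot": [0,0,0],"xyz": [0,0,2.5],"grip": 6.3}
    - {"rot": [0,0,0],"xyz": [0,0,2.5],"grip": 6.3}
    - {"rot": [0,0,0],"xyz": [0,0,1.5],"grip": 6.3}
    - {"rot": [0,0,0],"xyz": [0,0,0.5],"grip": 6.3}
    - {"rot": [0,0,0],"xyz": [0,0,0],"grip": 6.3}

```text
t: 9.68
position: [0.5724, -0.221, 0.1364]
orientation: [-0.239, 0.971, 0.0, -0.0]
force: [-0.5, -0.0, -1.8]
finger_gap: 0.737
```

```bash
cat >> h.py <<'E'
def crop(f,box,k=6,a=2.0,o=None):
    p=cv2.imread(f'pics/{f}.png');u0,v0,u1,v1=box
    cv2.imwrite(f'pics/{o or f+"c"}.png',cv2.convertScaleAbs(cv2.resize(p[v0:v1,u0:u1],None,fx=k,fy=k,interpolation=cv2.INTER_CUBIC),alpha=a))
def bar(f):
    T=toolcloud(f);q=nn(T[150:275,215:295].reshape(-1,3));q=q[(q[:,0]>.008)&(q[:,0]<.03)&(abs(q[:,1]+.001)<.007)&(abs(q[:,2]-.0452)<.012)]
    h=np.median(q[:,2]);q=q[abs(q[:,2]-h)<.002];print('bar z',h.round(4),'xmax',np.percentile(q[:,0],99).round(4),'y',q[:,1].mean().round(4)); return h
E
python3 - <<'E'
from h import *
look('w9');crop('w9',(200,110,310,210));bar('w8');bar('w9')
E
```

```text
9.675 [ 0.5724 -0.221   0.1364] -152.35 [-0.5 -0.  -1.8] 62.9
bar z 0.0451 xmax 0.0237 y -0.0009
bar z 0.0451 xmax 0.0239 y -0.0009
```

View pics/w9c.png

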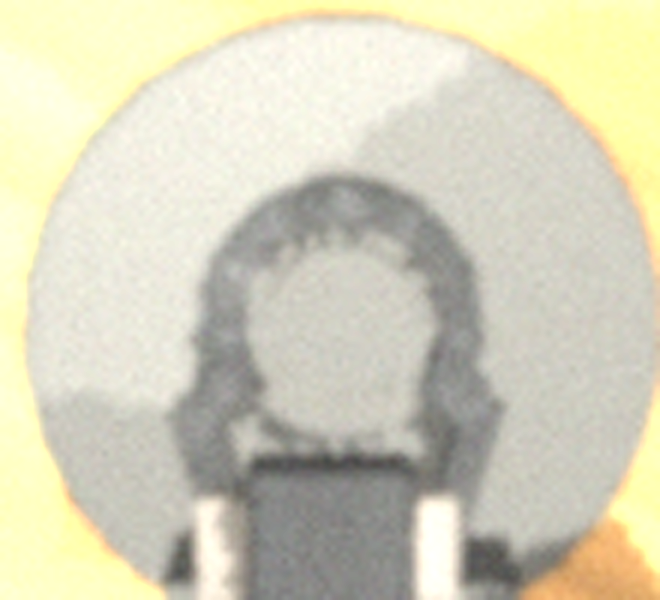

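```bash
python3 - <<'E'
from h import *
W=cloud('wrist','w9');reg=nn(W[110:195,200:310].reshape(-1,3))
reg=reg[reg[:,2]<.037]
b,n=fitpost(reg,(.5487,-.233,np.radians(27.6)));c=b.x;print(c,np.degrees(c[2]),b.fun/n,n)
e=c[:2]+.026*np.array([np.cos(c[2]),np.sin(c[2])])
z=np.load('pics/w9.npz');m=R.from_quat(z['q']).as_matrix();v=np.r_[e,0]-z['pos'];print('gap in tool',(v@m).round(4), 'now',robot.get_state()['position'])
E
```

```text
[ 0.5482107  -0.23329201  0.43798765] 25.094843904060948 0.0011038605719483248 1876
gap in tool [ 0.0011 -0.0009  0.1364] now [ 0.57271447 -0.221133    0.13709809]
```

move_arm:
  rows:
    - {"rot": [0,0,0],"xyz": [0,0.1,0.2],"grip": 6.3}
    - {"rot": [0,0,0],"xyz": [0,0,0],"grip": 6.1}
    - {"rot": [0,0,0],"xyz": [0,0,0],"grip": 6.0}
    - {"rot": [0,0,0],"xyz": [0,0,0],"grip": 6.0}

```text
t: 10.22
position: [0.5719, -0.2201, 0.1345]
orientation: [-0.239, 0.971, -0.0, 0.0]
force: [-0.1, 0.4, -1.5]
finger_gap: 0.702
```

```bash
python3 - <<'E'
from h import *
look('w10');bar('w10')
E
```

```text
10.225 [ 0.5719 -0.2201  0.1345] -152.34 [-0.1  0.4 -1.5] 60.0
bar z 0.0466 xmax 0.0237 y -0.0009
```

View pics/w10b.png

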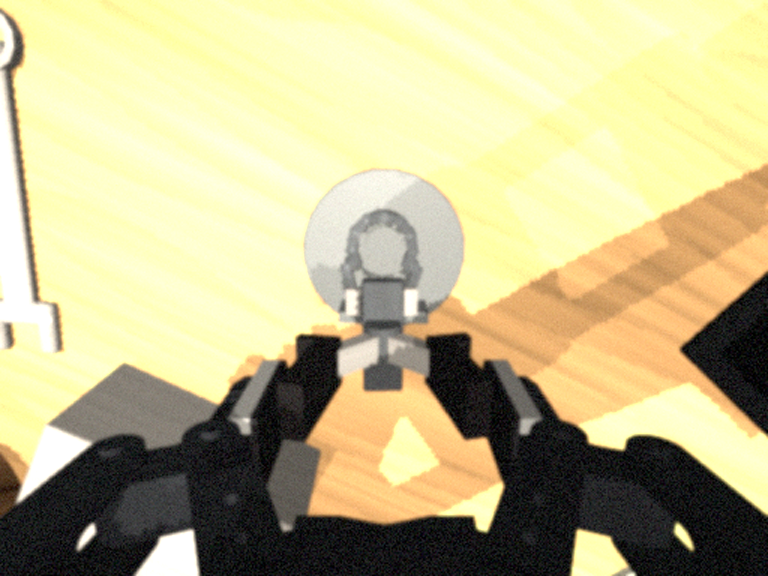

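Closing lowers the pliers about 0.5 mm per mm of squeeze, because they stick to the pads. I'll squeeze in stages and correct the height each time.

move_arm:
  rows:
    - {"rot": [0,0,0],"xyz": [0,0,0],"grip": 5.8}
    - {"rot": [0,0,0],"xyz": [0,0,-0.02],"grip": 5.6}
    - {"rot": [0,0,0],"xyz": [0,0,0],"grip": 5.6}

```text
t: 10.65
position: [0.5721, -0.2203, 0.135]
orientation: [-0.239, 0.971, -0.0, 0.0]
force: [0.3, 0.1, 1.1]
finger_gap: 0.658
```

```bash
python3 - <<'E'
from h import *
look('w11');bar('w11');crop('w11',(200,130,310,230))
E
```

```text
10.65 [ 0.5721 -0.2203  0.135 ] -152.34 [0.3 0.1 1.1] 56.2
bar z 0.0487 xmax 0.0238 y -0.0011
```

View pics/w11c.png

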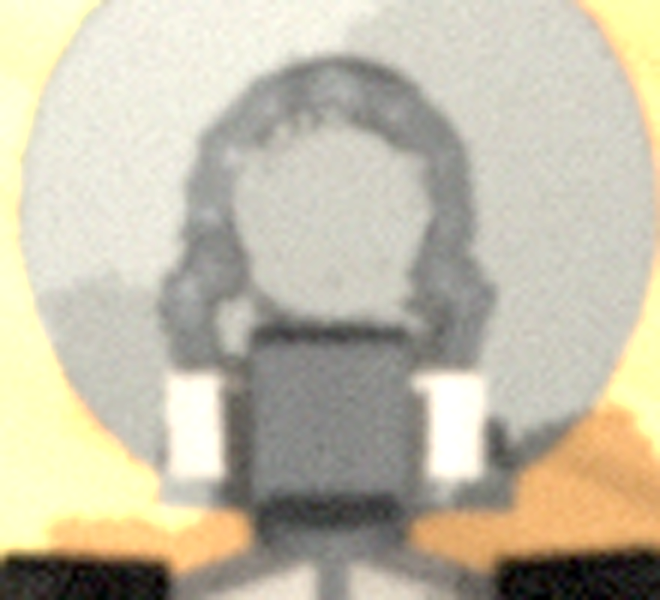

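move_arm:
  rows:
    - {"rot": [0,0,0],"xyz": [0,0,-0.1],"grip": 5.6}
    - {"rot": [0,0,0],"xyz": [0,0,-0.07],"grip": 5.4}
    - {"rot": [0,0,0],"xyz": [0,0,-0.07],"grip": 5.2}
    - {"rot": [0,0,0],"xyz": [0,0,0],"grip": 5.2}

```text
t: 11.2
position: [0.5715, -0.2198, 0.1365]
orientation: [-0.239, 0.971, 0.0, -0.0]
force: [-0.5, 0.6, -1.7]
finger_gap: 0.613
```

```bash
python3 - <<'E'
from h import *
look('w12');bar('w12');crop('w12',(200,130,310,230))
E
```

```text
11.2 [ 0.5715 -0.2198  0.1365] -152.34 [-0.5  0.6 -1.7] 52.4
bar z 0.0505 xmax 0.0237 y -0.0012
```

View pics/w12c.png

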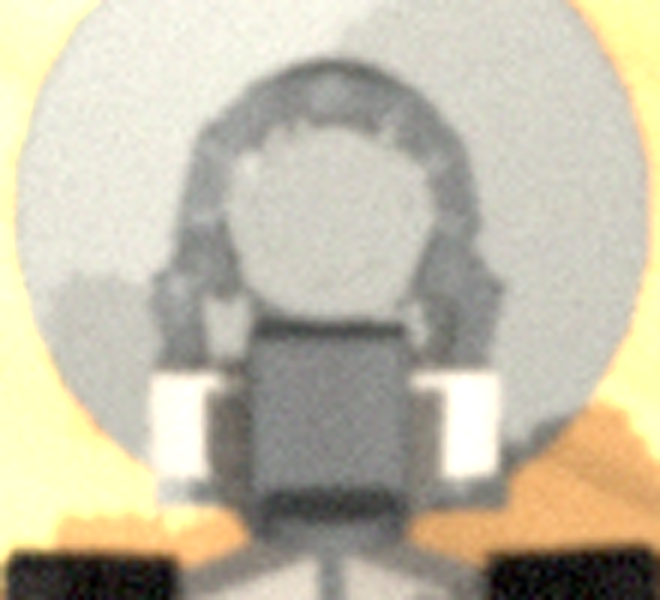

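The ring is starting to spread and the force is back to just the pliers' weight. Continuing.

move_arm:
  rows:
    - {"rot": [0,0,0],"xyz": [0,0,-0.06],"grip": 5.0}
    - {"rot": [0,0,0],"xyz": [0,0,-0.06],"grip": 4.8}
    - {"rot": [0,0,0],"xyz": [0,0,-0.06],"grip": 4.6}
    - {"rot": [0,0,0],"xyz": [0,0,0],"grip": 4.6}

```text
t: 11.75
position: [0.5718, -0.22, 0.1387]
orientation: [-0.239, 0.971, 0.0, -0.0]
force: [-0.1, -0.5, -1.9]
finger_gap: 0.549
```

```bash
python3 - <<'E'
from h import *
look('w13');bar('w13');crop('w13',(200,130,310,230))
E
```

```text
11.75 [ 0.5718 -0.22    0.1387] -152.34 [-0.1 -0.5 -1.9] 46.9
bar z 0.053 xmax 0.0238 y -0.0011
```

View pics/w13c.png

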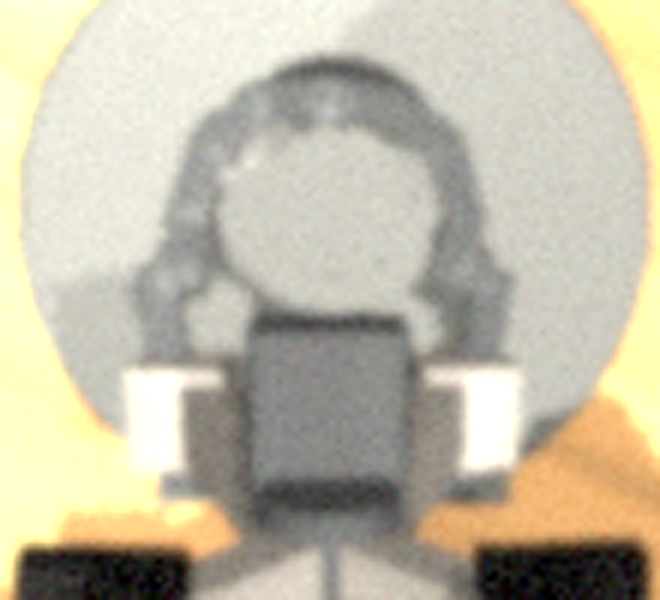

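move_arm:
  rows:
    - {"rot": [0,0,0],"xyz": [0,0,-0.03],"grip": 4.4}
    - {"rot": [0,0,0],"xyz": [0,0,-0.04],"grip": 4.2}
    - {"rot": [0,0,0],"xyz": [0,0,-0.05],"grip": 3.9}
    - {"rot": [0,0,0],"xyz": [0,0,-0.05],"grip": 3.6}
    - {"rot": [0,0,0],"xyz": [0,0,0],"grip": 3.6}
  force: 60

```text
t: 12.42
position: [0.5715, -0.2201, 0.1402]
orientation: [-0.239, 0.971, 0.0, -0.0]
force: [-1.1, -0.9, -2.2]
finger_gap: 0.43
```

```bash
python3 - <<'E'
from h import *
look('w14');bar('w14');crop('w14',(200,130,310,230))
E
```

```text
12.425 [ 0.5715 -0.2201  0.1402] -152.34 [-1.1 -0.9 -2.2] 36.7
bar z 0.0559 xmax 0.0244 y -0.001
```

View pics/w14c.png

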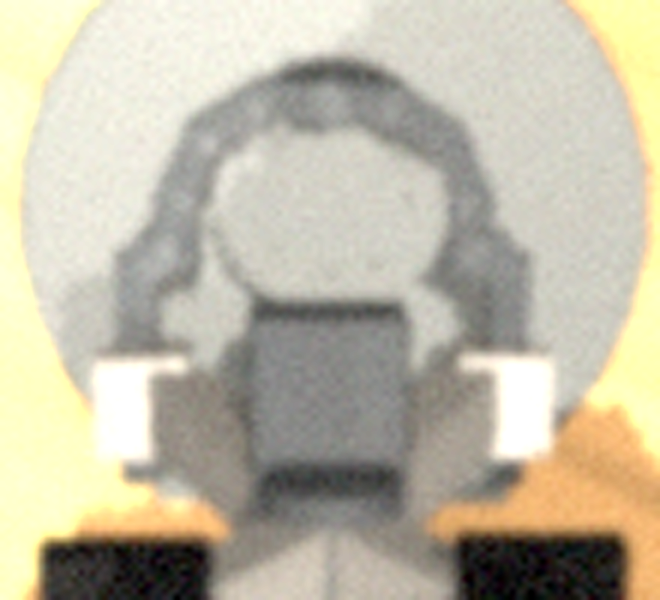

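The ring is fully spread. Lifting.

move_arm:
  rows:
    - {"rot": [0,0,0],"xyz": [0,0,-0.2],"grip": 3.6}
    - {"rot": [0,0,0],"xyz": [0,0,-0.4],"grip": 3.6}
    - {"rot": [0,0,0],"xyz": [0,0,-0.8],"grip": 3.6}
    - {"rot": [0,0,0],"xyz": [0,0,-1.5],"grip": 3.6}
    - {"rot": [0,0,0],"xyz": [0,0,-2],"grip": 3.6}
    - {"rot": [0,0,0],"xyz": [0,0,-2],"grip": 3.6}
    - {"rot": [0,0,0],"xyz": [0,0,-1.2],"grip": 3.6}
    - {"rot": [0,0,0],"xyz": [0,0,-0.5],"grip": 3.6}
    - {"rot": [0,0,0],"xyz": [0,0,0],"grip": 3.6}

```text
t: 13.6
position: [0.5718, -0.22, 0.2265]
orientation: [-0.239, 0.971, -0.0, 0.0]
force: [-0.4, -0.4, -2.4]
finger_gap: 0.429
```

```bash
python3 - <<'E'
from h import *
look('w15');bar('w15');crop('w15',(200,130,310,230))
T=toolcloud('w15');q=nn(T[130:230,200:310].reshape(-1,3))
h,e=np.histogram(q[:,2],bins=np.arange(.03,.13,.002));print([(round(float(a),3),int(b)) for a,b in zip(e,h) if b>10])
E
```

```text
13.6 [ 0.5718 -0.22    0.2265] -152.34 [-0.4 -0.4 -2.4] 36.7
bar z 0.0562 xmax 0.0237 y -0.001
[(0.03, 123), (0.032, 107), (0.034, 63), (0.036, 55), (0.038, 70), (0.04, 86), (0.042, 79), (0.044, 127), (0.046, 83), (0.048, 40), (0.05, 35), (0.052, 32), (0.054, 173), (0.056, 512), (0.058, 27), (0.06, 22), (0.066, 29), (0.068, 33), (0.07, 33), (0.072, 37), (0.074, 39), (0.076, 38), (0.078, 42), (0.08, 39), (0.082, 44), (0.084, 42), (0.086, 45), (0.088, 38), (0.09, 40), (0.092, 39), (0.094, 40), (0.096, 87), (0.098, 277), (0.1, 52), (0.102, 62), (0.104, 18), (0.106, 126), (0.108, 228), (0.11, 220), (0.112, 294), (0.114, 37)]
```

View pics/w15c.png

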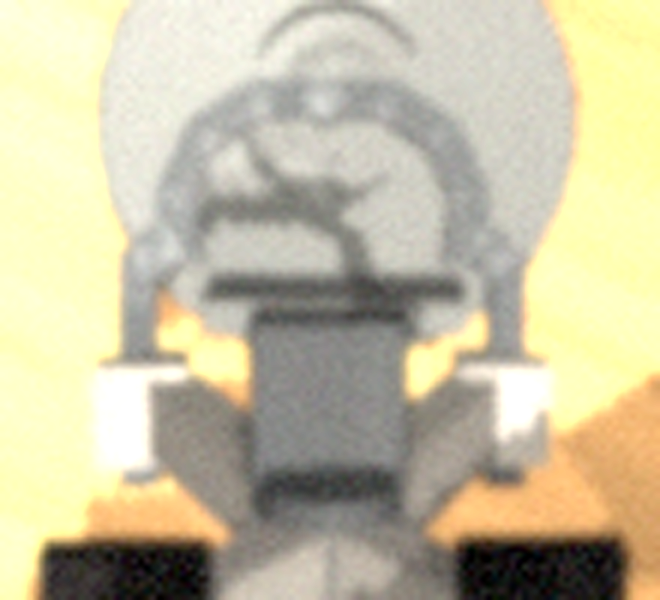

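The ring is off the post and held. Next I'll measure its position and tilt in the tool frame.

```bash
cat >> h.py <<'E'
def ringfit(f,box=(200,130,310,192),zr=(.1,.118)):
    T=toolcloud(f);u0,v0,u1,v1=box;q=nn(T[v0:v1,u0:u1].reshape(-1,3))
    q=q[(q[:,2]>zr[0])&(q[:,2]<zr[1])]
    A=np.c_[q[:,:2],np.ones(len(q))]
    w=np.ones(len(q),bool)
    for _ in range(5):
        s=np.linalg.lstsq(A[w],q[w,2],rcond=None)[0];w=abs(A@s-q[:,2])<.0012
    print('plane',s.round(4),w.sum(),len(q),'tilt deg about y,x',np.degrees(s[:2]).round(1))
    g=q[w];print('x',np.percentile(g[:,0],[.5,99.5]).round(4),'y',np.percentile(g[:,1],[.5,99.5]).round(4))
    im=np.zeros((600,700,3),np.uint8)
    for (x,y,z),k in zip(q,w):
        cv2.circle(im,(int(350+y*8000),int(600-x*8000)),4,(255,255,255) if k else (0,0,255),-1)
    for mm in range(0,70,10):cv2.line(im,(0,600-mm*8),(20,600-mm*8),(0,255,255),1);cv2.putText(im,str(mm),(22,600-mm*8),0,.5,(0,255,255),1)
    cv2.imwrite(f'pics/{f}r.png',im)
    return g,s
E
python3 - <<'E'
from h import *
g,s=ringfit('w15')
for x in(.014,.02,.03,.04,.05):
    m=abs(g[:,0]-x)<.0015
    if m.any(): 
        h=g[m]; print(x,h[:,2].mean().round(4), np.sort(h[:,1])[[0,-1]].round(4), h[h[:,1]<-.001][:,1].max(initial=-1).round(4),h[h[:,1]>-.001][:,1].min(initial=1).round(4))
E
```

```text
plane [0.2167 0.0244 0.105 ] 809 963 tilt deg about y,x [12.4  1.4]
x [0.0071 0.0404] y [-0.0275  0.0231]
0.014 0.1079 [-0.0275  0.0232] -0.0229 0.0186
0.02 0.1093 [-0.0274  0.0232] -0.0176 0.0132
0.03 0.1116 [-0.0221  0.0178] -0.0161 0.0117
0.04 0.1135 [-0.013   0.0094] -0.0011 -0.0003
```

View pics/w15r.png

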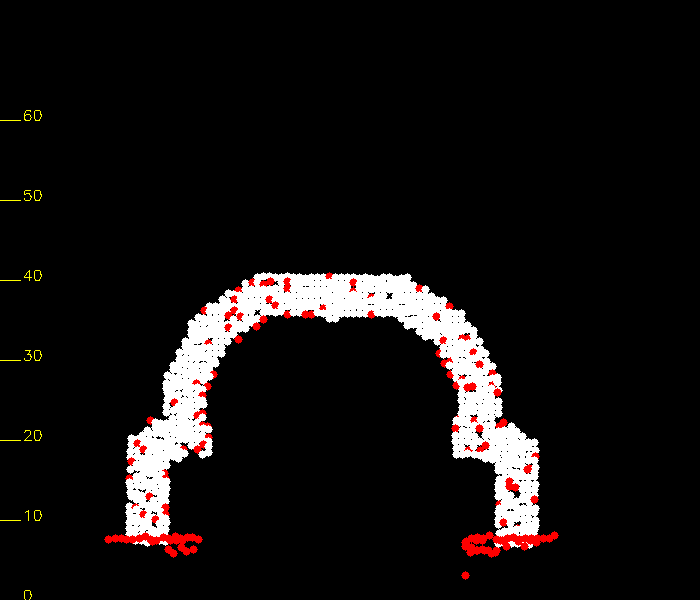

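The ring droops about 12° in its slots, hinge side low; the washer will level it. Its hinge is near tool x = 38 mm, y = -2.2 mm. Checking clearances on the way and the spindle's position.

```bash
python3 - <<'E'
from h import *
W=cloud('top','top0')
for n,(u,v) in dict(sauce=(283,134),cup=(237,149),jar=(190,131),nap=(340,150)).items(): print(n,W[v,u].round(3))
r=nn(W[150:240,130:215].reshape(-1,3)); s=r[(r[:,2]>.07)&(r[:,2]<.1)];print('spindle top cam',len(s),(s.min(0)+s.max(0))/2,s[:,2].max())
W=cloud('wrist','w4');r=nn(W[60:230].reshape(-1,3));s=r[(r[:,1]>.12)&(r[:,2]>.06)&(r[:,2]<.1)];print('w4',len(s),(s.min(0)+s.max(0))/2,s.max(0))
s2=s[s[:,2]>.08];print(len(s2),s2.mean(0))
T=cloud('wrist','w15');q=nn(T.reshape(-1,3));q=q[abs(q[:,2])<.006];A=np.c_[q[:,:2],np.ones(len(q))];c=np.linalg.lstsq(A,q[:,2],rcond=None)[0];print('table',c)
t=toolcloud('w15');q=nn(t[150:275,215:295].reshape(-1,3));q=q[(abs(q[:,2]-.0562)<.002)&(abs(q[:,1]+.001)<.0075)];A=np.c_[q[:,:2],np.ones(len(q))];print('barplane',np.linalg.lstsq(A,q[:,2],rcond=None)[0],np.ptp(q,0))
E
```

```text
sauce [ 0.739 -0.081  0.158]
cup [0.696 0.049 0.1  ]
jar [0.734 0.199 0.101]
nap [ 0.747 -0.267  0.068]
spindle top cam 47 [0.52206748 0.23057969 0.0783883 ] 0.08653098933540093
w4 1013 [0.52114636 0.22875775 0.07188663] [0.53929071 0.24316003 0.08363357]
91 [0.51963441 0.22568582 0.0811764 ]
table [ 0.00113942  0.00112586 -0.00015857]
barplane [-0.00506198  0.02105716  0.05646884] [0.04579122 0.01488849 0.00380807]
```

move_arm:
  rows:
    - {"rot": [0,0,0],"xyz": [-0.8,1.9,0],"grip": 3.6}
    - {"rot": [0,0,0],"xyz": [-1.6,3.7,0],"grip": 3.6}
    - {"rot": [0,0,0],"xyz": [-2.2,5.0,0],"grip": 3.6}
    - {"rot": [0,0,0],"xyz": [-2.2,5.0,0],"grip": 3.6}
    - {"rot": [0,0,0],"xyz": [-2.2,5.0,0],"grip": 3.6}
    - {"rot": [0,0,0],"xyz": [-2.2,5.0,0],"grip": 3.6}
    - {"rot": [0,0,0],"xyz": [-2.2,5.0,0],"grip": 3.6}
    - {"rot": [0,0,0],"xyz": [-2.2,5.0,0],"grip": 3.6}
    - {"rot": [0,0,0],"xyz": [-1.6,3.7,0],"grip": 3.6}
    - {"rot": [-0.6,0,0],"xyz": [-0.8,2.0,0],"grip": 3.6}
    - {"rot": [-0.7,0,0],"xyz": [-0.2,0.6,0],"grip": 3.6}
    - {"rot": [0,0,0],"xyz": [0,0,0],"grip": 3.6}

```text
t: 15.15
position: [0.5385, 0.2349, 0.2262]
orientation: [-0.239, 0.971, 0.011, -0.003]
force: [0.2, 0.4, -1.0]
finger_gap: 0.427
```

```bash
python3 - <<'E'
from h import *
look('w16');bar('w16')
E
```

```text
15.15 [0.5385 0.2349 0.2262] -152.37 [ 0.2  0.4 -1. ] 36.4
bar z 0.0561 xmax 0.0238 y -0.0011
```

View pics/w16b.png

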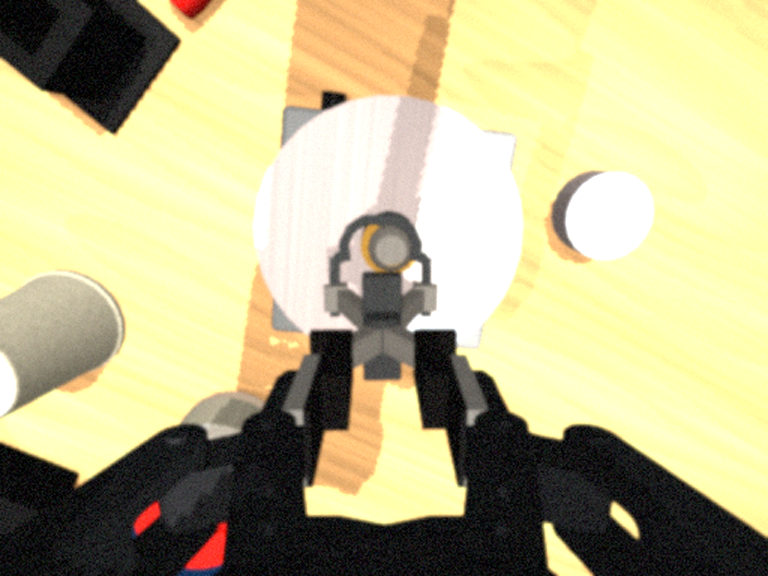

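The spindle shows through the spread ring at (390,245). I'll fit the spindle and the ring together.

```bash
cat >> h.py <<'E'
def circ(P,r,x0):
    from scipy.optimize import least_squares
    o=least_squares(lambda c:np.hypot(P[:,0]-c[0],P[:,1]-c[1])-r,x0,loss='soft_l1',f_scale=.0005);return o.x
def spin(f,box):
    W=cloud('wrist',f);u0,v0,u1,v1=box;q=nn(W[v0:v1,u0:u1].reshape(-1,3))
    q=q[np.hypot(q[:,0]-.521,q[:,1]-.2275)<.03]
    t=q[(q[:,2]>.0795)&(q[:,2]<.0845)];print('top n',len(t),t.mean(0).round(4),'bbox',((t.min(0)+t.max(0))/2).round(4),'ptp',np.ptp(t,0).round(4))
    h=cv2.convexHull(t[:,:2].astype(np.float32)*1000)[:,0]/1000
    print('top circle fit',circ(h,.009,t.mean(0)[:2]).round(4),'minenc',cv2.minEnclosingCircle((t[:,:2]*1000).astype(np.float32)))
    w=q[(q[:,2]>.0645)&(q[:,2]<.069)];print('washer n',len(w),w.mean(0).round(4))
    return q
E
python3 - <<'E'
from h import *
q=spin('w16',(215,135,310,215))
g,s=ringfit('w16',box=(200,130,310,187),zr=(.1,.12))
for x in(.014,.02,.03,.039):
    m=abs(g[:,0]-x)<.0015;h=g[m]
    if len(h): print(x,h[:,2].mean().round(4),np.sort(h[:,1])[[0,-1]].round(4))
z=np.load('pics/w16.npz');m=R.from_quat(z['q']).as_matrix();print('ring hinge-ish world', (m@np.array([.038,g[:,1].min()/2+g[:,1].max()/2,.1132])+z['pos']).round(4), 'axes',m.round(4).tolist())
W=cloud('wrist','w16');p=nn(W[60:240,150:360].reshape(-1,3));p=p[(abs(p[:,2]-.04)<.002)];h=cv2.convexHull((p[:,:2]*1000).astype(np.float32))[:,0]/1000;print('platter',circ(h,.088,[.52,.228]),len(h))
E
```

```text
top n 148 [0.5194 0.2318 0.0808] bbox [0.5206 0.2326 0.0812] ptp [0.0219 0.0227 0.0034]
top circle fit [0.5213 0.2319] minenc ((520.7234497070312, 232.75115966796875), 11.470303535461426)
washer n 502 [0.5248 0.2314 0.0676]
plane [0.2092 0.0238 0.1052] 789 873 tilt deg about y,x [12.   1.4]
x [0.0087 0.0404] y [-0.0275  0.0232]
0.014 0.1081 [-0.0275  0.0232]
0.02 0.1094 [-0.0274  0.0232]
0.03 0.1115 [-0.0221  0.0177]
0.039 0.1134 [-0.0153  0.0102]
ring hinge-ish world [0.5045 0.2176 0.113 ] axes [[-0.886, -0.4636, -0.011], [-0.4637, 0.8858, 0.0195], [0.0007, 0.0224, -0.9997]]
platter [0.52085409 0.23368825] 46
```

View pics/w16r.png

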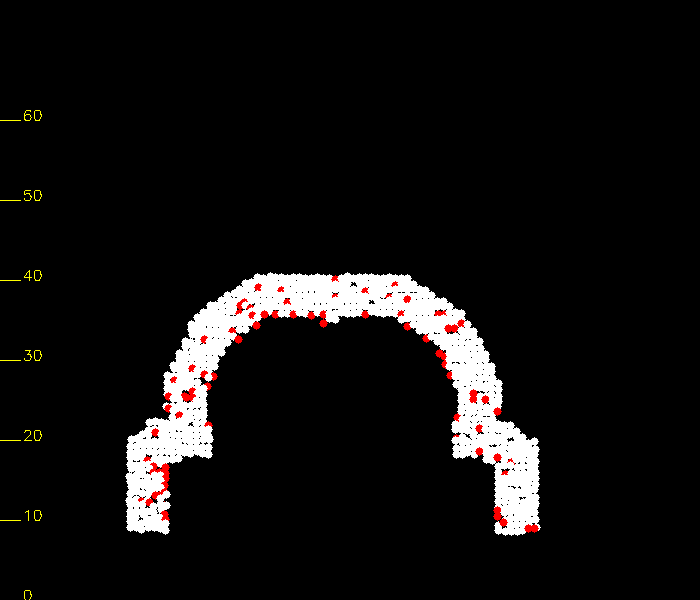

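```bash
python3 - <<'E'
from h import *
T=cloud('wrist','w16');q=nn(T[130:215,210:310].reshape(-1,3))
im=np.zeros((600,700,3),np.uint8)
for x,y,z in q:
    if z<.05 or z>.09: continue
    col=(255,255,255) if z>.0812 else (0,255,255) if z>.0765 else (0,255,0) if z>.0685 else (255,0,0) if z>.065 else (60,60,160)
    cv2.circle(im,(int(350-(y-.23)*12000),int(300-(x-.521)*12000)),5,col,-1)
for k in range(-20,21,10): cv2.putText(im,str(k),(350-k*12,590),0,.4,(0,255,255),1);cv2.putText(im,str(k),(5,300-k*12),0,.4,(0,255,255),1)
for r in (9,13.5,18): cv2.circle(im,(350-int(1.5*12),300),int(r*12),(255,0,255),1)
cv2.imwrite('pics/sp16.png',im)
crop('w16',(200,125,320,225))
for r0,lo,hi in((9,.0812,.085),):
    t=q[(q[:,2]>lo)&(q[:,2]<hi)&(np.hypot(q[:,0]-.521,q[:,1]-.231)<.02)];print(len(t),t.mean(0),cv2.minEnclosingCircle((t[:,:2]*1000).astype(np.float32)))
E
```

```text
49 [0.51922788 0.232972   0.08182461] ((520.5372314453125, 233.23072814941406), 10.055100440979004)
```

View pics/sp16.png

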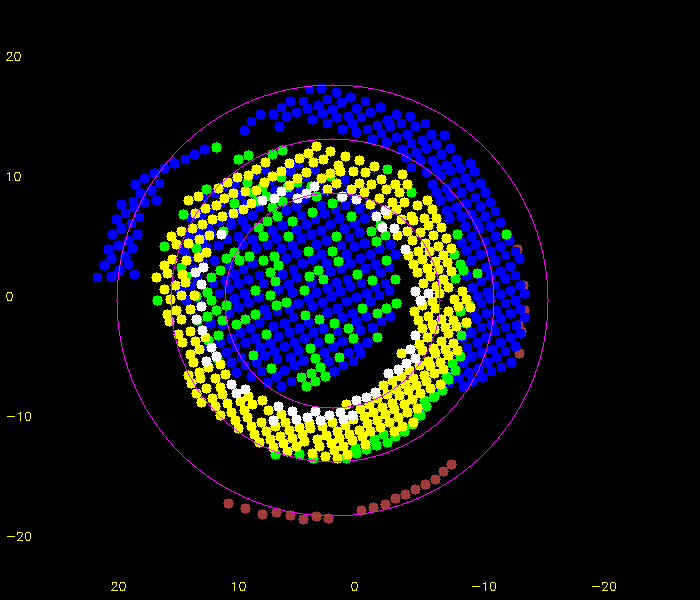

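View pics/w16c.png

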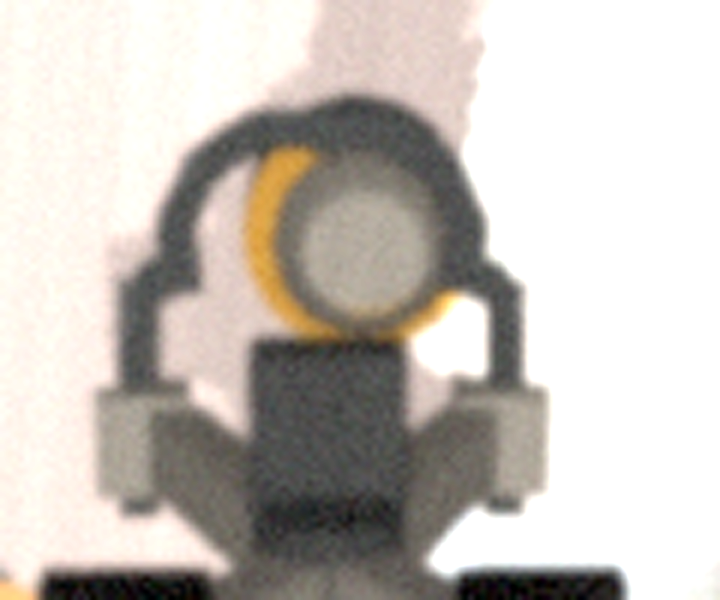

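Spindle axis: (0.5209, 0.2337); the chamfer outline and the platter fit agree. Shifting to centre it in the ring, then going down to just above the spindle top.

move_arm:
  rows:
    - {"rot": [0,0,0],"xyz": [-0.2,0.3,0],"grip": 3.6}
    - {"rot": [0,0,0],"xyz": [-0.23,0.38,0],"grip": 3.6}
    - {"rot": [0,0,0],"xyz": [0,0,0.9],"grip": 3.6}
    - {"rot": [0,0,0],"xyz": [0,0,0.9],"grip": 3.6}
    - {"rot": [0,0,0],"xyz": [0,0,0],"grip": 3.6}
    - {"rot": [0,0,0],"xyz": [0,0,0],"grip": 3.6}

```text
t: 15.95
position: [0.5389, 0.2439, 0.2084]
orientation: [-0.239, 0.971, 0.011, -0.003]
force: [0.6, -1.2, -0.8]
finger_gap: 0.432
```

```bash
python3 - <<'E'
from h import *
look('w17');bar('w17');crop('w17',(200,125,320,225))
T=cloud('wrist','w17');q=nn(T[130:225,210:310].reshape(-1,3))
z=np.load('pics/w17.npz');m=R.from_quat(z['q']).as_matrix()
xh=m[:2,0]/np.linalg.norm(m[:2,0]);yh=np.array([xh[1],-xh[0]])
L=np.c_[(q[:,:2]-z['pos'][:2])@xh,(q[:,:2]-z['pos'][:2])@yh,q[:,2]]
sp=(np.array([.5209,.2337])-z['pos'][:2]);print('spindle local',sp@xh,sp@yh)
im=np.zeros((600,700,3),np.uint8)
for x,y,h in L:
    if h<.05 or h>.13: continue
    col=(255,255,255) if h>.085 else (0,255,255) if h>.0745 else (255,0,0) if h>.064 else (60,60,160)
    cv2.circle(im,(int(350+y*10000),int(500-x*10000)),4,col,-1)
c=(int(350+sp@yh*10000),int(500-sp@xh*10000))
cv2.circle(im,c,135,(255,0,255),1)
for k in range(0,50,10): cv2.putText(im,str(k),(5,500-k*10),0,.4,(0,255,255),1)
cv2.imwrite('pics/loc17.png',im)
E
```

```text
15.95 [0.5389 0.2439 0.2084] -152.34 [ 0.6 -1.2 -0.8] 36.9
bar z 0.056 xmax 0.0236 y -0.0011
spindle local 0.020693521456031636 -0.0006733882118249187
```

View pics/loc17.png

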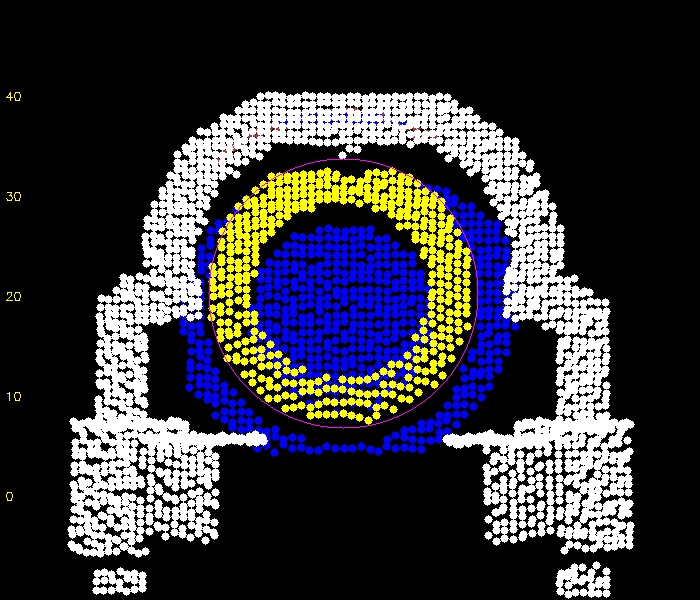

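View pics/w17c.png

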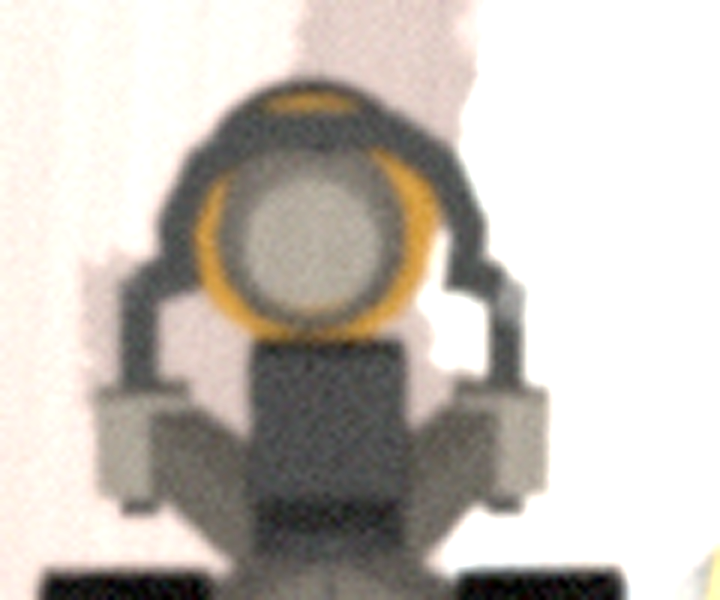

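Relative to the spindle, the ring is 1.3 mm too far to +y; x is right. Correcting this during a further descent.

move_arm:
  rows:
    - {"rot": [0,0,0],"xyz": [0,-0.13,0],"grip": 3.6}
    - {"rot": [0,0,0],"xyz": [0,-0.02,0.6],"grip": 3.6}
    - {"rot": [0,0,0],"xyz": [0,-0.01,0.6],"grip": 3.6}
    - {"rot": [0,0,0],"xyz": [0,-0.01,0.5],"grip": 3.6}
    - {"rot": [0,0,0],"xyz": [0,0,0],"grip": 3.6}
    - {"rot": [0,0,0],"xyz": [0,0,0],"grip": 3.6}

```text
t: 16.75
position: [0.5396, 0.2428, 0.1916]
orientation: [-0.239, 0.971, 0.011, -0.003]
force: [-0.1, -0.5, -1.5]
finger_gap: 0.427
```

```bash
cat >> h.py <<'E'
def loc(f):
    T=cloud('wrist',f);q=nn(T[120:225,200:320].reshape(-1,3))
    z=np.load(f'pics/{f}.npz');m=R.from_quat(z['q']).as_matrix()
    xh=m[:2,0]/np.linalg.norm(m[:2,0]);yh=np.array([xh[1],-xh[0]])
    L=np.c_[(q[:,:2]-z['pos'][:2])@xh,(q[:,:2]-z['pos'][:2])@yh,q[:,2]]
    Lt=L[(L[:,1]>-.035)&(L[:,1]<.035)&(L[:,0]<.05)&(L[:,0]>-.01)]
    im=np.zeros((600,700,3),np.uint8)
    cm=cv2.applyColorMap(np.arange(256,dtype=np.uint8)[:,None],cv2.COLORMAP_JET)[:,0]
    for x,y,h in L:
        if h<.05 or h>.13: continue
        col=tuple(int(v) for v in cm[int(np.clip((h-.058)/.030*255,0,255))])
        cv2.circle(im,(int(350+y*10000),int(500-x*10000)),4,col,-1)
    for k in range(0,50,10): cv2.putText(im,str(k),(5,500-k*10),0,.4,(0,255,255),1)
    cv2.imwrite(f'pics/{f}l.png',im);np.save(f'pics/{f}_L.npy',L);return L
E
python3 - <<'E'
from h import *
look('w18');bar('w18');L=loc('w18');crop('w18',(200,125,320,225))
E
```

```text
16.75 [0.5396 0.2428 0.1916] -152.34 [-0.1 -0.5 -1.5] 36.4
bar z 0.056 xmax 0.0238 y -0.001
```

View pics/w18l.png

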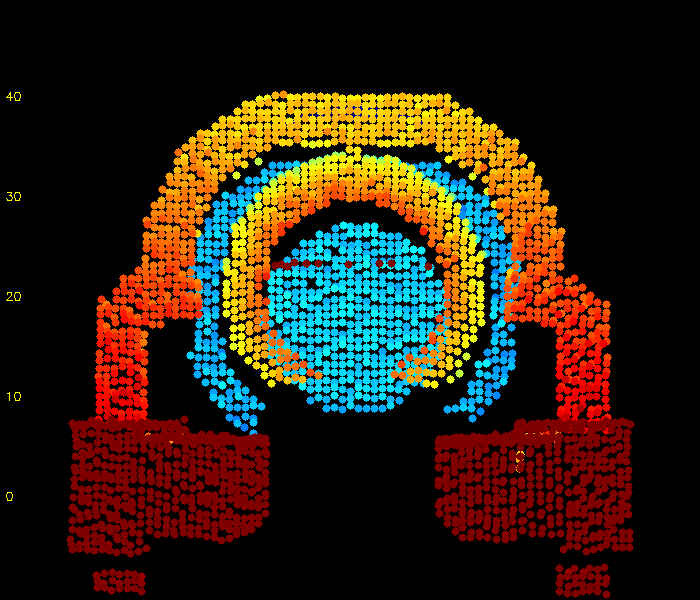

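View pics/w18c.png

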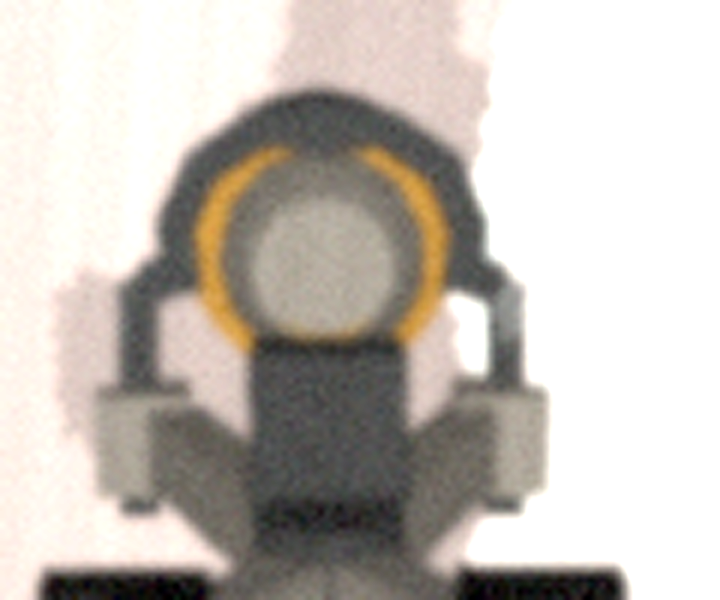

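It's centred. One small +x nudge gives more clearance at the hinge, then down until the ring meets the washer.

move_arm:
  rows:
    - {"rot": [0,0,0],"xyz": [0.05,0,0.1],"grip": 3.6}
    - {"rot": [0,0,0],"xyz": [0,-0.01,0.4],"grip": 3.6}
    - {"rot": [0,0,0],"xyz": [0,-0.01,0.4],"grip": 3.6}
    - {"rot": [0,0,0],"xyz": [0,-0.01,0.3],"grip": 3.6}
    - {"rot": [0,0,0],"xyz": [0,0,0],"grip": 3.6}

```text
t: 17.42
position: [0.539, 0.2425, 0.1792]
orientation: [-0.239, 0.971, 0.011, -0.003]
force: [-0.2, -0.5, -2.2]
finger_gap: 0.431
```

```bash
python3 - <<'E'
from h import *
look('w19');bar('w19');L=loc('w19');crop('w19',(200,125,320,225))
E
```

```text
17.425 [0.539  0.2425 0.1792] -152.34 [-0.2 -0.5 -2.2] 36.8
bar z 0.056 xmax 0.0237 y -0.0011
```

View pics/w19l.png

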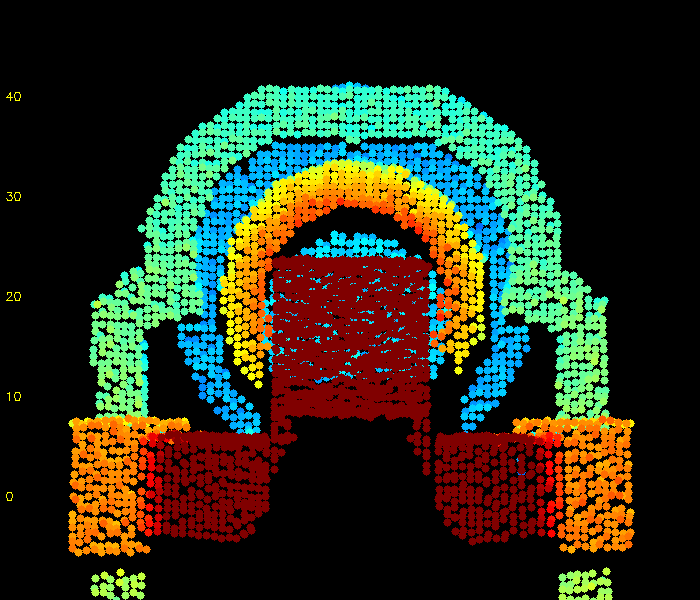

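View pics/w19c.png

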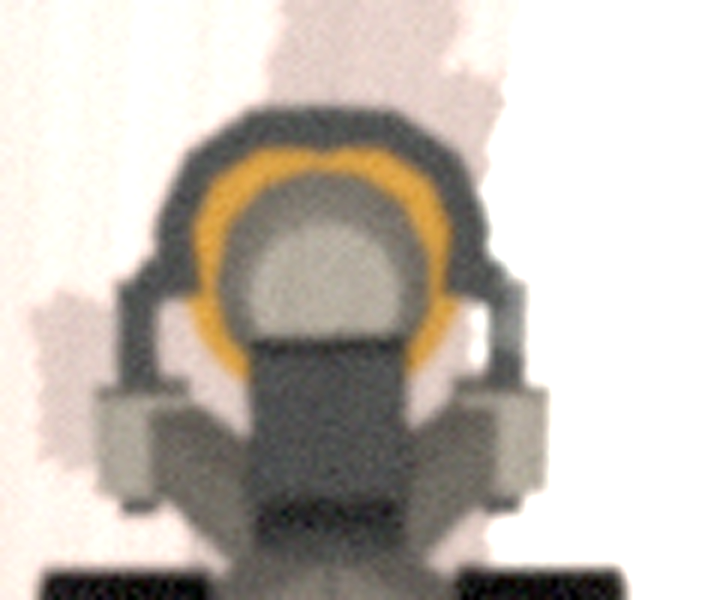

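```bash
cat >> h.py <<'E'
def rh(f,lo=.060,hi=.082):
    L=np.load(f'pics/{f}_L.npy')
    hin=L[(L[:,0]>.0375)&(L[:,0]<.041)&(abs(L[:,1])<.008)]
    le=L[(L[:,0]>.009)&(L[:,0]<.017)&(abs(L[:,1]+.023)<.0035)];re=L[(L[:,0]>.009)&(L[:,0]<.017)&(abs(L[:,1]-.023)<.0035)]
    for n,k in(('hinge',hin),('Lear',le),('Rear',re)):
        k=k[(k[:,2]>lo)&(k[:,2]<hi)];print(n,len(k),np.median(k[:,2]).round(4) if len(k) else '')
    for x in (.022,.028,.036):
        a=L[(abs(L[:,0]-x)<.002)&(abs(L[:,1])<.0185)&(L[:,2]<.0695)&(L[:,2]>.057)]
        a=a[np.hypot(a[:,0]-.0203,a[:,1])>.0138]
        if len(a): print('washer?',x,len(a),np.median(a[:,2]).round(4))
E
python3 -c "
from h import *
rh('w18');rh('w19')"
```

```text
hinge 84 0.0782
Lear 5 0.0811
Rear 1 0.0819
washer? 0.022 34 0.067
washer? 0.028 41 0.0674
hinge 101 0.071
Lear 79 0.0727
Rear 72 0.0727
washer? 0.022 31 0.0673
washer? 0.028 50 0.067
washer? 0.036 47 0.067
```

The ring now lies almost level on the washer, hinge top at 71.0 mm and ears at 72.7 mm. Pressing down further.

move_arm:
  rows:
    - {"rot": [0,0,0],"xyz": [0,0,0.25],"grip": 3.6}
    - {"rot": [0,0,0],"xyz": [0,-0.01,0.25],"grip": 3.6}
    - {"rot": [0,0,0],"xyz": [0,0,0.2],"grip": 3.6}
    - {"rot": [0,0,0],"xyz": [0,0,0],"grip": 3.6}

```text
t: 17.98
position: [0.5391, 0.2426, 0.1725]
orientation: [-0.239, 0.971, 0.011, -0.003]
force: [0.4, 0.3, -1.3]
finger_gap: 0.427
```

```bash
python3 - <<'E'
from h import *
look('w20');bar('w20');L=loc('w20');rh('w20')
E
```

```text
17.975 [0.5391 0.2426 0.1725] -152.34 [ 0.4  0.3 -1.3] 36.5
bar z 0.056 xmax 0.0237 y -0.0011
hinge 120 0.0751
Lear 70 0.0701
Rear 76 0.0699
washer? 0.022 28 0.0673
washer? 0.028 48 0.0673
washer? 0.036 1 0.0694
```

View pics/w20l.png

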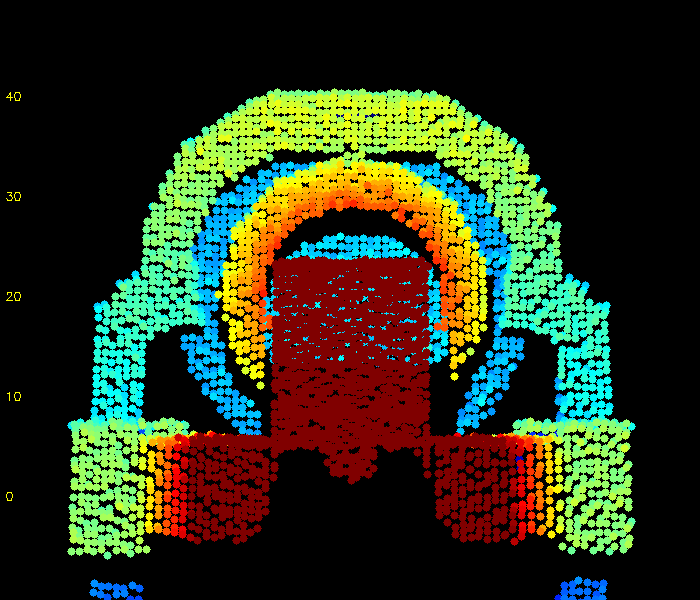

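The ears are outside the washer's edge, so pressing with upright pliers makes the ring tip: hinge top at 75 mm, ears at 70 mm, which is the upper slot stop. Leaning the pliers about 12° around the tips brings that stop level, so I'll lean in place with the tips fixed.

move_arm:
  rows:
    - {"rot": [0,-2,0],"xyz": [0.37,0,0],"grip": 3.6}
    - {"rot": [0,-2,0],"xyz": [0.37,0,0],"grip": 3.6}
    - {"rot": [0,-2,0],"xyz": [0.37,0,0],"grip": 3.6}
    - {"rot": [0,0,0],"xyz": [0,0,0],"grip": 3.6}

```text
t: 18.52
position: [0.5286, 0.2371, 0.1724]
orientation: [-0.238, 0.97, 0.024, 0.049]
force: [1.0, -0.4, 0.3]
finger_gap: 0.432
```

```bash
python3 - <<'E'
from h import *
look('w21');bar('w21');crop('w21',(200,125,320,225))
W=cloud('wrist','w21')
# local frame anchored to world: use fixed axes/origin of w20
z=np.load('pics/w20.npz');m=R.from_quat(z['q']).as_matrix();xh=m[:2,0]/np.linalg.norm(m[:2,0]);yh=np.array([xh[1],-xh[0]]);np.savez('pics/ref.npz',o=z['pos'][:2],xh=xh,yh=yh)
E
cat >> h.py <<'E'
def loc2(f,rng=(.058,.088),rows=(100,240)):
    r=np.load('pics/ref.npz');T=cloud('wrist',f);q=nn(T[rows[0]:rows[1],190:330].reshape(-1,3))
    d=q[:,:2]-r['o'];L=np.c_[d@r['xh'],d@r['yh'],q[:,2]];np.save(f'pics/{f}_L.npy',L)
    im=np.zeros((600,700,3),np.uint8);cm=cv2.applyColorMap(np.arange(256,dtype=np.uint8)[:,None],cv2.COLORMAP_JET)[:,0]
    for x,y,h in L:
        if h<.05 or h>.12: continue
        col=tuple(int(v) for v in cm[int(np.clip((h-rng[0])/(rng[1]-rng[0])*255,0,255))]);cv2.circle(im,(int(350+y*10000),int(500-x*10000)),4,col,-1)
    for k in range(0,50,10): cv2.putText(im,str(k),(5,500-k*10),0,.4,(0,255,255),1)
    cv2.imwrite(f'pics/{f}l.png',im);return L
E
python3 -c "
from h import *
loc2('w21');rh('w21')"
```

```text
18.525 [0.5286 0.2371 0.1724] -152.49 [ 1.  -0.4  0.3] 36.9
bar z 0.0561 xmax 0.0237 y -0.001
hinge 103 0.0724
Lear 72 0.0691
Rear 69 0.069
washer? 0.022 34 0.0661
washer? 0.028 53 0.066
washer? 0.036 27 0.0663
```

View pics/w21l.png

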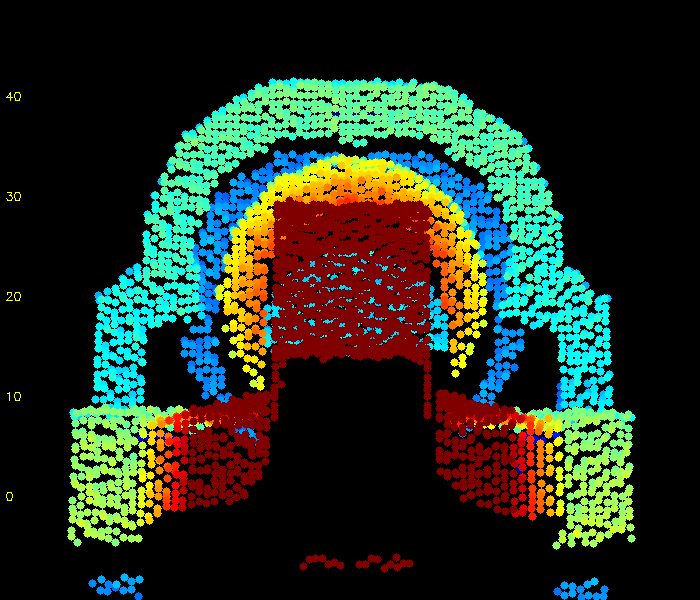

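View pics/w21c.png

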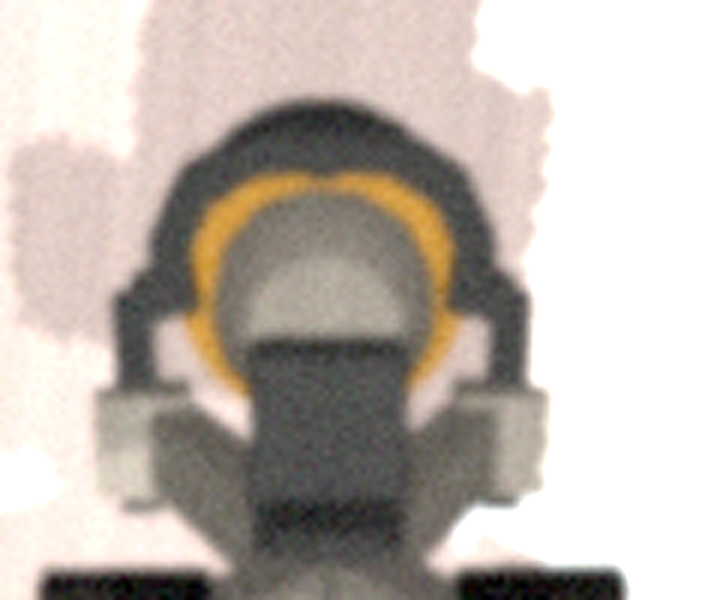

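Leaning works: the tilt is halved and the washer is 1 mm down. Continuing.

move_arm:
  rows:
    - {"rot": [0,-2.2,0],"xyz": [0.41,0,0],"grip": 3.6}
    - {"rot": [0,-2.2,0],"xyz": [0.41,0,0],"grip": 3.6}
    - {"rot": [0,-2.2,0],"xyz": [0.41,0,0],"grip": 3.6}
    - {"rot": [0,0,0],"xyz": [0,0,0],"grip": 3.6}

```text
t: 19.08
position: [0.5182, 0.2317, 0.1705]
orientation: [-0.236, 0.965, 0.037, 0.104]
force: [0.1, 0.4, -0.1]
finger_gap: 0.429
```

```bash
python3 - <<'E'
from h import *
look('w22');bar('w22');crop('w22',(200,125,320,225));loc2('w22');rh('w22')
E
```

```text
19.075 [0.5182 0.2317 0.1705] -152.64 [ 0.1  0.4 -0.1] 36.7
bar z 0.0561 xmax 0.0238 y -0.001
hinge 110 0.0687
Lear 83 0.0681
Rear 81 0.0682
washer? 0.022 75 0.0675
washer? 0.028 90 0.0653
washer? 0.036 192 0.0684
```

View pics/w22l.png

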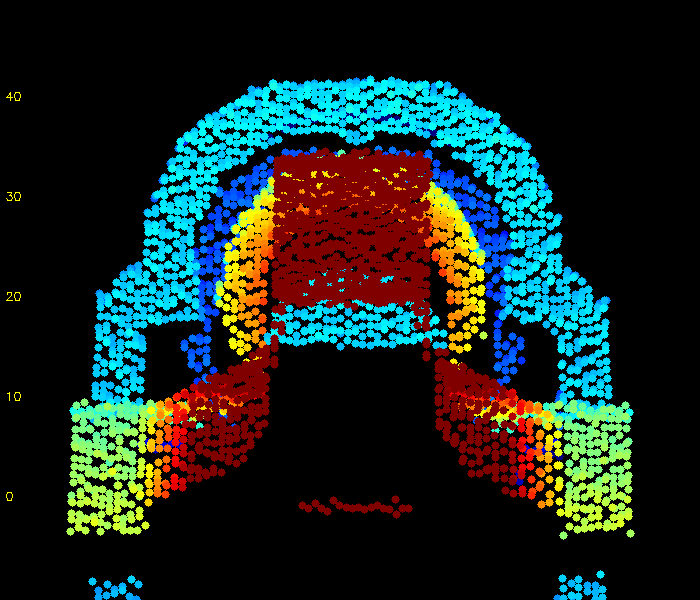

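View pics/w22c.png

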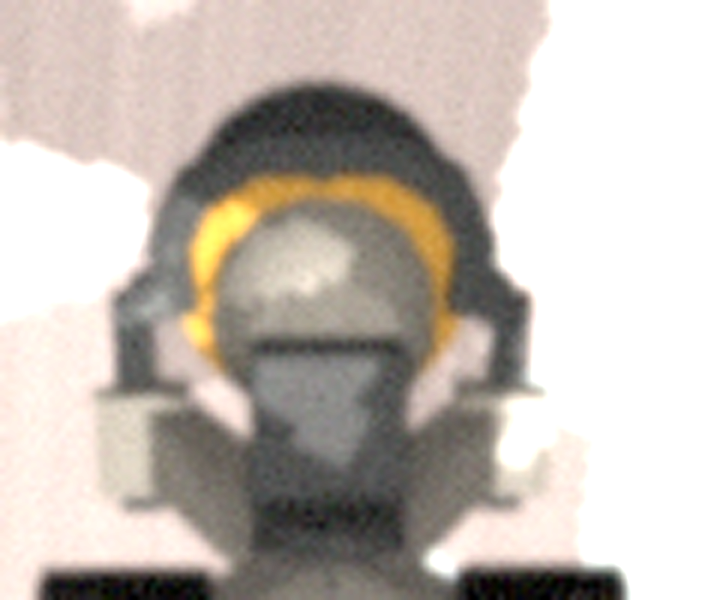

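The ring is level at about 68.4 mm, with the washer about 2.5 mm down. Pressing straight down another 2.5 mm.

move_arm:
  rows:
    - {"rot": [0,0,0],"xyz": [0.03,0,0.12],"grip": 3.6}
    - {"rot": [0,0,0],"xyz": [0.03,-0.01,0.13],"grip": 3.6}
    - {"rot": [0,0,0],"xyz": [0,0,0],"grip": 3.6}
    - {"rot": [0,0,0],"xyz": [0,0,0],"grip": 3.6}

```text
t: 19.62
position: [0.5186, 0.2319, 0.1679]
orientation: [-0.236, 0.965, 0.037, 0.104]
force: [-0.7, -0.6, 1.5]
finger_gap: 0.427
```

```bash
python3 - <<'E'
from h import *
look('w23');bar('w23');crop('w23',(200,125,320,225));loc2('w23');rh('w23',lo=.055)
E
```

```text
19.625 [0.5186 0.2319 0.1679] -152.63 [-0.7 -0.6  1.5] 36.5
bar z 0.056 xmax 0.0239 y -0.001
hinge 113 0.0665
Lear 79 0.0656
Rear 82 0.0654
washer? 0.022 74 0.0649
washer? 0.028 95 0.0629
washer? 0.036 201 0.0662
```

View pics/w23l.png

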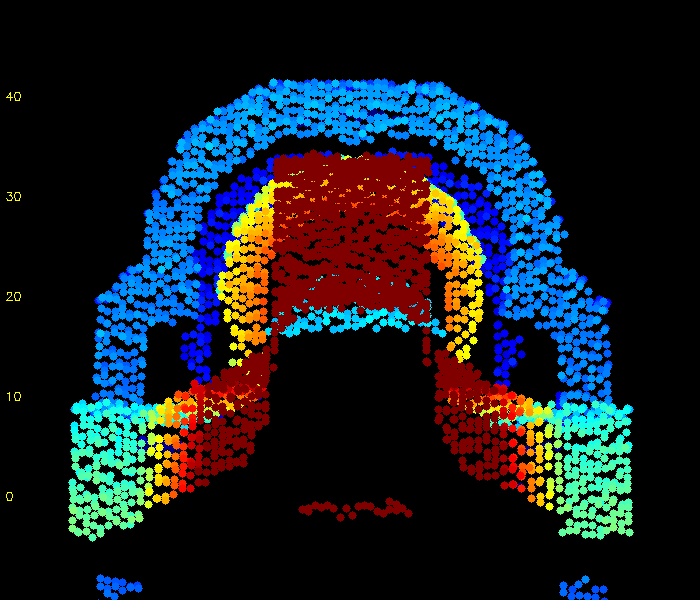

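The ring sits at groove height, hinge top 66.5 mm and ears 65.5 mm. The washer is about 5 mm down and the push is about 3.5 N. Relaxing the pliers gradually, with a small move back so the hinge can enter the groove.

move_arm:
  rows:
    - {"rot": [0,0,0],"xyz": [0,0,0],"grip": 3.9}
    - {"rot": [0,0,0],"xyz": [0,0,0],"grip": 4.1}
    - {"rot": [0,0,0],"xyz": [0,0,0],"grip": 4.3}
    - {"rot": [0,0,0],"xyz": [-0.05,0,0.02],"grip": 4.5}
    - {"rot": [0,0,0],"xyz": [0,0,0],"grip": 4.5}

```text
t: 20.3
position: [0.519, 0.232, 0.1678]
orientation: [-0.236, 0.965, 0.037, 0.104]
force: [-0.3, -0.2, 0.4]
finger_gap: 0.525
```

```bash
python3 - <<'E'
from h import *
look('w24');bar('w24');crop('w24',(200,125,320,225));loc2('w24');rh('w24',lo=.055)
E
```

```text
20.3 [0.519  0.232  0.1678] -152.63 [-0.3 -0.2  0.4] 44.8
bar z 0.0534 xmax 0.024 y -0.0011
hinge 104 0.067
Lear 52 0.0663
Rear 45 0.0663
washer? 0.022 73 0.0667
washer? 0.028 97 0.0664
washer? 0.036 188 0.0664
```

View pics/w24l.png

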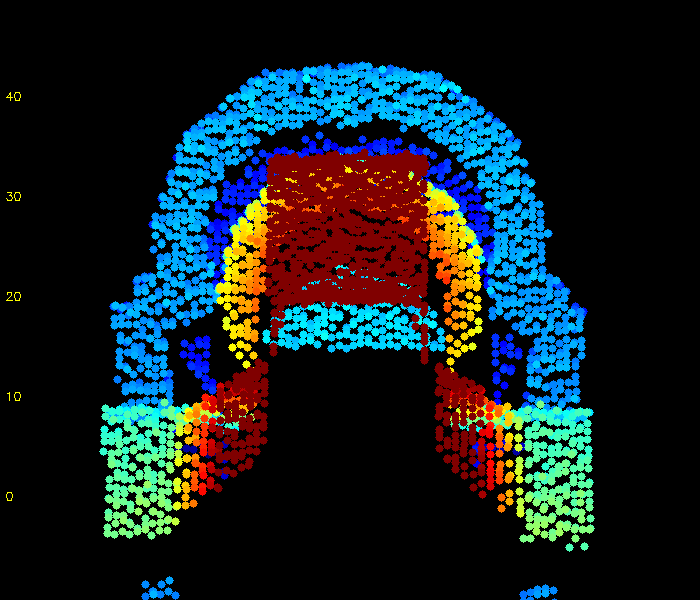

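View pics/w24c.png

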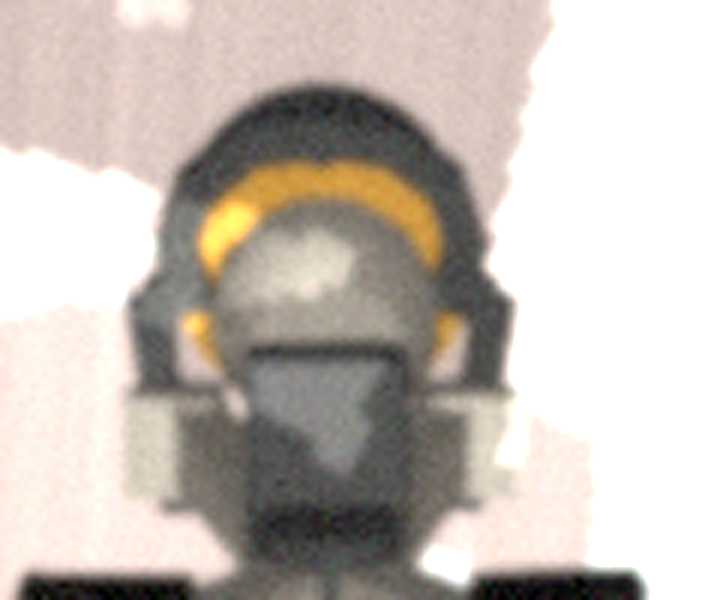

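The ring is still at groove height, but its hinge has moved away from the spindle. Drawing it back 4 mm while relaxing further.

move_arm:
  rows:
    - {"rot": [0,0,0],"xyz": [-0.15,0,0.04],"grip": 4.5}
    - {"rot": [0,0,0],"xyz": [-0.15,0,0.04],"grip": 4.6}
    - {"rot": [0,0,0],"xyz": [-0.1,0,0.05],"grip": 4.8}
    - {"rot": [0,0,0],"xyz": [0,0,0.02],"grip": 4.9}
    - {"rot": [0,0,0],"xyz": [0,0,0],"grip": 4.9}

```text
t: 20.98
position: [0.5226, 0.234, 0.1671]
orientation: [-0.236, 0.965, 0.037, 0.104]
force: [-0.2, -0.6, 0.9]
finger_gap: 0.574
```

```bash
python3 - <<'E'
from h import *
look('w25');bar('w25');crop('w25',(200,125,320,225));loc2('w25');rh('w25',lo=.055)
E
```

```text
20.975 [0.5226 0.234  0.1671] -152.63 [-0.2 -0.6  0.9] 49.0
bar z 0.0512 xmax 0.0257 y -0.0012
hinge 107 0.0672
Lear 33 0.0662
Rear 34 0.0663
washer? 0.022 71 0.0664
washer? 0.028 102 0.0664
washer? 0.036 197 0.0667
```

View pics/w25l.png

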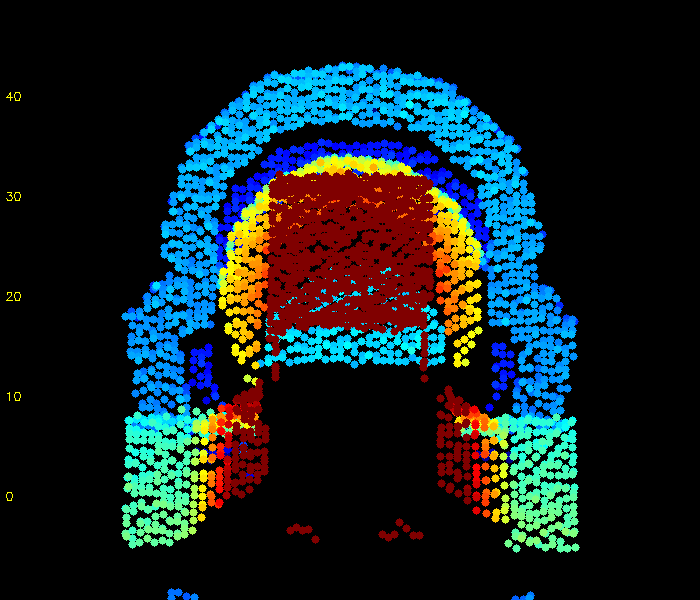

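View pics/w25c.png

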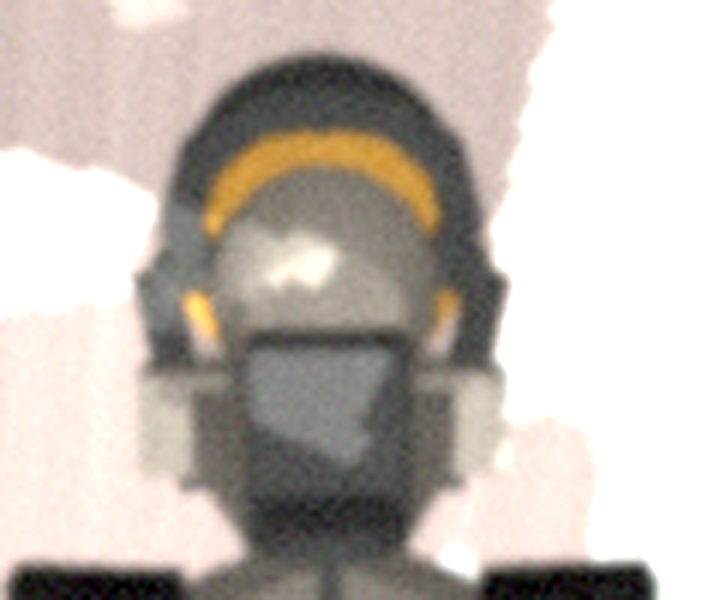

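move_arm:
  rows:
    - {"rot": [0,0,0],"xyz": [0,0,0.02],"grip": 5.0}
    - {"rot": [0,0,0],"xyz": [0.01,0,0.03],"grip": 5.2}
    - {"rot": [0,0,0],"xyz": [0.01,0,0.03],"grip": 5.4}
    - {"rot": [0,0,0],"xyz": [0,0,0],"grip": 5.4}

```text
t: 21.52
position: [0.5227, 0.234, 0.1664]
orientation: [-0.236, 0.965, 0.037, 0.104]
force: [0.7, -0.7, 1.0]
finger_gap: 0.631
```

```bash
python3 - <<'E'
from h import *
look('w26');bar('w26');crop('w26',(200,125,320,225));loc2('w26');rh('w26',lo=.055)
E
```

```text
21.525 [0.5227 0.234  0.1664] -152.63 [ 0.7 -0.7  1. ] 53.9
bar z 0.0493 xmax 0.0253 y -0.001
hinge 102 0.0672
Lear 13 0.0664
Rear 18 0.0663
washer? 0.022 65 0.0666
washer? 0.028 93 0.0667
washer? 0.036 193 0.0664
```

View pics/w26l.png

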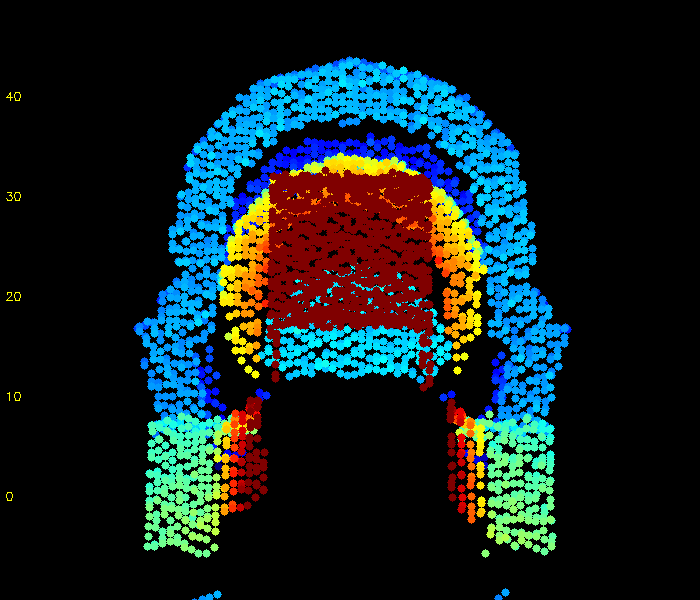

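View pics/w26c.png

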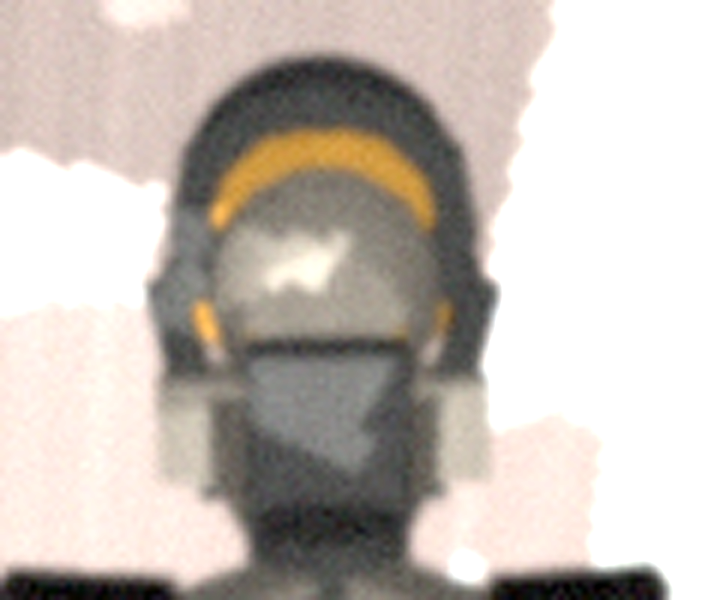

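The halves are entering the groove. Relaxing a bit more.

move_arm:
  rows:
    - {"rot": [0,0,0],"xyz": [0,0,0.04],"grip": 5.5}
    - {"rot": [0,0,0],"xyz": [0.01,0,0.05],"grip": 5.7}
    - {"rot": [0,0,0],"xyz": [-0.1,0,0.05],"grip": 5.8}
    - {"rot": [0,0,0],"xyz": [-0.1,0,0.02],"grip": 5.8}
    - {"rot": [0,0,0],"xyz": [0,0,0],"grip": 5.8}

```text
t: 22.2
position: [0.5245, 0.2351, 0.1651]
orientation: [-0.236, 0.965, 0.037, 0.104]
force: [0.0, -0.4, 0.5]
finger_gap: 0.676
```

```bash
python3 - <<'E'
from h import *
look('w27');bar('w27');crop('w27',(200,125,320,225));loc2('w27');rh('w27',lo=.055)
E
```

```text
22.2 [0.5245 0.2351 0.1651] -152.63 [ 0.  -0.4  0.5] 57.7
bar z 0.0472 xmax 0.0256 y -0.001
hinge 110 0.0707
Lear 12 0.067
Rear 21 0.067
washer? 0.022 66 0.068
washer? 0.028 62 0.0688
washer? 0.036 38 0.0682
```

View pics/w27l.png

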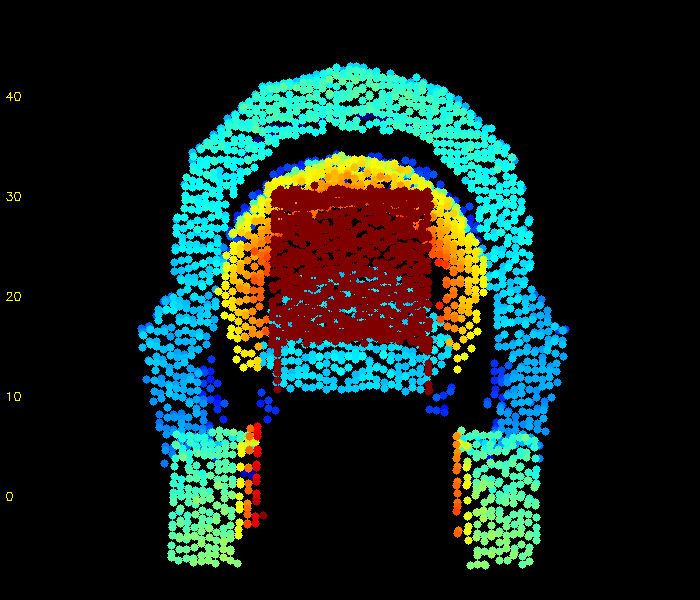

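View pics/w27c.png

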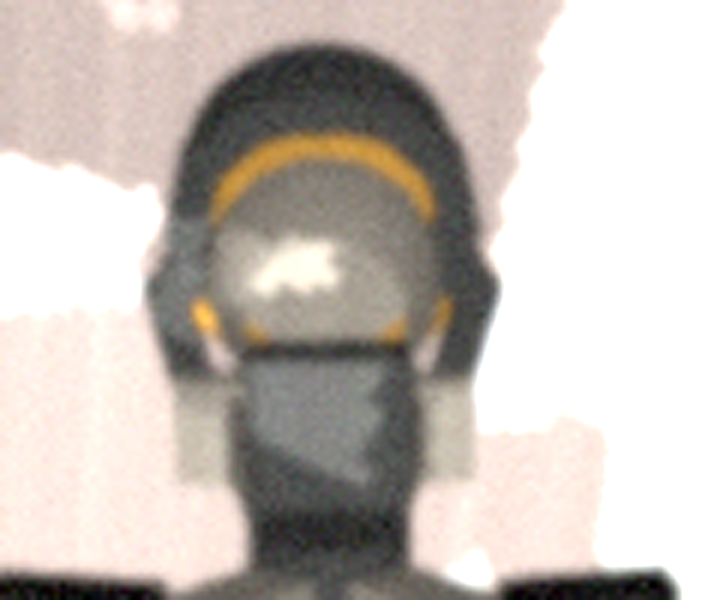

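The ring jammed: its lugs are in the groove, but the hinge is 6 mm off and has ridden up, top at 70.7 mm. It's still in the tips. I'll spread it again, level it, and pull the hinge towards the spindle while fully spread at groove height before relaxing.

move_arm:
  rows:
    - {"rot": [0,0,0],"xyz": [0,0,-0.04],"grip": 5.5}
    - {"rot": [0,0,0],"xyz": [0,0,-0.04],"grip": 5.2}
    - {"rot": [0,0,0],"xyz": [0,0,-0.04],"grip": 4.9}
    - {"rot": [0,0,0],"xyz": [0,0,-0.04],"grip": 4.6}
    - {"rot": [0,0,0],"xyz": [0,0,-0.04],"grip": 4.3}
    - {"rot": [0,0,0],"xyz": [0,0,-0.03],"grip": 3.9}
    - {"rot": [0,0,0],"xyz": [0,0,-0.02],"grip": 3.6}
    - {"rot": [0,0,0],"xyz": [0,0,0],"grip": 3.6}

```text
t: 23.25
position: [0.5239, 0.2346, 0.1675]
orientation: [-0.236, 0.965, 0.037, 0.103]
force: [-1.6, -0.5, 1.8]
finger_gap: 0.433
```

```bash
python3 - <<'E'
from h import *
look('w28');bar('w28');crop('w28',(200,125,320,225));loc2('w28');rh('w28',lo=.055)
E
```

```text
23.25 [0.5239 0.2346 0.1675] -152.63 [-1.6 -0.5  1.8] 37.0
bar z 0.0551 xmax 0.0268 y -0.001
hinge 176 0.0709
Lear 60 0.0658
Rear 53 0.066
washer? 0.022 74 0.0641
washer? 0.028 62 0.0639
washer? 0.036 31 0.0684
```

View pics/w28l.png

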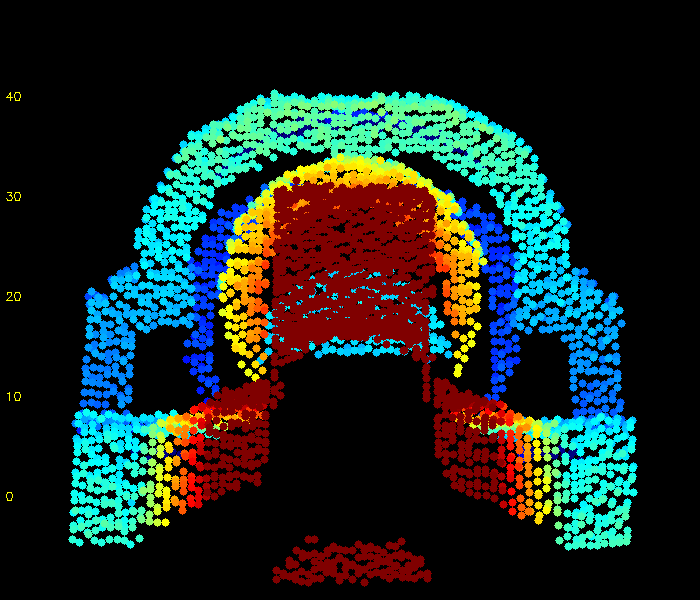

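View pics/w28c.png

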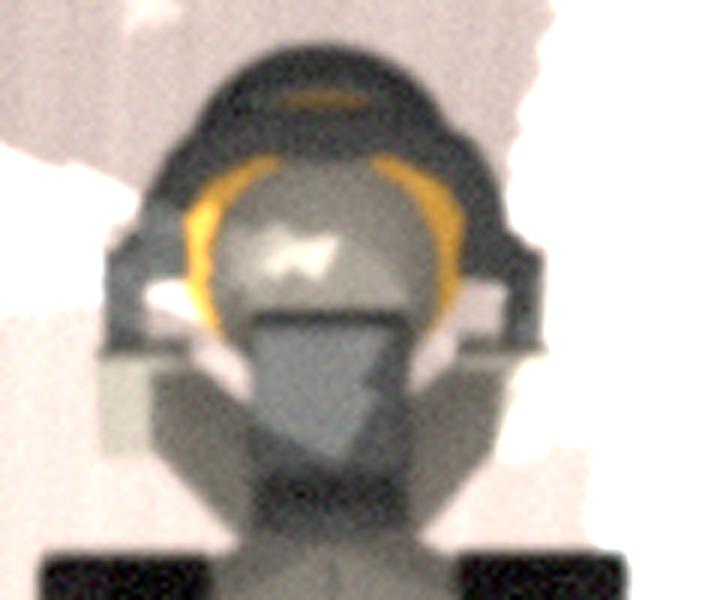

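It's spread again and still in the slots, tilted about 10° up at the hinge. Leaning further around the tips to level it.

move_arm:
  rows:
    - {"rot": [0,-2.5,0],"xyz": [0.46,0,0],"grip": 3.6}
    - {"rot": [0,-2.5,0],"xyz": [0.46,0,0],"grip": 3.6}
    - {"rot": [0,-2.5,0],"xyz": [0.46,0,0],"grip": 3.6}
    - {"rot": [0,-2.5,0],"xyz": [0.46,0,0],"grip": 3.6}
    - {"rot": [0,0,0],"xyz": [0,0,0],"grip": 3.6}

```text
t: 23.92
position: [0.5086, 0.2265, 0.1629]
orientation: [-0.232, 0.953, 0.058, 0.188]
force: [-0.6, -0.7, 2.2]
finger_gap: 0.431
```

```bash
python3 - <<'E'
from h import *
look('w29');bar('w29');crop('w29',(200,125,320,225));loc2('w29');rh('w29',lo=.055);print(np.load('pics/w29.npz')['q'],R.from_quat(np.load('pics/w29.npz')['q']).as_matrix().round(3).tolist())
E
```

```text
23.925 [0.5086 0.2265 0.1629] -152.9 [-0.6 -0.7  2.2] 36.8
bar z 0.0552 xmax 0.0267 y -0.0011
hinge 182 0.0641
Lear 62 0.0636
Rear 57 0.0639
washer? 0.022 69 0.0622
washer? 0.028 81 0.0647
washer? 0.036 262 0.0656
[-0.23199053  0.95255721  0.05759024  0.1884105 ] [[-0.821, -0.464, 0.332], [-0.42, 0.886, 0.197], [-0.386, 0.022, -0.922]]
```

View pics/w29l.png

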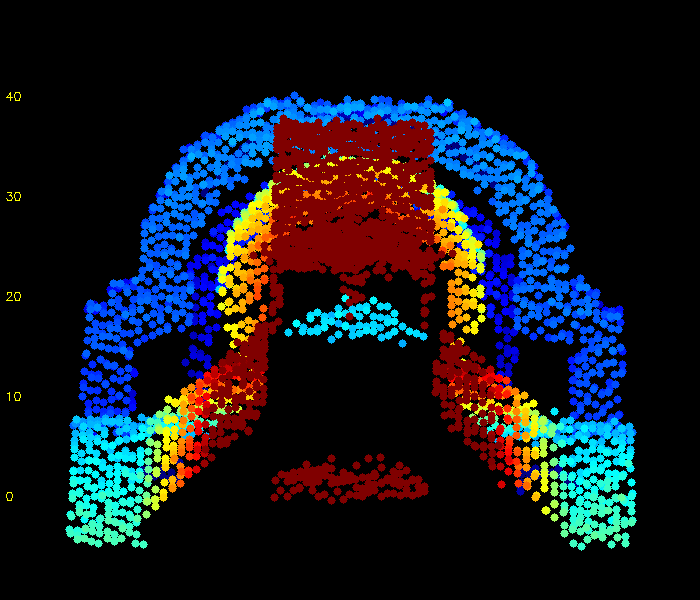

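View pics/w29b.png

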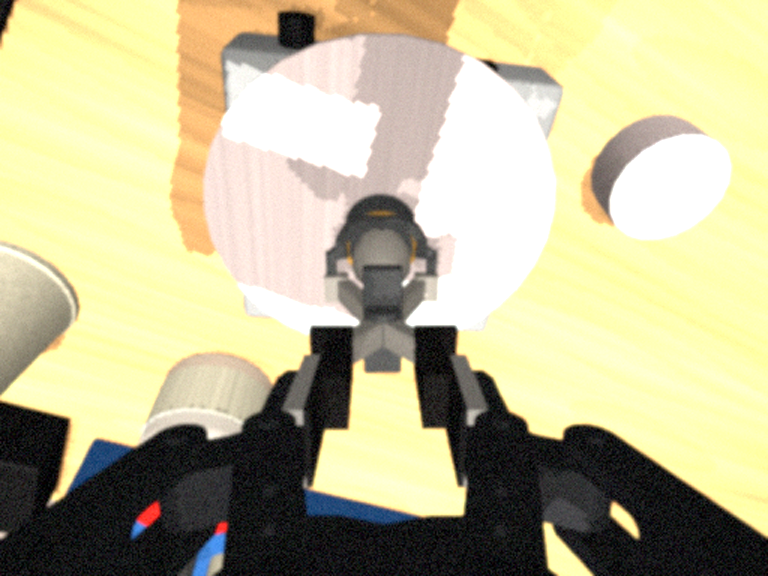

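The ring is level again, but slightly too deep, with the washer at its stop. Raising 2.4 mm and drawing the hinge 2 mm towards the spindle while still spread.

move_arm:
  rows:
    - {"rot": [0,0,0],"xyz": [-0.05,0,-0.11],"grip": 3.6}
    - {"rot": [0,0,0],"xyz": [-0.04,0,-0.1],"grip": 3.6}
    - {"rot": [0,0,0],"xyz": [-0.09,0,0.04],"grip": 3.6}
    - {"rot": [0,0,0],"xyz": [-0.09,0,0.04],"grip": 3.6}
    - {"rot": [0,0,0],"xyz": [0,0,0],"grip": 3.6}

```text
t: 24.6
position: [0.5102, 0.2276, 0.1645]
orientation: [-0.232, 0.953, 0.058, 0.187]
force: [-0.9, -1.1, 1.8]
finger_gap: 0.432
```

```bash
python3 - <<'E'
from h import *
look('w30');bar('w30');crop('w30',(200,110,320,210));loc2('w30');rh('w30',lo=.055)
E
```

```text
24.6 [0.5102 0.2276 0.1645] -152.88 [-0.9 -1.1  1.8] 36.9
bar z 0.0551 xmax 0.0268 y -0.001
hinge 165 0.0636
Lear 70 0.0652
Rear 62 0.0655
washer? 0.022 65 0.0628
washer? 0.028 66 0.0667
washer? 0.036 316 0.0669
```

View pics/w30l.png

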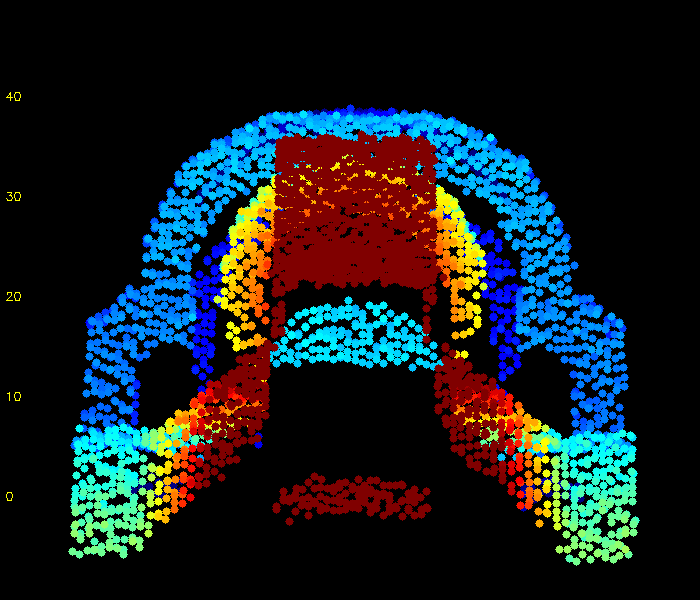

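View pics/w30c.png

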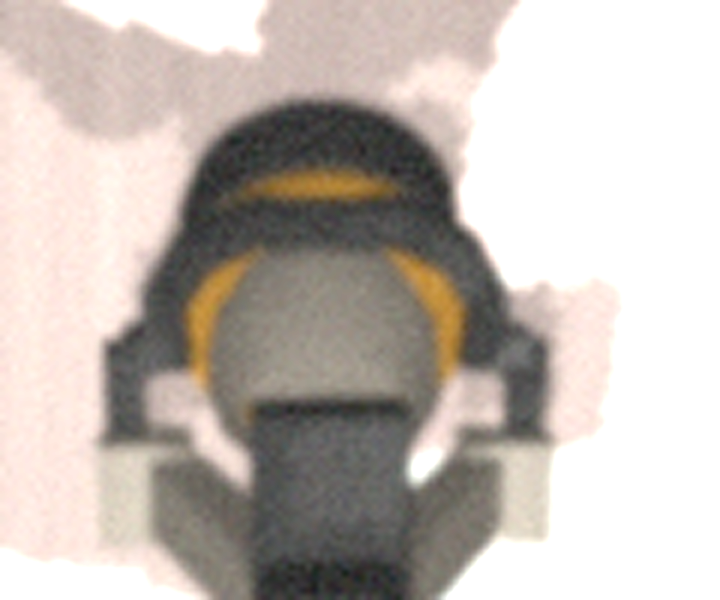

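```bash
cat >> h.py <<'E'
def prof(f):
    L=np.load(f'pics/{f}_L.npy')
    for x in np.arange(.008,.044,.003):
        a=L[(abs(L[:,0]-x)<.0015)&(abs(L[:,1])>.0)&(L[:,2]>.055)&(L[:,2]<.0735)]
        r=np.hypot(a[:,0]-.0203,a[:,1]-.0003)
        b=a[r>.0145]
        if len(b): print('x%.1f'%(x*1e3),len(b),'z pct10/50/90',(np.percentile(b[:,2],[10,50,90])*1e3).round(1),'ymin/max',(b[:,1].min()*1e3).round(1),(b[:,1].max()*1e3).round(1))
E
python3 -c "
from h import *
prof('w30')"
```

```text
x8.0 72 z pct10/50/90 [64.4 65.1 70. ] ymin/max -27.0 27.3
x11.0 55 z pct10/50/90 [62.  65.1 65.8] ymin/max -26.3 27.4
x14.0 77 z pct10/50/90 [61.7 65.3 66. ] ymin/max -26.2 27.3
x17.0 131 z pct10/50/90 [61.9 65.5 66.3] ymin/max -26.0 27.3
x20.0 117 z pct10/50/90 [62.  65.4 66.3] ymin/max -24.4 24.9
x23.0 65 z pct10/50/90 [61.7 66.  66.8] ymin/max -20.5 22.4
x26.0 65 z pct10/50/90 [63.9 66.4 67.1] ymin/max -20.4 21.7
x29.0 77 z pct10/50/90 [64.5 66.6 67.2] ymin/max -19.6 20.9
x32.0 116 z pct10/50/90 [59.6 66.8 67.7] ymin/max -18.0 18.6
x35.0 219 z pct10/50/90 [56.5 67.  67.8] ymin/max -15.7 17.6
x38.0 293 z pct10/50/90 [56.1 64.2 67.6] ymin/max -11.5 12.9
```

The hinge is now about 15.6 mm from the axis and just under the groove's upper wall. Drawing in a bit more, then relaxing while moving back.

move_arm:
  rows:
    - {"rot": [0,-1.5,0],"xyz": [0.22,0,0.02],"grip": 3.6}
    - {"rot": [0,0,0],"xyz": [-0.06,0,0.02],"grip": 3.7}
    - {"rot": [0,0,0],"xyz": [-0.06,0,0.03],"grip": 3.9}
    - {"rot": [0,0,0],"xyz": [-0.06,0,0.03],"grip": 4.1}
    - {"rot": [0,0,0],"xyz": [-0.06,0,0.03],"grip": 4.3}
    - {"rot": [0,0,0],"xyz": [0,0,0.02],"grip": 4.5}
    - {"rot": [0,0,0],"xyz": [0,0,0],"grip": 4.5}

```text
t: 25.52
position: [0.5111, 0.2279, 0.1636]
orientation: [-0.231, 0.95, 0.061, 0.2]
force: [-0.2, -0.6, 1.6]
finger_gap: 0.529
```

```bash
python3 - <<'E'
from h import *
look('w31');bar('w31');crop('w31',(200,110,320,210));loc2('w31');prof('w31')
E
```

```text
25.525 [0.5111 0.2279 0.1636] -152.92 [-0.2 -0.6  1.6] 45.2
bar z 0.0521 xmax 0.0274 y -0.0011
x8.0 62 z pct10/50/90 [61.8 65.1 65.8] ymin/max -24.0 24.4
x11.0 53 z pct10/50/90 [64.9 65.5 66.2] ymin/max -24.0 24.7
x14.0 92 z pct10/50/90 [64.  65.6 66.1] ymin/max -24.5 24.8
x17.0 108 z pct10/50/90 [63.1 65.5 66.4] ymin/max -24.3 24.7
x20.0 65 z pct10/50/90 [63.1 65.7 66.6] ymin/max -21.4 20.7
x23.0 60 z pct10/50/90 [64.8 66.  66.9] ymin/max -19.7 20.9
x26.0 59 z pct10/50/90 [65.4 66.3 67.1] ymin/max -18.9 19.7
x29.0 83 z pct10/50/90 [63.4 66.5 67. ] ymin/max -18.1 18.4
x32.0 126 z pct10/50/90 [56.5 66.4 67.2] ymin/max -16.5 17.4
x35.0 211 z pct10/50/90 [56.3 66.2 67.4] ymin/max -14.3 15.2
x38.0 272 z pct10/50/90 [56.1 62.8 67.1] ymin/max -10.2 10.6
```

View pics/w31l.png

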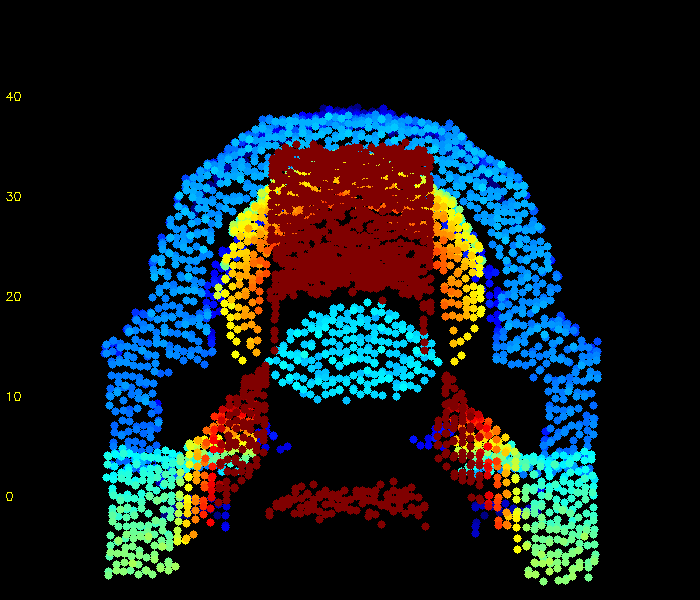

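View pics/w31c.png

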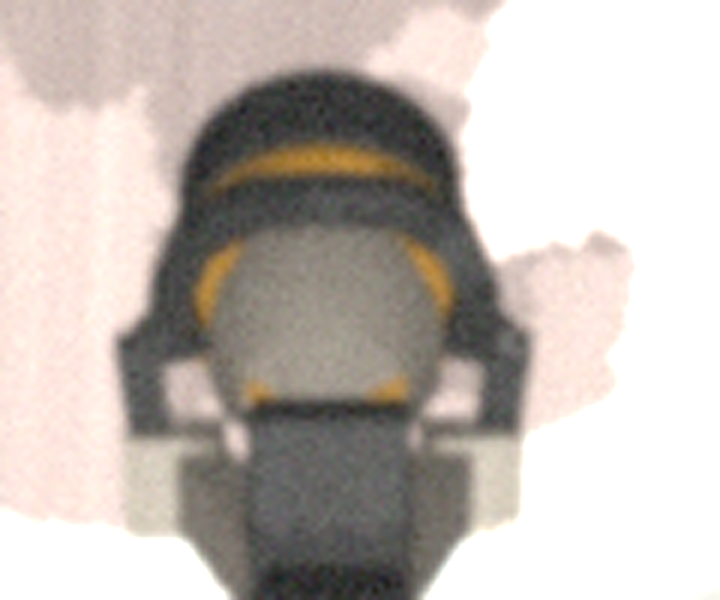

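The ring is level at about 66 mm with the hinge in the groove. Continuing to relax.

move_arm:
  rows:
    - {"rot": [0,0,0],"xyz": [-0.05,0,0.03],"grip": 4.7}
    - {"rot": [0,0,0],"xyz": [-0.04,0,0.04],"grip": 4.9}
    - {"rot": [0,0,0],"xyz": [0,0,0.04],"grip": 5.1}
    - {"rot": [0,0,0],"xyz": [0,0,0.04],"grip": 5.3}
    - {"rot": [0,0,0],"xyz": [0,0,0],"grip": 5.3}

```text
t: 26.2
position: [0.5122, 0.2286, 0.1625]
orientation: [-0.231, 0.95, 0.061, 0.2]
force: [-0.2, -0.6, 1.8]
finger_gap: 0.626
```

```bash
python3 - <<'E'
from h import *
look('w32');bar('w32');crop('w32',(200,110,320,210));loc2('w32');prof('w32')
E
```

```text
26.2 [0.5122 0.2286 0.1625] -152.92 [-0.2 -0.6  1.8] 53.5
bar z 0.0491 xmax 0.0271 y -0.001
x8.0 66 z pct10/50/90 [62.4 65.4 66.3] ymin/max -21.2 22.7
x11.0 61 z pct10/50/90 [65.3 65.8 66.5] ymin/max -21.5 22.6
x14.0 78 z pct10/50/90 [64.4 65.8 66.5] ymin/max -22.2 22.8
x17.0 66 z pct10/50/90 [63.9 66.  66.9] ymin/max -20.0 21.0
x20.0 44 z pct10/50/90 [65.5 66.2 66.7] ymin/max -18.2 19.2
x23.0 49 z pct10/50/90 [65.3 66.2 66.8] ymin/max -18.2 19.3
x26.0 53 z pct10/50/90 [65.2 66.2 66.9] ymin/max -17.4 18.4
x29.0 78 z pct10/50/90 [56.2 66.3 67.2] ymin/max -16.5 17.6
x32.0 129 z pct10/50/90 [56.3 66.1 67.3] ymin/max -15.7 16.8
x35.0 210 z pct10/50/90 [56.1 65.9 67.3] ymin/max -12.8 13.8
x38.0 259 z pct10/50/90 [56.  63.2 66.8] ymin/max -9.3 10.4
```

View pics/w32l.png

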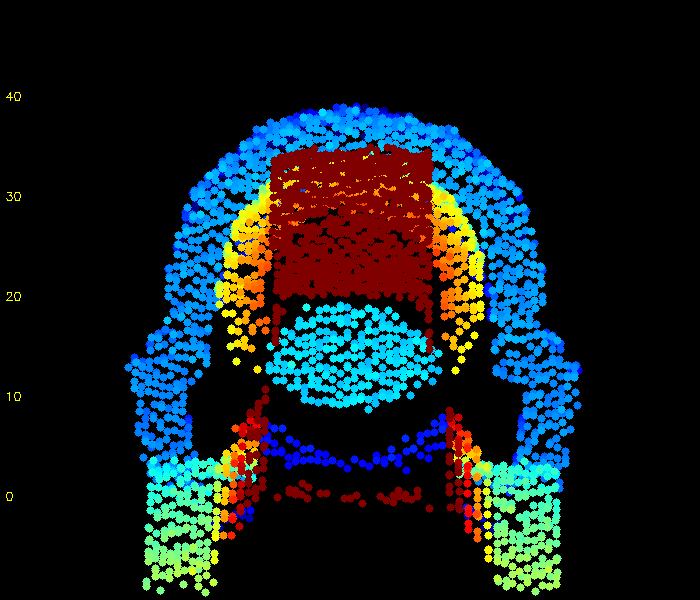

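View pics/w32c.png

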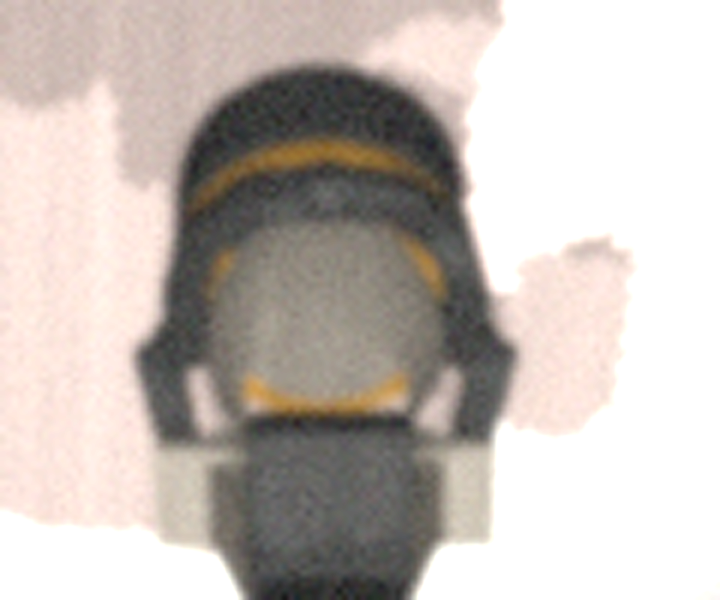

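The ring is level at 66 mm all round and closing evenly into the groove. Relaxing to 6.2 cm to free the ears.

move_arm:
  rows:
    - {"rot": [0,0,0],"xyz": [0,0,0.05],"grip": 5.5}
    - {"rot": [0,0,0],"xyz": [0,0,0.05],"grip": 5.7}
    - {"rot": [0,0,0],"xyz": [0,0,0.05],"grip": 5.9}
    - {"rot": [0,0,0],"xyz": [0,0,0.05],"grip": 6.1}
    - {"rot": [0,0,0],"xyz": [0,0,0],"grip": 6.2}
    - {"rot": [0,0,0],"xyz": [0,0,0],"grip": 6.2}

```text
t: 27.0
position: [0.5127, 0.229, 0.1604]
orientation: [-0.231, 0.95, 0.061, 0.2]
force: [-0.4, -0.5, -0.3]
finger_gap: 0.724
```

```bash
python3 - <<'E'
from h import *
look('w33');bar('w33');crop('w33',(200,110,320,210));loc2('w33');prof('w33')
E
```

```text
27.0 [0.5127 0.229  0.1604] -152.93 [-0.4 -0.5 -0.3] 61.8
bar z 0.0449 xmax 0.0263 y -0.001
x8.0 77 z pct10/50/90 [63.3 66.4 67.2] ymin/max -18.6 19.7
x11.0 60 z pct10/50/90 [66.  66.8 67.6] ymin/max -19.8 20.5
x14.0 55 z pct10/50/90 [65.  67.1 67.7] ymin/max -19.1 20.5
x17.0 31 z pct10/50/90 [65.6 67.2 67.7] ymin/max -16.8 18.1
x20.0 41 z pct10/50/90 [63.1 67.2 68.1] ymin/max -17.4 18.1
x23.0 40 z pct10/50/90 [61.8 67.4 68. ] ymin/max -17.4 18.1
x26.0 54 z pct10/50/90 [56.5 67.5 68.3] ymin/max -17.1 17.3
x29.0 80 z pct10/50/90 [56.  67.3 68.7] ymin/max -16.3 16.6
x32.0 139 z pct10/50/90 [56.1 67.4 68.9] ymin/max -15.1 15.5
x35.0 221 z pct10/50/90 [55.9 67.5 68.9] ymin/max -12.4 12.8
x38.0 287 z pct10/50/90 [56.1 64.8 68.9] ymin/max -9.7 9.9
x41.0 8 z pct10/50/90 [65.2 67.4 68.9] ymin/max -1.8 2.1
```

View pics/w33l.png

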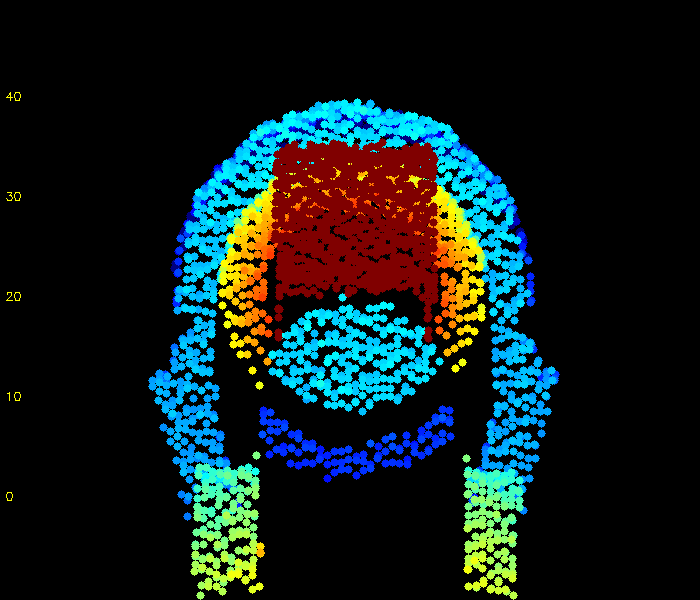

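View pics/w33c.png

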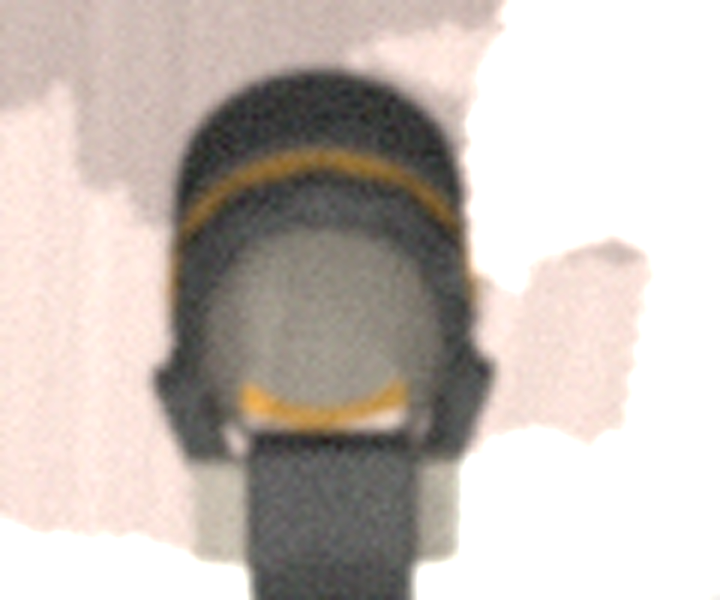

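The ring has closed in the groove: width is back to about 34.5 mm, the top is at 67.3–68 mm against the upper wall, and the washer is held down. I'll relax slightly more and lift the tips out vertically.

move_arm:
  rows:
    - {"rot": [0,0,0],"xyz": [0.02,0,0.05],"grip": 6.4}
    - {"rot": [0,0,0],"xyz": [0,0,0],"grip": 6.4}
    - {"rot": [0,0,0],"xyz": [-0.08,0,-0.18],"grip": 6.4}
    - {"rot": [0,0,0],"xyz": [-0.12,0,-0.27],"grip": 6.4}
    - {"rot": [0,0,0],"xyz": [0,0,0],"grip": 6.4}

```text
t: 27.68
position: [0.5129, 0.2289, 0.1651]
orientation: [-0.231, 0.95, 0.061, 0.2]
force: [-0.1, -0.5, -2.3]
finger_gap: 0.748
```

```bash
python3 - <<'E'
from h import *
look('w34');bar('w34');crop('w34',(200,110,320,210));loc2('w34');prof('w34')
E
```

```text
27.675 [0.5129 0.2289 0.1651] -152.92 [-0.1 -0.5 -2.3] 63.9
bar z 0.0432 xmax 0.0274 y -0.0009
x8.0 86 z pct10/50/90 [64.1 67.8 68.6] ymin/max -18.8 19.2
x11.0 62 z pct10/50/90 [66.8 68.1 68.9] ymin/max -19.6 20.6
x14.0 58 z pct10/50/90 [65.7 68.1 68.8] ymin/max -18.8 19.8
x17.0 31 z pct10/50/90 [66.8 68.  68.8] ymin/max -17.1 17.6
x20.0 31 z pct10/50/90 [66.4 67.9 68.4] ymin/max -17.6 18.1
x23.0 44 z pct10/50/90 [62.6 67.7 68.5] ymin/max -17.6 18.2
x26.0 56 z pct10/50/90 [56.  67.5 68.7] ymin/max -17.0 17.2
x29.0 83 z pct10/50/90 [55.9 67.6 68.7] ymin/max -16.2 16.5
x32.0 126 z pct10/50/90 [56.1 67.5 68.7] ymin/max -14.9 15.5
x35.0 224 z pct10/50/90 [55.9 67.5 68.9] ymin/max -12.2 12.7
x38.0 258 z pct10/50/90 [55.8 65.3 68.6] ymin/max -9.4 9.9
x41.0 10 z pct10/50/90 [65.5 66.3 67.4] ymin/max -1.3 2.6
```

View pics/w34c.png

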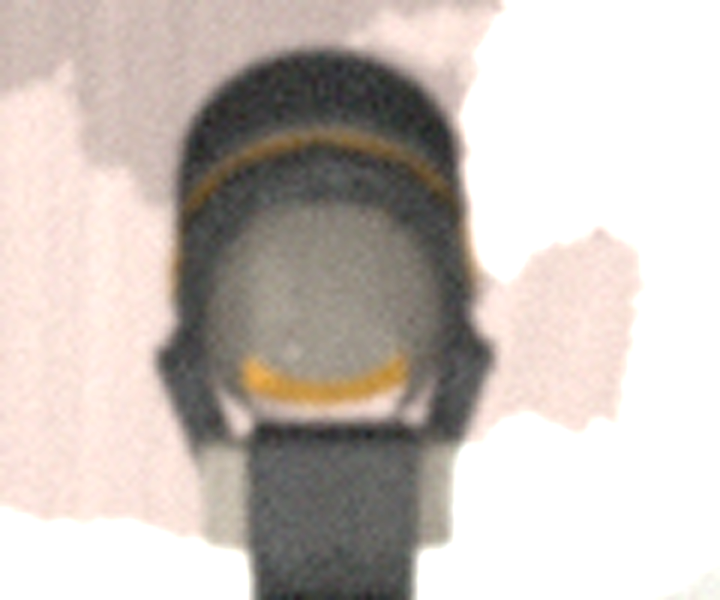

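The ring is flat at 68 mm, fully up to the wall, and there's no pull on the tool. Continuing up.

move_arm:
  rows:
    - {"rot": [0,0,0],"xyz": [-0.12,0,-0.27],"grip": 6.4}
    - {"rot": [0,0,0],"xyz": [-0.12,0,-0.27],"grip": 6.4}
    - {"rot": [0,0,0],"xyz": [0,0,0],"grip": 6.4}

```text
t: 28.1
position: [0.5133, 0.2289, 0.1716]
orientation: [-0.231, 0.95, 0.061, 0.201]
force: [0.4, 0.4, -1.5]
finger_gap: 0.748
```

```bash
python3 - <<'E'
from h import *
look('w35');bar('w35');crop('w35',(200,110,320,210));loc2('w35');prof('w35')
E
```

```text
28.1 [0.5133 0.2289 0.1716] -152.92 [ 0.4  0.4 -1.5] 63.8
bar z 0.0432 xmax 0.0275 y -0.0009
x8.0 66 z pct10/50/90 [64.3 67.9 68.7] ymin/max -18.7 19.4
x11.0 64 z pct10/50/90 [67.4 68.1 68.8] ymin/max -19.3 20.1
x14.0 57 z pct10/50/90 [66.8 68.1 68.8] ymin/max -18.4 20.1
x17.0 32 z pct10/50/90 [66.3 68.2 69. ] ymin/max -17.6 17.8
x20.0 31 z pct10/50/90 [67.5 68.1 69. ] ymin/max -17.5 17.4
x23.0 41 z pct10/50/90 [63.5 67.8 68.8] ymin/max -17.4 18.1
x26.0 54 z pct10/50/90 [56.3 67.9 68.9] ymin/max -16.7 17.6
x29.0 79 z pct10/50/90 [56.  67.7 68.8] ymin/max -16.3 16.8
x32.0 122 z pct10/50/90 [55.9 67.2 68.8] ymin/max -14.7 15.0
x35.0 212 z pct10/50/90 [55.9 67.2 68.9] ymin/max -12.6 12.9
x38.0 240 z pct10/50/90 [55.9 65.4 68.6] ymin/max -9.0 9.9
x41.0 7 z pct10/50/90 [65.6 67.1 68.2] ymin/max -1.5 1.9
```

View pics/w35c.png

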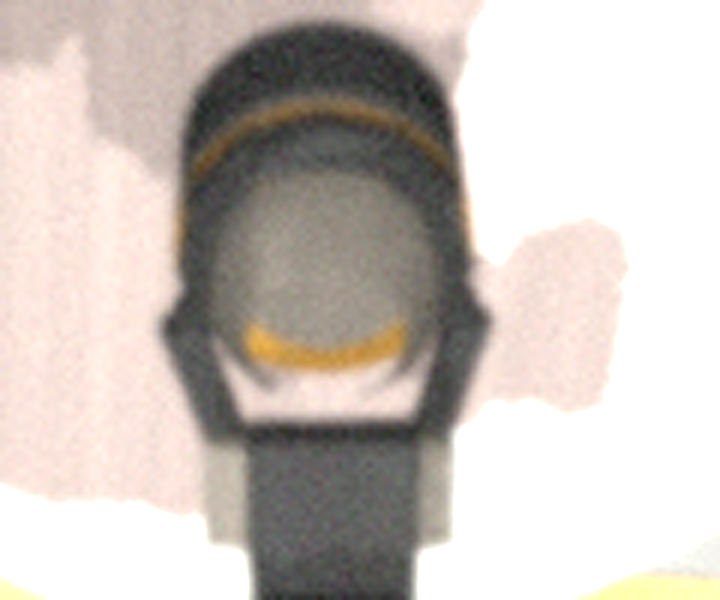

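move_arm:
  rows:
    - {"rot": [0,0,0],"xyz": [-0.2,0,-0.46],"grip": 6.4}
    - {"rot": [0,0,0],"xyz": [-0.4,0,-0.9],"grip": 6.4}
    - {"rot": [0,0,0],"xyz": [-0.8,0,-1.8],"grip": 6.4}
    - {"rot": [0,0,0],"xyz": [-0.9,0,-2.0],"grip": 6.4}
    - {"rot": [0,0,0],"xyz": [-0.5,0,-1.0],"grip": 6.4}
    - {"rot": [0,6,0],"xyz": [0,0,0],"grip": 6.4}
    - {"rot": [0,8,0],"xyz": [0,0,0],"grip": 6.4}
    - {"rot": [0,7,0],"xyz": [0,0,0],"grip": 6.4}
    - {"rot": [0,3,0],"xyz": [0,0,0],"grip": 6.4}
    - {"rot": [0,0,0],"xyz": [0,0,0],"grip": 6.4}

```text
t: 29.4
position: [0.5147, 0.228, 0.2383]
orientation: [-0.239, 0.971, 0.011, -0.002]
force: [-0.2, -0.1, -1.8]
finger_gap: 0.749
```

```bash
cat >> h.py <<'E'
def barplane(f):
    h=bar(f);t=toolcloud(f);q=nn(t[140:290,205:305].reshape(-1,3));q=q[(abs(q[:,1]+.001)<.0075)&(abs(q[:,0])<.035)&(abs(q[:,2]-h)<.012)]
    A=np.c_[q[:,:2],np.ones(len(q))];w=abs(q[:,2]-h)<.0025
    for _ in range(8):
        s=np.linalg.lstsq(A[w],q[w,2],rcond=None)[0];w=abs(A@s-q[:,2])<.0015
    g=q[w];print('bar plane deg',np.degrees(s[:2]).round(2),s[2].round(4),'x',np.percentile(g[:,0],[.5,99.5]).round(4),'y',np.percentile(g[:,1],[.5,99.5]).round(4))
E
python3 - <<'E'
from h import *
st=look('w36');barplane('w36');print(R.from_quat(st['orientation']).as_matrix().round(3).tolist());barplane('w8');crop('w36',(150,30,390,200),k=3)
E
```

```text
29.4 [0.5147 0.228  0.2383] -152.33 [-0.2 -0.1 -1.8] 64.0
bar z 0.0434 xmax 0.0267 y -0.0009
bar plane deg [-3.44  0.86] 0.0449 x [-0.0188  0.0267] y [-0.0083  0.0065]
[[-0.886, -0.464, -0.009], [-0.464, 0.885, 0.021], [-0.002, 0.023, -1.0]]
bar z 0.0451 xmax 0.0237 y -0.0009
bar plane deg [-0.25  0.97] 0.0453 x [-0.0219  0.0237] y [-0.0084  0.0065]
```

View pics/w36b.png

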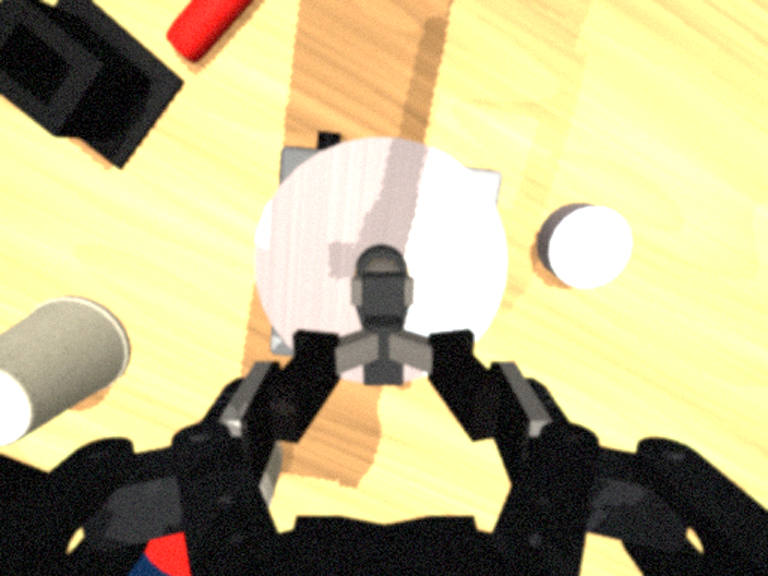

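The ring stays on the drive and the pliers are free. They've tilted about 3.3° in the grip, which I'll cancel with the tool. Moving over the stand.

move_arm:
  rows:
    - {"rot": [1.3,0,0],"xyz": [1.2,-1.9,0],"grip": 6.4}
    - {"rot": [0,0,0],"xyz": [2.6,-4.3,0],"grip": 6.4}
    - {"rot": [0,0,0],"xyz": [2.8,-4.7,0],"grip": 6.4}
    - {"rot": [0,0,0],"xyz": [2.7,-4.5,0],"grip": 6.4}
    - {"rot": [0,0,0],"xyz": [1.5,-2.5,0],"grip": 6.4}
    - {"rot": [0,0,0],"xyz": [0.77,-1.42,0],"grip": 6.4}
    - {"rot": [0,0,9],"xyz": [0,0,0],"grip": 6.4}
    - {"rot": [0,0,10.4],"xyz": [0,0,0],"grip": 6.4}
    - {"rot": [0,0,10.4],"xyz": [0,0,0],"grip": 6.4}
    - {"rot": [0,0,8],"xyz": [0,0,0],"grip": 6.4}
    - {"rot": [0,0,4],"xyz": [0,0,0],"grip": 6.4}
    - {"rot": [0,-3.2,0],"xyz": [0,0,0],"grip": 6.4}

```text
t: 30.95
position: [0.5014, 0.0028, 0.2379]
orientation: [0.123, 0.992, -0.003, 0.029]
force: [0.6, -0.3, -1.4]
finger_gap: 0.749
```

move_arm:
  rows:
    - {"rot": [0,0,0],"xyz": [0,0,0],"grip": 6.4}

```text
t: 31.08
position: [0.5005, 0.0032, 0.2379]
orientation: [0.123, 0.992, -0.003, 0.028]
force: [-0.4, 0.5, -1.0]
finger_gap: 0.746
```

```bash
python3 - <<'E'
from h import *
st=look('w37');barplane('w37');m=R.from_quat(st['orientation']).as_matrix();print(m.round(4).tolist())
W=cloud('wrist','w37');r=nn(W[60:250,150:360].reshape(-1,3));c=np.array([.5005,.003]);r=r[np.hypot(*(r[:,:2]-c).T)<.05]
t=r[(r[:,2]>.064)&(r[:,2]<.072)];print('stand top',len(t),rect(t))
# bar in world
T=toolcloud('w37');q=nn(W[140:290,205:305].reshape(-1,3));hz=.2383-.0445
b=q[(abs(q[:,2]-np.median(q[(q[:,2]>.17)&(q[:,2]<.21)][:,2]))<.0025)];print('bar world',len(b),rect(b),b[:,2].mean())
E
```

```text
31.075 [0.5005 0.0032 0.2379] 165.9 [-0.4  0.5 -1. ] 63.7
bar z 0.0439 xmax 0.0262 y -0.0011
bar plane deg [-2.79 -0.67] 0.045 x [-0.0194  0.0262] y [-0.008   0.0065]
[[-0.9683, 0.2436, 0.0556], [0.2432, 0.9699, -0.0128], [-0.057, 0.0011, -0.9984]]
stand top 1891 ((500.1362609863281, 3.209026336669922), (58.06338119506836, 52.305381774902344), 75.8789291381836)
bar world 1109 ((499.7467041015625, 3.131869316101074), (15.56737232208252, 46.139381408691406), 76.38937377929688) 0.19313203896782763
```

View pics/w37b.png

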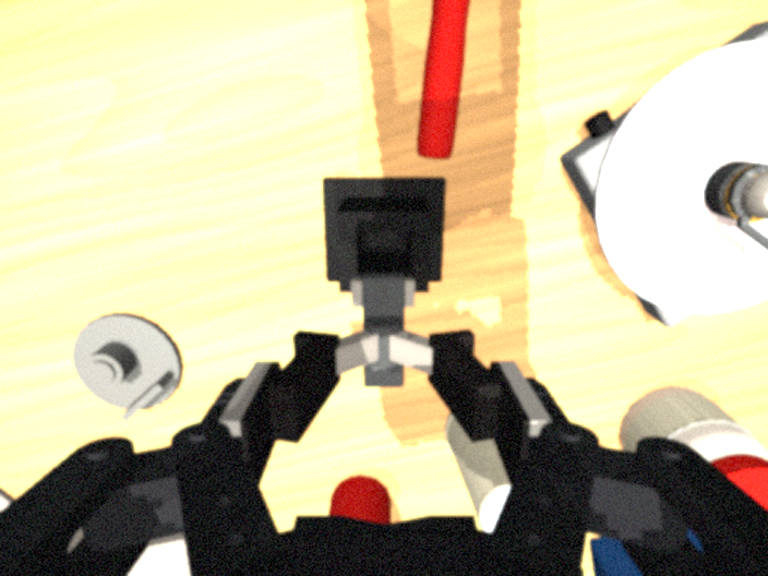

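The bar centre is within 0.4 mm of the stand's axis. Lowering it into the pocket.

move_arm:
  rows:
    - {"rot": [0,0,0],"xyz": [0.05,0,1.5],"grip": 6.4}
    - {"rot": [0,0,0],"xyz": [0.1,0,2.2],"grip": 6.4}
    - {"rot": [0,0,0],"xyz": [0.12,0,2.0],"grip": 6.4}
    - {"rot": [0,0,0],"xyz": [0.06,0,1.0],"grip": 6.4}
    - {"rot": [0,0,0],"xyz": [0.06,0,1.0],"grip": 6.4}
    - {"rot": [0,0,0],"xyz": [0.06,0,1.0],"grip": 6.4}
    - {"rot": [0,0,0],"xyz": [0.06,0,1.0],"grip": 6.4}
    - {"rot": [0,0,0],"xyz": [0.06,0,1.0],"grip": 6.4}
    - {"rot": [0,0,0],"xyz": [0.03,0,0.6],"grip": 6.4}
    - {"rot": [0,0,0],"xyz": [0,0,0],"grip": 6.4}

```text
t: 32.38
position: [0.5014, 0.0029, 0.1242]
orientation: [0.123, 0.992, -0.003, 0.028]
force: [0.1, -0.2, -2.3]
finger_gap: 0.752
```

```bash
python3 - <<'E'
from h import *
st=look('w38');barplane('w38')
W=cloud('wrist','w38');q=nn(W[140:290,205:305].reshape(-1,3));b=q[(q[:,2]>.0735)&(q[:,2]<.083)&(np.hypot(q[:,0]-.5005,q[:,1]-.003)<.03)];print(rect(b),np.median(b[:,2]))
r=nn(W[60:300,120:390].reshape(-1,3));t=r[(r[:,2]>.064)&(r[:,2]<.072)&(np.hypot(r[:,0]-.5005,r[:,1]-.003)<.05)];print('stand top',len(t),rect(t))
E
```

```text
32.375 [0.5014 0.0029 0.1242] 165.85 [ 0.1 -0.2 -2.3] 64.2
bar z 0.0441 xmax 0.0261 y -0.0012
bar plane deg [-2.93  0.43] 0.045 x [-0.0194  0.0261] y [-0.008   0.0064]
((500.6903991699219, 2.8198366165161133), (15.628824234008789, 46.240966796875), 76.3754653930664) 0.07921351932330933
stand top 3172 ((500.1092834472656, 2.924877166748047), (58.22847366333008, 52.671024322509766), 75.87903594970703)
```

View pics/w38b.png

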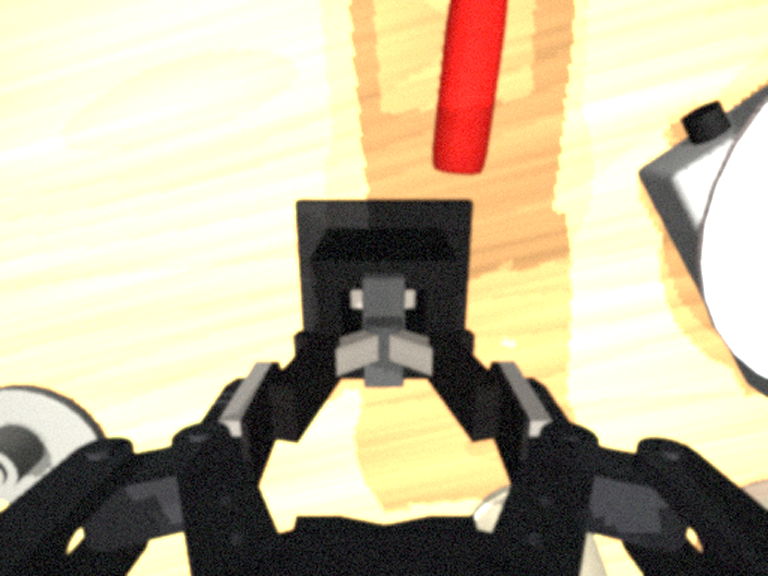

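move_arm:
  rows:
    - {"rot": [0,0,0],"xyz": [0.02,0,0.2],"grip": 6.4}
    - {"rot": [0,0,0],"xyz": [0.01,0,0.14],"grip": 6.4}
    - {"rot": [0,0,0],"xyz": [0,0,0],"grip": 6.4}
    - {"rot": [0,0,0],"xyz": [0,0,0.1],"grip": 6.6}
    - {"rot": [0,0,0],"xyz": [0,0,0.05],"grip": 6.8}
    - {"rot": [0,0,0],"xyz": [0,0,0],"grip": 7.2}
    - {"rot": [0,0,0],"xyz": [0,0,0],"grip": 8.5}
    - {"rot": [0,0,0],"xyz": [0,0,0],"grip": 8.5}
    - {"rot": [0,0,0],"xyz": [0,0,0],"grip": 8.5}

```text
t: 33.55
position: [0.5018, 0.0028, 0.12]
orientation: [0.123, 0.992, -0.003, 0.028]
force: [-0.5, 0.3, 0.4]
finger_gap: 0.996
```

```bash
python3 - <<'E'
from h import *
st=look('w39')
W=cloud('wrist','w39');q=nn(W[60:300,120:390].reshape(-1,3));q=q[np.hypot(q[:,0]-.5005,q[:,1]-.003)<.05];z=q[:,2]
for n,a,b in(('stand',.064,.0715),('bar',.0735,.081),('tops',.122,.14)):
    t=q[(z>a)&(z<b)];print(n,len(t),rect(t),np.median(t[:,2]))
E
```

```text
33.55 [0.5018 0.0028 0.12  ] 165.85 [-0.5  0.3  0.4] 85.0
stand 3325 ((500.3029479980469, 2.919078826904297), (58.120235443115234, 52.98265075683594), 75.85823822021484) 0.0681058522608638
bar 1239 ((501.1436462402344, 2.6295156478881836), (15.993706703186035, 46.2776985168457), 76.04783630371094) 0.0761784634326404
tops 4252 ((501.0782775878906, 2.8813133239746094), (98.05023956298828, 23.68993377685547), 75.88201141357422) 0.1287876846269433
```

View pics/w39b.png

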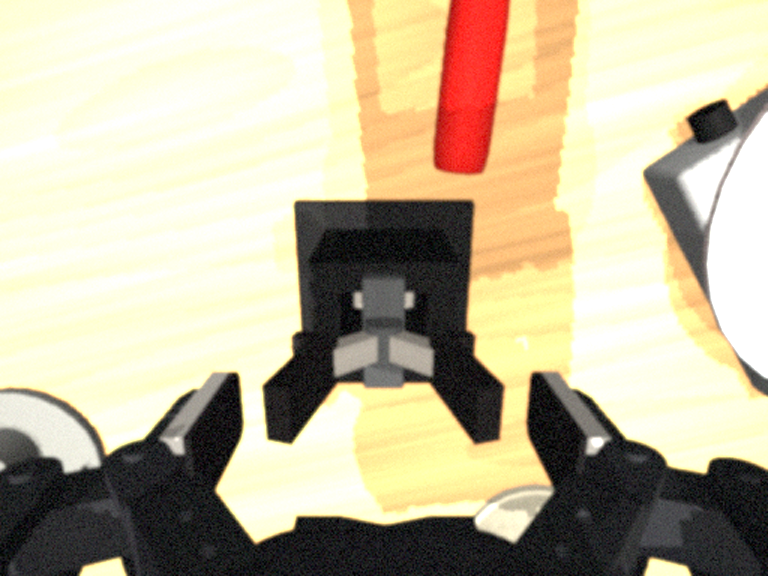

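The pliers are back on the stand's rim and released, bar at 76.2 mm and centred within 1 mm. I'll retreat and inspect the drive.

move_arm:
  rows:
    - {"rot": [0,0,0],"xyz": [-0.06,0,-1.0],"grip": 8.5}
    - {"rot": [0,0,0],"xyz": [-0.12,0,-2.0],"grip": 8.5}
    - {"rot": [0,0,0],"xyz": [-0.2,0,-3.5],"grip": 8.5}
    - {"rot": [0,0,0],"xyz": [-0.2,0,-3.5],"grip": 8.5}
    - {"rot": [0,0,0],"xyz": [-0.1,0,-2.0],"grip": 8.5}
    - {"rot": [0,3.2,0],"xyz": [0,2.5,0],"grip": 8.5}
    - {"rot": [0,0,0],"xyz": [0,5,0],"grip": 8.5}
    - {"rot": [0,0,0],"xyz": [0,5,0],"grip": 8.5}
    - {"rot": [0,0,0],"xyz": [0,5,0],"grip": 8.5}
    - {"rot": [0,0,0],"xyz": [0,3,0],"grip": 8.5}
    - {"rot": [0,0,0],"xyz": [0,0,0],"grip": 8.5}

```text
t: 34.98
position: [0.5515, 0.2031, 0.2398]
orientation: [0.122, 0.993, 0.0, 0.0]
force: [-0.7, -0.0, 0.1]
finger_gap: 0.994
```

```bash
python3 - <<'E'
from h import *
st=look('w40')
W=cloud('wrist','w40');q=nn(W.reshape(-1,3));q=q[np.hypot(q[:,0]-.5209,q[:,1]-.2337)<.06]
o=np.array([.5209,.2337]);a=np.radians(27.6);xh=np.array([np.cos(a),np.sin(a)]);yh=np.array([-xh[1],xh[0]])
L=np.c_[(q[:,:2]-o)@xh,(q[:,:2]-o)@yh,q[:,2]]
im=np.zeros((600,700,3),np.uint8);cm=cv2.applyColorMap(np.arange(256,dtype=np.uint8)[:,None],cv2.COLORMAP_JET)[:,0]
for x,y,h in L:
    if h<.05: continue
    cv2.circle(im,(int(250+x*8000),int(300-y*8000)),4,tuple(int(v) for v in cm[int(np.clip((h-.058)/.026*255,0,255))]),-1)
cv2.circle(im,(250,300),108,(255,255,255),1);cv2.imwrite('pics/fin.png',im)
r=np.hypot(L[:,0],L[:,1]);ring=L[(L[:,2]>.0655)&(L[:,2]<.0705)&(r>.0145)];print('ring',len(ring),ring[:,2].mean(),ring[:,2].std(),ring.min(0),ring.max(0))
A=np.c_[ring[:,:2],np.ones(len(ring))];print(np.linalg.lstsq(A,ring[:,2],rcond=None)[0])
w=L[(L[:,2]>.058)&(L[:,2]<.0655)&(r<.0185)&(r>.0145)];print('washer',len(w),np.median(w[:,2]) if len(w) else '')
K,T=camT('wrist',st['position'],st['orientation']);c=np.linalg.inv(T)@np.r_[.5209,.2337,.068,1];u=K@c[:3];u=(u/u[2])[:2].astype(int);print(u)
crop('w40',(max(u[0]-50,0),max(u[1]-40,0),u[0]+50,u[1]+40),k=7)
E
```

```text
34.975 [0.5515 0.2031 0.2398] 166.02 [-0.7 -0.   0.1] 84.9
ring 662 0.06813174767279984 0.0007497613242805665 [-0.01877252 -0.01984263  0.06556686] [0.03754649 0.01984382 0.07043669]
[-0.00094917 -0.00116988  0.06814002]
washer 107 0.0642123735753326
[279 138]
```

View pics/fin.png

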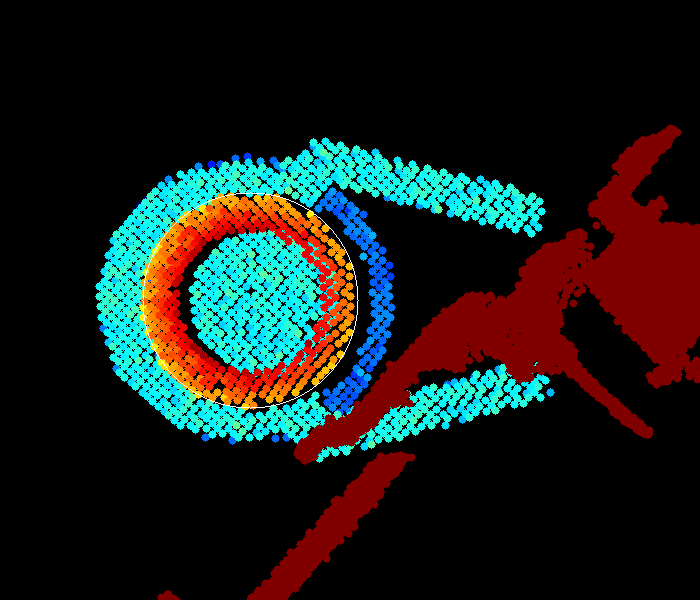

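View pics/w40c.png

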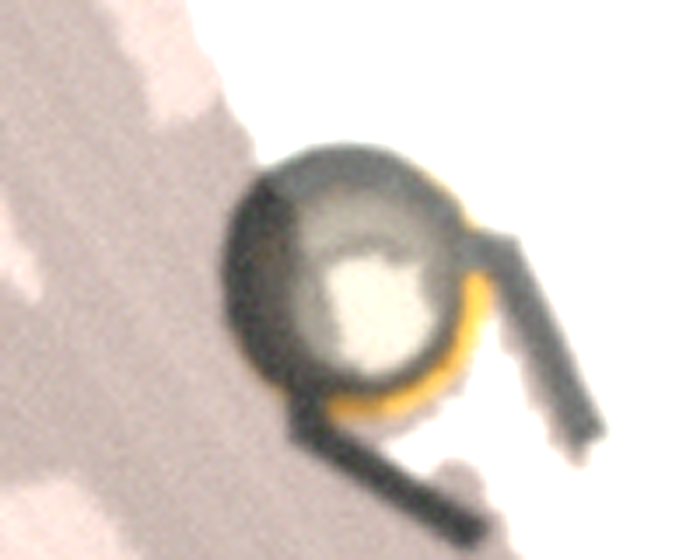

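```bash
python3 - <<'E'
from h import *
st,p,d=snap('top','topF')
a=np.load('pics/top0.npz')['d'];print('depth change px per region:')
for n,(u,v) in dict(tin=(127,223),jar=(192,140),cup=(238,156),sauce=(281,146),nap=(340,156),shaker=(375,256),wrench=(380,200),screw=(219,247),post=(319,212)).items():
    print(n,int((abs(a[v-12:v+12,u-12:u+12]-d[v-12:v+12,u-12:u+12])>.008).sum()))
print(robot.job_done(),robot.get_state()['t'])
E
```

```text
depth change px per region:
tin 576
jar 9
cup 8
sauce 5
nap 5
shaker 8
wrench 11
screw 4
post 54
the job is handed in; nothing more can be done
the job is handed in; nothing more can be done
```

View pics/topF.png

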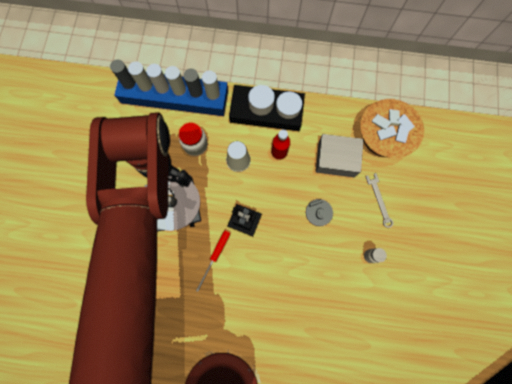

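The retaining ring is closed in the spindle's groove and holds the washer down. The pliers are back in their stand, and I handed the job in at about 35 s.

- **Ring:** it lies flat around the spindle with its top at 68.1 mm, against the groove's upper wall. The washer is held about 2.8 mm down.
- **Pliers:** they rest on the stand's rim within about 1 mm of their original spot.
- **Other things:** a before-and-after depth comparison from the top camera shows no movement of the jar, cups, sauce bottle, napkin box, shaker, wrench or screwdriver. The arm hid the tin in that last picture, so that comparison failed; it looked in place in earlier wrist pictures and nothing came near it.
- **What went wrong:** my first try at letting the ring close jammed, with the hinge about 6 mm off and tipped up. I spread the ring again without letting go of it, levelled it by leaning the pliers, pulled the hinge in and let it close properly.
- **Forces:** the highest vertical reading in the checks between moves was about 9 N, while gripping the pliers in the stand. Pushes on the ring's holder and the drive read about 3 to 4 N. During the re-levelling after the jam, the washer was briefly pushed down to its stop.

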